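# Survey a filter carrier and load it with covered beakers

### The arm

A 6-joint arm with a two-finger parallel gripper is mounted at the origin on a cart in front of the work surface, level with it; the furniture and walls round the work are solid. World frame = base frame: x ahead of the robot, y to its left, z up, the work surface at z = 0. Lengths are in mm, angles in degrees, forces in N, time in s.
With the tool pointing down it reaches from about 350 to 850 mm from the base axis. Payload 8.1 kg.
Tool frame: the origin (TCP) lies at the very end of the fingers, on their centre line; the grasp point (between the pads) lies 19 mm behind it (r.grasp_offset is the distance from the TCP to the grasp point, in mm); z points along the fingers, y is the line along which they close (so a half turn about z gives the same grasp; the last joint's range is limited). The gripper opens to 85 mm and grips with 20 to 120 N. Pads are 22 mm wide; open, the fingers measure 114 mm over their backs; the gripper's body (76 mm by 85 mm) begins 54 mm behind the grasp point. The pads swing forward as they close: fully open they stand 13 mm farther back than shut.
Start: joints at [-73.247, 7.471, 85.268, -0, 87.261, -4.893], TCP at [221.346, -557.684, 231.292] pointing down, gripper open.
Joint ranges: [-169.43, 169.43], [-51.17, 129.36], [1.28, 143.12], [-76.62, 256.62], [0, 156.53], [-152.29, 152.29]. Speed limits (degrees/s): [136.94, 136.94, 159.86, 180, 180, 180].

### API

Orientations are given as [roll, pitch, yaw] about the fixed x, y, z axes, in that order (R = Rz(yaw) Ry(pitch) Rx(roll)).
In Python, from bench import r gives the robot as it stands.
- The arm moves only by the tool carry_out, never from a script. Its argument "commands" is a list of rows, each an object with "jaw": the finger opening in m, from 0 to 0.0854; "translation": the shift along the tool's x, y, z in m, a list of three; "spin": the turn about the tool's z in rad. A call has exactly 8 rows; each row shifts and turns the commanded pose from where the row before left it, along the tool's axes as they then stand; what a row does not reach is not made up. A row lasts 1/12 s, in which the tool goes at most 41.7 mm and 7.16 degrees, less where a joint would pass 70% of its speed; a pose out of reach is approached as far as the arm can. A call is refused whole if a number of a shift passes 0.0417 or a number of a turn 0.125, either way. A call with a gripper value outside its range is refused whole. The fingers move at their own pace and stop on an object; "squeeze" is the grip in N (left out, the last holds). Time passes only in rows, so rows that do not move let the fingers close, or fill a call up. It gives the time, the measured TCP pose, the force, the opening and the grip force at its end, in the units of the state.
- r.sense(): the state, without advancing time (a new reading comes with each control period).
- r.snapshot(name): name is "scene" or "side" or "wrist"; returns a dict with "pixels" (420x560x3 uint8, blue, green, red), "K" (3x3 intrinsics, pixels), "extrinsics" (4x4, takes a point from camera to world coordinates). Camera axes: x right, y down, z forward; pixel columns grow to the right and rows downward; lengths in mm; the calibration is good to about 2 mm. A picture is of the moment at which its call begins. There is no depth.
- r.hand_in(): hands the job in; it is judged then, once.
Trained networks look in a picture, given as the dict that the camera call returned (one of the last four; its "shot" number tells which), for a name from the list of things; names that differ only in an ending like _2 or _b are one class to them, and where a whole thing is asked for, a point or a joint stands for the part that bears it (a point fixed in the world has none). Each returns a list of dicts, best first, with "score" (0 to 1); they miss things now and then, are a little off and sometimes report something else, mostly with a low value. They report only what shows in the picture. A call takes as long as a camera call. They do not tell look-alikes from the thing itself.
- r.spot_in(picture, target): "xy" ([column, row] in pixels, amid what is visible of it).
- r.regions_of(picture, target): "pixels" (420x560 bool, what is visible of it) and "xy" ([column, row] in pixels, amid what is visible of it).
- r.landmark_of(picture, target): "xy" ([column, row] in pixels: a listed point, or the origin of a listed thing).
The state is a dict: "time": time; "joint_pos": joint angles; "qd": joint speeds; "joint_efforts": joint torques, N m; "tool_pos": TCP position; "tcp_rot": TCP orientation; "ft_force": force on the tool from outside, world axes, zero at the start; "wrist_torque": the same for the moment, N m; "finger_gap": finger opening in mm; "grip_force": force on a finger pad.
Only numpy, scipy, OpenCV 4.12 (cv2) and the standard library are available. Lean on these libraries where they do the work, as an engineer would, in place of code of your own. Each camera call takes 0.05 s, during which the arm holds its last target. There are 200 camera calls.

### The job

Take the touch probe from its stand and gently touch its tip on each of the carrier's four seats in turn, from the robot's left to its right, to find the one that stands proud, then hang the probe back upright in its stand. Mark the high seat as out of use by standing the white blank cap in the middle of it; stand every beaker present in the middle of a seat that is not the high one, one to a seat, and put a blue cover on each beaker so that it sits seated and level on the rim. Leave the other things on the bench alone.

Things in the scene. Friction and masses are not known exactly. Their poses are not given: they have to be found in the camera images.
- carrier: fixed aluminium carrier plate, 110 mm wide, 400 mm long, 12 mm thick, lying on the worktop with its length roughly left to right; origin at the centre of its underside, y along its length towards the robot's left
- station_1 (a point): point on the carrier at the centre of the leftmost (robot's left, +y end) seat, at the height of a level seat's top (16 mm above the carrier's underside); stations are 95 mm apart
- station_2 (a point): point on the carrier at the centre of the second from the left seat, at the height of a level seat's top (16 mm above the carrier's underside); stations are 95 mm apart
- station_3 (a point): point on the carrier at the centre of the third from the left seat, at the height of a level seat's top (16 mm above the carrier's underside); stations are 95 mm apart
- station_4 (a point): point on the carrier at the centre of the rightmost seat, at the height of a level seat's top (16 mm above the carrier's underside); stations are 95 mm apart
- seat_a: one of four alike round white seats (80 mm wide, grey centre) in a row on the carrier, in places that change from start to start. Origin on its axis at the carrier's underside. Three have their tops 16 mm above the origin, one stands 4 mm higher (20 mm); which one must be felt with the probe
- seat_b: one of four alike round white seats (80 mm wide, grey centre) in a row on the carrier, in places that change from start to start. Origin on its axis at the carrier's underside. Three have their tops 16 mm above the origin, one stands 4 mm higher (20 mm); which one must be felt with the probe
- seat_c: one of four alike round white seats (80 mm wide, grey centre) in a row on the carrier, in places that change from start to start. Origin on its axis at the carrier's underside. Three have their tops 16 mm above the origin, one stands 4 mm higher (20 mm); which one must be felt with the probe
- seat_d: one of four alike round white seats (80 mm wide, grey centre) in a row on the carrier, in places that change from start to start. Origin on its axis at the carrier's underside. Three have their tops 16 mm above the origin, one stands 4 mm higher (20 mm); which one must be felt with the probe
- probe_stand: fixed stand, 80 x 80 mm foot, black top plate (70 x 76 mm) whose upper face is 80 mm above the worktop, with an upright 23 mm through hole in its middle; origin at the centre of its underside, below the hole
- probe: rigid upright touch probe, 150 mm long: steel 12 mm ball tip and 8 mm stem up to 70 mm, dark collar 36 mm wide from 70 to 78, orange round handle 24 mm wide from 78 to 150. Origin at the bottom of the tip, z up to the handle's end. Parked, it hangs by its collar on the stand's top plate, stem through the hole, tip 10 mm above the worktop
- beaker_1: clear glass beaker, open at the top, 59 mm outside diameter, 71 mm tall, wall about 4 mm, about 150 g; origin at the centre of its underside, z up its axis. Two or three of the three beakers are present. Grip it by the body across the outside
- beaker_2: clear glass beaker, open at the top, 59 mm outside diameter, 71 mm tall, wall about 4 mm, about 150 g; origin at the centre of its underside, z up its axis. Two or three of the three beakers are present. Grip it by the body across the outside
- beaker_3: clear glass beaker, open at the top, 59 mm outside diameter, 71 mm tall, wall about 4 mm, about 150 g; origin at the centre of its underside, z up its axis. Two or three of the three beakers are present. Grip it by the body across the outside
- cover_1: blue beaker cover: disc 68 mm wide; knob 22 mm wide on top; white boss 40 mm wide underneath drops into a beaker's mouth with 4 mm play. Origin at the centre of the boss's underside, z up: boss 0 to 10 mm, disc 10 to 15, knob 15 to 41. Seated, its origin is 61 mm above the beaker's. Any cover fits any beaker; one may be spare
- cover_2: blue beaker cover: disc 68 mm wide; knob 22 mm wide on top; white boss 40 mm wide underneath drops into a beaker's mouth with 4 mm play. Origin at the centre of the boss's underside, z up: boss 0 to 10 mm, disc 10 to 15, knob 15 to 41. Seated, its origin is 61 mm above the beaker's. Any cover fits any beaker; one may be spare
- cover_3: blue beaker cover: disc 68 mm wide; knob 22 mm wide on top; white boss 40 mm wide underneath drops into a beaker's mouth with 4 mm play. Origin at the centre of the boss's underside, z up: boss 0 to 10 mm, disc 10 to 15, knob 15 to 41. Seated, its origin is 61 mm above the beaker's. Any cover fits any beaker; one may be spare
- blank_cap: white ribbed closed cap, 50 mm in diameter, 34 mm tall, the mark for a seat out of use; origin at the centre of its underside, z up
- tape_roll: bystander, to be left alone: masking tape roll, 88 mm across, 19 mm high; origin at the centre of its underside
- marker_pen: bystander, to be left alone: marker pen with a blue cap, 128 mm long, lying; origin at the centre of its underside
- dish_1: bystander, to be left alone: petri dish 60 mm across; origin at the centre of its underside
- dish_2: bystander, to be left alone: petri dish 60 mm across; origin at the centre of its underside
- dropper_bottle: bystander, to be left alone: amber dropper bottle, 33 mm across, 94 mm tall; origin at the centre of its underside
- sample_bottle: bystander, to be left alone: white sample bottle with a blue cap, 49 mm across, 98 mm tall; origin at the centre of its underside
Mind the look-alikes: they are no part of the job. What is shaped like the seat_a but brown is not meant.

How it is judged (in metres and radians):
On the way, in this order (a step that is already met when the one before it is completed fails the run):
1. the probe's tip touches the leftmost seat (horizontal distance between probe and station_1 below 0.025 m and angle between probe's own z axis and vertical below 0.4 rad and z of probe in the frame of station_1 below 0.01 m and (contact force between probe and seat_a above 0.5 N or contact force between probe and seat_b above 0.5 N or contact force between probe and seat_c above 0.5 N or contact force between probe and seat_d above 0.5 N)), for 0.1 s.
2. the probe's tip touches the second seat (horizontal distance between probe and station_2 below 0.025 m and angle between probe's own z axis and vertical below 0.4 rad and z of probe in the frame of station_2 below 0.01 m and (contact force between probe and seat_a above 0.5 N or contact force between probe and seat_b above 0.5 N or contact force between probe and seat_c above 0.5 N or contact force between probe and seat_d above 0.5 N)), for 0.1 s.
3. the probe's tip touches the third seat (horizontal distance between probe and station_3 below 0.025 m and angle between probe's own z axis and vertical below 0.4 rad and z of probe in the frame of station_3 below 0.01 m and (contact force between probe and seat_a above 0.5 N or contact force between probe and seat_b above 0.5 N or contact force between probe and seat_c above 0.5 N or contact force between probe and seat_d above 0.5 N)), for 0.1 s.
4. the probe's tip touches the rightmost seat (horizontal distance between probe and station_4 below 0.025 m and angle between probe's own z axis and vertical below 0.4 rad and z of probe in the frame of station_4 below 0.01 m and (contact force between probe and seat_a above 0.5 N or contact force between probe and seat_b above 0.5 N or contact force between probe and seat_c above 0.5 N or contact force between probe and seat_d above 0.5 N)), for 0.1 s.
5. the probe hangs upright in its stand again, let go (horizontal distance between probe and probe_stand below 0.012 m and angle between probe's own z axis and vertical below 0.1 rad and height (world z) of probe between 0.004 and 0.016 m and contact force between the fingers and probe below 0.1 N), for 0.2 s.
At the end, for the whole second after the job is handed in: Probe upright in its stand; blank cap upright on the high seat, within 15 mm of its centre; every beaker present upright on a level seat, within 16 mm of its centre, with a cover seated in its mouth, within 10 mm of its axis and level to 0.06 rad; all at rest (horizontal distance between probe and probe_stand below 0.012 m and angle between probe's own z axis and vertical below 0.1 rad and height (world z) of probe between 0.004 and 0.016 m and (horizontal distance between blank_cap and seat_a below 0.015 m or horizontal distance between blank_cap and seat_b below 0.015 m or horizontal distance between blank_cap and seat_c below 0.015 m or horizontal distance between blank_cap and seat_d below 0.015 m) and height (world z) of blank_cap between 0.0184 and 0.0225 m and angle between each of blank_cap, beaker_1, beaker_2, beaker_3's own z axis and vertical below 0.08 rad and linear speed of each of blank_cap, beaker_1, beaker_2, beaker_3 below 0.02 m/s and (horizontal distance between beaker_1 and seat_a below 0.016 m or horizontal distance between beaker_1 and seat_b below 0.016 m or horizontal distance between beaker_1 and seat_c below 0.016 m or horizontal distance between beaker_1 and seat_d below 0.016 m) and height (world z) of beaker_1 between 0.0135 and 0.0178 m and ((horizontal distance between cover_1 and beaker_1 below 0.01 m and z of cover_1 in the frame of beaker_1 between 0.056 and 0.064 m and angle between the z axis of cover_1 and the z axis of beaker_1, either way round below 0.06 rad) or (horizontal distance between cover_2 and beaker_1 below 0.01 m and z of cover_2 in the frame of beaker_1 between 0.056 and 0.064 m and angle between the z axis of cover_2 and the z axis of beaker_1, either way round below 0.06 rad) or (horizontal distance between cover_3 and beaker_1 below 0.01 m and z of cover_3 in the frame of beaker_1 between 0.056 and 0.064 m and angle between the z axis of cover_3 and the z axis of beaker_1, either way round below 0.06 rad)) and (horizontal distance between beaker_2 and seat_a below 0.016 m or horizontal distance between beaker_2 and seat_b below 0.016 m or horizontal distance between beaker_2 and seat_c below 0.016 m or horizontal distance between beaker_2 and seat_d below 0.016 m) and height (world z) of beaker_2 between 0.0135 and 0.0178 m and ((horizontal distance between cover_1 and beaker_2 below 0.01 m and z of cover_1 in the frame of beaker_2 between 0.056 and 0.064 m and angle between the z axis of cover_1 and the z axis of beaker_2, either way round below 0.06 rad) or (horizontal distance between cover_2 and beaker_2 below 0.01 m and z of cover_2 in the frame of beaker_2 between 0.056 and 0.064 m and angle between the z axis of cover_2 and the z axis of beaker_2, either way round below 0.06 rad) or (horizontal distance between cover_3 and beaker_2 below 0.01 m and z of cover_3 in the frame of beaker_2 between 0.056 and 0.064 m and angle between the z axis of cover_3 and the z axis of beaker_2, either way round below 0.06 rad)) and (horizontal distance between beaker_3 and seat_a below 0.016 m or horizontal distance between beaker_3 and seat_b below 0.016 m or horizontal distance between beaker_3 and seat_c below 0.016 m or horizontal distance between beaker_3 and seat_d below 0.016 m) and height (world z) of beaker_3 between 0.0135 and 0.0178 m and ((horizontal distance between cover_1 and beaker_3 below 0.01 m and z of cover_1 in the frame of beaker_3 between 0.056 and 0.064 m and angle between the z axis of cover_1 and the z axis of beaker_3, either way round below 0.06 rad) or (horizontal distance between cover_2 and beaker_3 below 0.01 m and z of cover_2 in the frame of beaker_3 between 0.056 and 0.064 m and angle between the z axis of cover_2 and the z axis of beaker_3, either way round below 0.06 rad) or (horizontal distance between cover_3 and beaker_3 below 0.01 m and z of cover_3 in the frame of beaker_3 between 0.056 and 0.064 m and angle between the z axis of cover_3 and the z axis of beaker_3, either way round below 0.06 rad))); the robot touches nothing.
It fails at once if a bystander is moved more than 3 cm (distance of any of tape_roll, marker_pen, dish_1, dish_2, dropper_bottle, sample_bottle from where it was at the start of the episode above 0.03 m).
It fails at once if the probe is pressed on a seat with more than 45 N (contact force between probe and seat_a above 45 N or contact force between probe and seat_b above 45 N or contact force between probe and seat_c above 45 N or contact force between probe and seat_d above 45 N).
Of beaker_1, beaker_2, beaker_3 only 2 to 3 are there at a start; the rules pass over those that are not, and their reading is None.
At some moment in a run one of cover_1, cover_2, cover_3 may be knocked a few centimetres aside while the robot is not near it.
It also fails if it takes over 210 s, if anything falls off the work surface, if the arm or the gripper's body presses on something with over 40 N, if the wrist force passes 120 N, or if a joint passes its speed limit or range.

## Working session

There is one attempt and no reset: what is moved stays moved. The work goes in short steps, Python scripts to look and compute and a tool call to move; the robot and the scene stay as the last step left them, time stands still between calls to the robot, and variables do not carry over. Pictures are saved under pics/ and viewed, at most 14 in all, crops included, and the job is handed in when it is done.

Besides the shell and the picture viewer there is one more tool, called as name(argument=value, ...) on one line, values as JSON. carry_out: Moves the arm, as the interface text tells. Its arguments: {"type":"object","properties":{"commands":{"type":"array","items":{"type":"object","properties":{"jaw":{"type":"number"},"translation":{"type":"array","items":{"type":"number"}},"spin":{"type":"number"}}}},"squeeze":{"type":"number"}},"required":["commands"]}

```bash
ls; mkdir -p pics; cat > h.py <<'E'
import numpy as np, cv2
from bench import r
def world(p,uv,z):
    K=np.array(p["K"]);T=np.array(p["extrinsics"])
    d=T[:3,:3]@np.linalg.solve(K,np.array([uv[0],uv[1],1.0])); o=T[:3,3]
    return o+d*(z-o[2])/d[2]
def pix(p,X):
    K=np.array(p["K"]);T=np.array(p["extrinsics"])
    c=T[:3,:3].T@(np.array(X,float)-T[:3,3]); u=K@c; return u[:2]/u[2]
E
python3 - <<'E'
from h import *
print(r.sense())
for n in ["scene","side"]:
    p=r.snapshot(n); cv2.imwrite(f"pics/{n}0.png",p["pixels"]); print(n,np.round(p["extrinsics"],3).tolist(),np.round(p["K"],1).tolist())
    for t,z in [("station_1",16),("station_2",16),("station_3",16),("station_4",16),("seat_a",0),("probe_stand",0),("probe",10),("beaker_1",0),("cover_1",0),("blank_cap",0),("tape_roll",0),("marker_pen",0),("dish_1",0),("dropper_bottle",0),("sample_bottle",0),("carrier",0)]:
        for d in r.landmark_of(p,t): print(t,np.round(d["xy"]),round(d["score"],2),np.round(world(p,d["xy"],z)[:2]))
E
```

```text
pics
{'time': 0.0, 'joint_pos': array([-7.32465634e+01,  7.51593367e+00,  8.53295370e+01, -1.70574045e-04,
        8.72623338e+01, -4.89386247e+00]), 'qd': array([-0.07327125, -0.06163719,  0.02118469,  0.02255188,  0.00854245,
        0.00137113]), 'joint_efforts': array([ 3.65160973e-03, -5.69396031e+01, -5.00555134e+01,  1.19683018e-04,
        1.51553768e-02,  2.84379769e-05]), 'tool_pos': array([ 221.18592035, -557.14310604,  230.23336635]), 'tcp_rot': array([-1.79892574e+02, -9.02707325e-03,  2.16472990e+01]), 'ft_force': array([0.10107714, 0.89867445, 0.35329662]), 'wrist_torque': array([0.03698354, 0.01352899, 0.04118513]), 'grip_force': 0.0, 'finger_gap': 85.12203838580771}
scene [[-0.614, -0.579, 0.536, -270.648], [-0.789, 0.433, -0.436, 673.793], [0.02, -0.691, -0.723, 1211.743], [0.0, 0.0, 0.0, 1.0]] [[530.9, 0.0, 274.1], [0.0, 530.9, 207.9], [0.0, 0.0, 1.0]]
station_1 [244. 231.] 0.95 [596.  83.]
station_1 [280. 218.] 0.94 [572. -37.]
station_1 [218. 236.] 0.92 [624. 158.]
station_1 [304. 209.] 0.7 [ 557. -119.]
station_2 [244. 231.] 0.95 [596.  83.]
station_2 [280. 218.
[... 2844 characters left out ...]
5. -26.]
cover_1 [240. 234.] 0.43 [ 435. -129.]
blank_cap [253. 177.] 0.46 [597. 325.]
tape_roll [266. 197.] 0.52 [599. 118.]
tape_roll [300. 192.] 0.5 [748. 122.]
tape_roll [331. 252.] 0.44 [ 693. -333.]
tape_roll [301. 259.] 0.31 [ 587. -342.]
marker_pen [321. 218.] 0.65 [ 748. -108.]
dish_1 [282. 176.] 0.59 [726. 300.]
dish_1 [333. 251.] 0.59 [ 700. -331.]
dish_1 [227. 173.] 0.56 [497. 413.]
dropper_bottle [336. 253.] 0.65 [ 706. -342.]
dropper_bottle [266. 204.] 0.34 [584.  60.]
sample_bottle [225. 171.] 0.63 [491. 433.]
sample_bottle [332. 272.] 0.56 [ 653. -434.]
sample_bottle [268. 187.] 0.49 [632. 212.]
sample_bottle [274. 226.] 0.34 [ 565. -114.]
carrier [267. 208.] 0.55 [578.  27.]
```

```bash
python3 - <<'E'
import cv2,numpy as np
for n in ["scene"]:
    a=cv2.imread(f"pics/{n}0.png"); b=cv2.resize(a[120:350,110:400],(800,600*1),interpolation=cv2.INTER_CUBIC); cv2.imwrite("pics/scene0c.png",b)
a=cv2.imread("pics/side0.png"); cv2.imwrite("pics/side0c.png",cv2.resize(a[140:320,180:400],(800,600)))
E
```

```text
(no output)
```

View pics/scene0c.png

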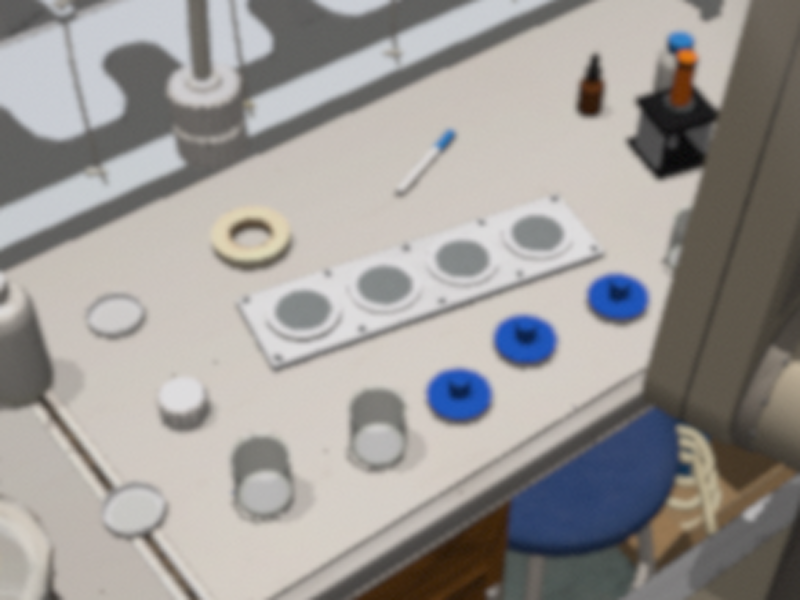

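View pics/side0c.png

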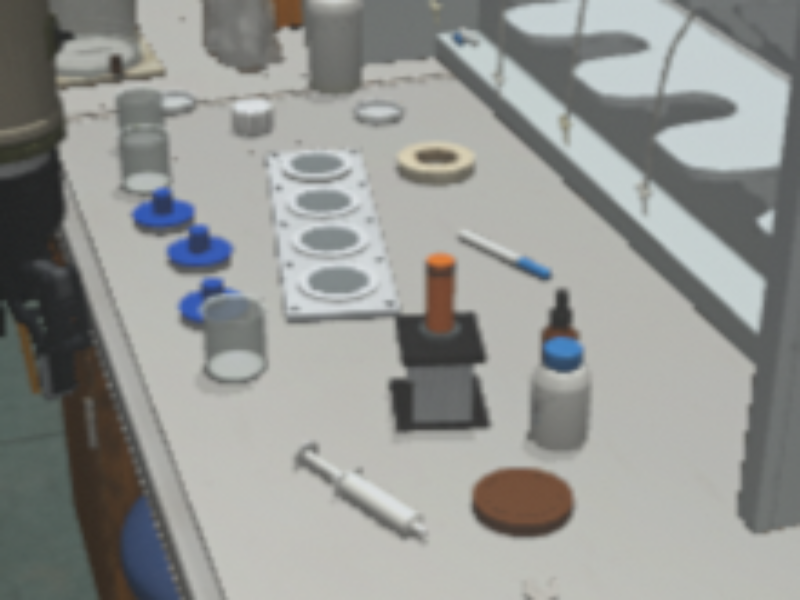

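The scene crop shows the white carrier with four grey-centred seats (crop 300-540, 235-310), three blue covers (460,395; 525,340; 617,297) and two beakers (265,475; 378,430). It also shows the cap (183,402) and the stand with the orange probe (680,110). The side crop shows a third beaker (235,340), a syringe and the brown look-alike disc (522,498).

Candidates:
- **Probe:** only the orange handle in the black stand (side crop 440,290). The syringe (360,490) is white and lying down, and the dropper bottle (560,330) is amber, so neither fits.
- **Seats:** the four white ones. The brown disc is out.
- **Cap:** the ribbed white one (scene 183,402). The dishes (115,315; 133,508) and the white sample bottle are not it.

```bash
cat >> h.py <<'E'
def tri(obs):
    A=np.zeros((3,3));b=np.zeros(3)
    for p,uv in obs:
        K=np.array(p["K"]);T=np.array(p["extrinsics"])
        d=T[:3,:3]@np.linalg.solve(K,np.array([uv[0],uv[1],1.0]));d/=np.linalg.norm(d)
        P=np.eye(3)-np.outer(d,d);A+=P;b+=P@T[:3,3]
    return np.linalg.solve(A,b)
def blobs(p,lo,hi,amin=8,amax=1e9):
    m=cv2.inRange(cv2.cvtColor(p["pixels"],cv2.COLOR_BGR2HSV),np.array(lo),np.array(hi))
    n,l,s,c=cv2.connectedComponentsWithStats(m)
    return [(int(s[i,4]),np.round(c[i],1),s[i,:4].tolist()) for i in range(1,n) if amin<=s[i,4]<=amax]
BLUE=((105,150,60),(125,255,255)); ORANGE=((3,170,60),(16,255,255))
E
python3 - <<'E'
from h import *
S={n:r.snapshot(n) for n in ["scene","side","wrist"]}
for n,p in S.items():
    print(n); 
    if n!="wrist":
        print("orange",blobs(p,*ORANGE)); print("blue",[b for b in blobs(p,*BLUE,20)])
p=S["wrist"]; print(np.round(p["extrinsics"],3).tolist(),np.round(p["K"],1).tolist()); cv2.imwrite("pics/w0.png",p["pixels"])
print(r.sense()["tool_pos"])
# 2x crop check of the probe choice
a=S["side"]["pixels"][190:300,260:360]; cv2.imwrite("pics/probe.png",cv2.resize(a,(500,550),interpolation=cv2.INTER_CUBIC))
E
```

```text
scene
orange [(179, array([475.7,  51.6]), [461, 42, 34, 19]), (102, array([357.3, 150. ]), [354, 140, 8, 20]), (20, array([324. , 153.5]), [322, 152, 5, 4]), (196, array([527.8, 165.3]), [517, 153, 24, 26]), (285, array([450.3, 222.2]), [442, 208, 21, 33]), (50, array([474. , 232.3]), [470, 226, 9, 15]), (1174, array([ 13.9, 297.1]), [0, 241, 38, 85]), (65, array([286.4, 321.4]), [280, 315, 13, 12]), (974, array([228.2, 374.9]), [161, 327, 132, 93]), (91, array([253.2, 342.5]), [240, 333, 26, 19]), (45, array([271.4, 339.5]), [262, 333, 20, 14]), (15, array([236.6, 353.4]), [232, 352, 9, 4]), (49, array([269.4, 364.9]), [268, 358, 4, 15]), (89, array([285.4, 373. ]), [283, 363, 6, 21]), (11, array([215.8, 366.5]), [213, 364, 7, 5]), (95, array([176.5, 395.7]), [159, 387, 33, 21])]
blue [(254, array([333.5, 233.6]), [324, 226, 20, 16]), (282, array([299.9, 249.9]), [290, 242, 21, 17]), (313, array([276. , 271.1]), [266, 262, 21, 19])]
side
orange [(29, array([259.2, 125.6]), [255, 123, 10, 6]), (15, array([300.7, 218.1]), [298, 217, 6, 3]), (161, array([309.1, 344.1]), [304, 333, 10, 24])]
blue [(78, array([224.4, 204.1]), [217, 201, 16, 7]), (79, array([234.5, 215.5]), [227, 212, 16, 7]), (30, array([232.4, 231.4]), [230, 228, 6, 8]), (38, array([334.1, 244.1]), [330, 242, 9, 5])]
wrist
[[0.37, -0.894, -0.253, 285.144], [-0.929, -0.356, -0.1, -531.841], [-0.001, 0.272, -0.962, 374.283], [0.0, 0.0, 0.0, 1.0]] [[336.0, 0.0, 274.6], [0.0, 336.0, 208.2], [0.0, 0.0, 1.0]]
[ 221.34582838 -557.66968004  231.26540154]
```

View pics/probe.png

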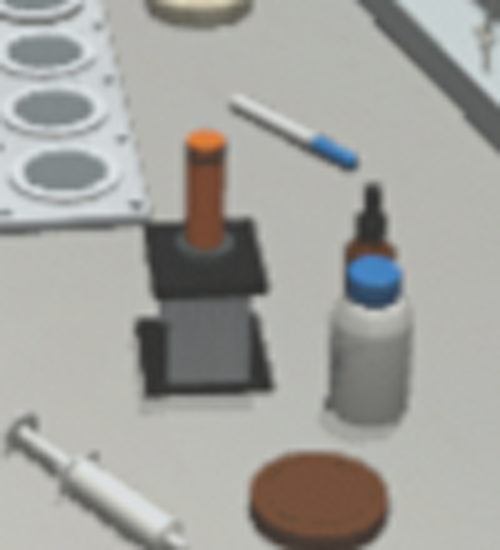

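View pics/w0.png

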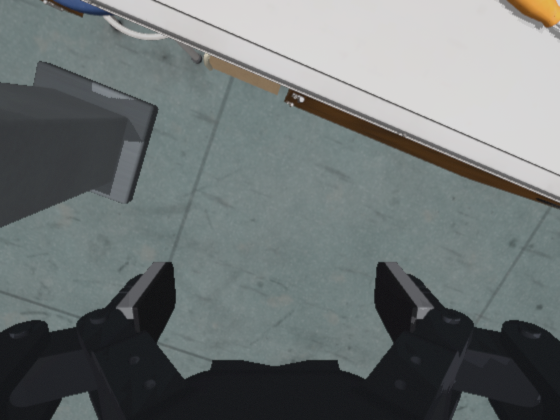

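The close crop shows the orange probe handle (top at crop 206,140) hanging in the black stand, clear of the sample bottle and the dropper, so the choice is confirmed. The wrist view shows only the floor and bench edge, with the fingers at the bottom of the image.

```bash
python3 - <<'E'
from h import *
S={n:r.snapshot(n) for n in ["scene","side"]}
sc,si=S["scene"],S["side"]
print("probe top",tri([(sc,(358.3,142.2)),(si,(301.0,218.1))]), world(sc,(358.3,142.2),160),world(si,(301,218.1),160))
def grey(p,roi):
    hsv=cv2.cvtColor(p["pixels"],cv2.COLOR_BGR2HSV); 
    m=((hsv[...,2]<165)&(hsv[...,2]>90)).astype(np.uint8); mm=np.zeros_like(m); x0,y0,x1,y1=roi; mm[y0:y1,x0:x1]=m[y0:y1,x0:x1]
    n,l,s,c=cv2.connectedComponentsWithStats(mm)
    return [(int(s[i,4]),np.round(c[i],1)) for i in range(1,n) if s[i,4]>40]
for n,roi in [("scene",(195,195,330,262)),("side",(253,184,294,236))]:
    for a,c in grey(S[n],roi): print(n,a,c,np.round(world(S[n],c,16),1))
E
```

```text
probe top [ 580.54092482 -350.86902027  154.82667002] [ 576.02511005 -345.71324446  160.        ] [ 577.6990418  -359.31991376  160.        ]
scene 181 [304.4 209.1] [ 555.9 -119.8   16. ]
scene 59 [201.2 206.7] [756.5 131.   16. ]
scene 94 [205.5 219.4] [703.4 149.4  16. ]
scene 194 [277.3 218.9] [574.  -26.7  16. ]
scene 292 [268.1 239.5] [525.5  45.9  16. ]
scene 200 [249.  228.8] [593.2  66.1  16. ]
scene 219 [219.4 238.5] [614.7 158.2  16. ]
scene 55 [300.3 248.2] [442.9  -8.9  16. ]
scene 88 [299.6 257.4] [418.   14.6  16. ]
side 59 [266.5 188.8] [613.3 161.3  16. ]
side 66 [268.5 199.8] [593.7  62.2  16. ]
side 80 [270.2 211.3] [573.7 -31.4  16. ]
side 93 [272.4 223.9] [ 555.  -124.7   16. ]
side 87 [274.8 234. ] [ 543.3 -193.8   16. ]
```

carry_out(commands=[{"translation":[0.034,-0.005,-0.01],"jaw":0.085},{"translation":[0.034,-0.005,-0.01]},{"translation":[0.034,-0.005,-0.01]},{"translation":[0.034,-0.005,-0.01]},{"translation":[0.034,-0.005,-0.01]},{"translation":[0.034,-0.005,-0.01]},{"translation":[0.034,-0.005,0]},{"translation":[0.034,-0.005,0]}])

```text
invalid input
```

carry_out(commands=[{"translation":[0.034,-0.005,0]},{"translation":[0.034,-0.005,0]},{"translation":[0.034,-0.005,0]},{"translation":[0.034,-0.005,0]},{"spin":-0.119},{"spin":-0.119},{"spin":-0.119},{"spin":-0.119}])

```text
invalid input
```

carry_out(commands=[{"spin":-0.119},{"spin":-0.119},{"spin":-0.119},{"spin":-0.119},{"spin":-0.119},{"spin":-0.119},{"translation":[0,0,0]},{"translation":[0,0,0]}])

```text
invalid input
```

carry_out(commands=[{"translation":[0.034,-0.005,-0.01],"spin":0,"jaw":0.085},{"translation":[0.034,-0.005,-0.01],"spin":0,"jaw":0.085},{"translation":[0.034,-0.005,-0.01],"spin":0,"jaw":0.085},{"translation":[0.034,-0.005,-0.01],"spin":0,"jaw":0.085},{"translation":[0.034,-0.005,-0.01],"spin":0,"jaw":0.085},{"translation":[0.034,-0.005,-0.01],"spin":0,"jaw":0.085},{"translation":[0.034,-0.005,0],"spin":0,"jaw":0.085},{"translation":[0.034,-0.005,0],"spin":0,"jaw":0.085}])

```text
time: 2.62
tool_pos: [461.1, -419.5, 292.6]
tcp_rot: [179.9, -0.0, 21.6]
ft_force: [-0.0, -0.8, 0.0]
finger_gap: 85.4
grip_force: 0.0
```

carry_out(commands=[{"translation":[0.034,-0.005,0],"spin":0,"jaw":0.085},{"translation":[0.034,-0.005,0],"spin":0,"jaw":0.085},{"translation":[0.034,-0.005,0],"spin":0,"jaw":0.085},{"translation":[0.034,-0.005,0],"spin":0,"jaw":0.085},{"translation":[0,0,0],"spin":-0.119,"jaw":0.085},{"translation":[0,0,0],"spin":-0.119,"jaw":0.085},{"translation":[0,0,0],"spin":-0.119,"jaw":0.085},{"translation":[0,0,0],"spin":-0.119,"jaw":0.085}])

```text
time: 3.28
tool_pos: [578.8, -351.0, 291.0]
tcp_rot: [-180.0, 0.0, 49.3]
ft_force: [0.4, 0.7, -0.2]
finger_gap: 85.0
grip_force: 0.0
```

carry_out(commands=[{"translation":[0,0,0],"spin":-0.119,"jaw":0.085},{"translation":[0,0,0],"spin":-0.119,"jaw":0.085},{"translation":[0,0,0],"spin":-0.119,"jaw":0.085},{"translation":[0,0,0],"spin":-0.119,"jaw":0.085},{"translation":[0,0,0],"spin":-0.119,"jaw":0.085},{"translation":[0,0,0],"spin":-0.119,"jaw":0.085},{"translation":[0,0,0],"spin":0,"jaw":0.085},{"translation":[0,0,0],"spin":0,"jaw":0.085}])

```text
time: 3.95
tool_pos: [578.5, -351.4, 291.2]
tcp_rot: [-180.0, -0.0, 89.6]
ft_force: [-0.2, 0.4, -0.4]
finger_gap: 84.8
grip_force: 0.0
```

```bash
python3 - <<'E'
from h import *
p=r.snapshot("wrist"); cv2.imwrite("pics/w1.png",p["pixels"])
print(np.round(p["extrinsics"],3).tolist())
for b in blobs(p,*ORANGE,30): print(b,np.round(world(p,b[1],160),1))
print("tcp pix", pix(p,r.sense()["tool_pos"]))
E
```

```text
[[1.0, -0.005, -0.003, 578.869], [-0.006, -0.963, -0.271, -282.229], [-0.001, 0.271, -0.963, 434.211], [0.0, 0.0, 0.0, 1.0]]
(209, array([375.4, 150.6]), [368, 140, 24, 25]) [ 659.9 -311.3  160. ]
(196, array([275.3, 177. ]), [264, 171, 24, 15]) [ 578.9 -332.5  160. ]
(612, array([275.3, 196.1]), [262, 183, 28, 28]) [ 578.8 -348.7  160. ]
tcp pix [274.84148707 268.26749201]
```

View pics/w1.png

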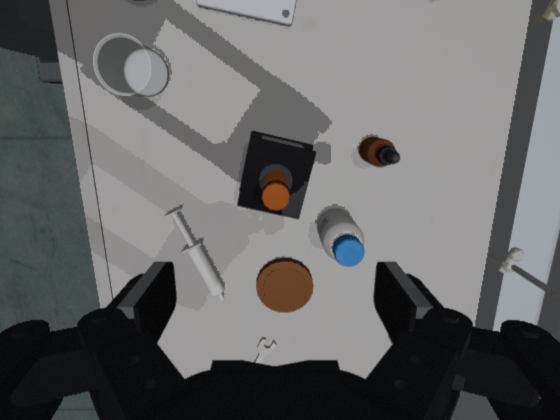

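The wrist view shows the probe handle top at (275,196), the stand plate around it, and the sample bottle (348,250) and dropper (385,152) clear of the finger path.

carry_out(commands=[{"translation":[0.0025,0,0.031],"spin":-0.007,"jaw":0.085},{"translation":[0,0,0.031],"spin":0,"jaw":0.085},{"translation":[0,0,0.031],"spin":0,"jaw":0.085},{"translation":[0,0,0.031],"spin":0,"jaw":0.085},{"translation":[0,0,0.031],"spin":0,"jaw":0.085},{"translation":[0,0,0.02],"spin":0,"jaw":0.085},{"translation":[0,0,0.012],"spin":0,"jaw":0.085},{"translation":[0,0,0],"spin":0,"jaw":0.06}], squeeze=50)

```text
time: 4.67
tool_pos: [576.5, -347.6, 100.4]
tcp_rot: [-179.7, -0.2, 90.1]
ft_force: [-0.9, -0.4, -0.8]
finger_gap: 74.8
grip_force: 0.0
```

carry_out(commands=[{"translation":[0,0,0],"spin":0,"jaw":0.04},{"translation":[0,0,0],"spin":0,"jaw":0.03},{"translation":[0,0,0],"spin":0,"jaw":0.02},{"translation":[0,0,0],"spin":0,"jaw":0.01},{"translation":[0,0,0],"spin":0,"jaw":0.0},{"translation":[0,0,0],"spin":0,"jaw":0.0},{"translation":[0,0,0],"spin":0,"jaw":0.0},{"translation":[0,0,0],"spin":0,"jaw":0.0}], squeeze=50)

```text
time: 5.33
tool_pos: [579.5, -349.7, 106.7]
tcp_rot: [179.8, 0.1, 90.2]
ft_force: [-0.0, 0.9, 6.8]
finger_gap: 22.7
grip_force: 48.8
```

carry_out(commands=[{"translation":[0,0,-0.01],"spin":0,"jaw":0.0},{"translation":[0,0,-0.02],"spin":0,"jaw":0.0},{"translation":[0,0,-0.03],"spin":0,"jaw":0.0},{"translation":[0,0,-0.03],"spin":0,"jaw":0.0},{"translation":[0,0,-0.025],"spin":0,"jaw":0.0},{"translation":[0.02,0,0],"spin":0,"jaw":0.0},{"translation":[0.03,0,0],"spin":0,"jaw":0.0},{"translation":[0.04,0,0],"spin":0,"jaw":0.0}], squeeze=60)

```text
time: 6.0
tool_pos: [578.0, -260.2, 220.9]
tcp_rot: [179.9, 0.1, 90.0]
ft_force: [1.2, 0.3, -0.9]
finger_gap: 22.8
grip_force: 58.8
```

carry_out(commands=[{"translation":[0.04,0.004,0],"spin":0,"jaw":0.0},{"translation":[0.04,0.004,0],"spin":0,"jaw":0.0},{"translation":[0.04,0.004,0],"spin":0,"jaw":0.0},{"translation":[0.04,0.004,0],"spin":0,"jaw":0.0},{"translation":[0.04,0.004,0],"spin":0,"jaw":0.0},{"translation":[0.04,0.004,0],"spin":0,"jaw":0.0},{"translation":[0.04,0.004,0],"spin":0,"jaw":0.0},{"translation":[0.04,0.004,0],"spin":0,"jaw":0.0}])

```text
time: 6.67
tool_pos: [608.6, 63.2, 220.3]
tcp_rot: [180.0, -0.0, 90.2]
ft_force: [0.5, -0.4, -0.2]
finger_gap: 22.4
grip_force: 58.8
```

carry_out(commands=[{"translation":[0.04,0.003,0],"spin":0,"jaw":0.0},{"translation":[0.035,0,0],"spin":0,"jaw":0.0},{"translation":[0.015,0,0],"spin":0,"jaw":0.0},{"translation":[0.008,0,0],"spin":0,"jaw":0.0},{"translation":[0,0,0],"spin":0,"jaw":0.0},{"translation":[0,0,0],"spin":0,"jaw":0.0},{"translation":[0,0,0],"spin":0,"jaw":0.0},{"translation":[0,0,0],"spin":0,"jaw":0.0}])

```text
time: 7.33
tool_pos: [611.7, 157.4, 219.4]
tcp_rot: [180.0, 0.0, 90.1]
ft_force: [0.1, -0.2, -0.2]
finger_gap: 23.1
grip_force: 58.8
```

```bash
python3 - <<'E'
from h import *
p=r.snapshot("wrist"); cv2.imwrite("pics/w2.png",p["pixels"]); q=r.snapshot("side"); cv2.imwrite("pics/s2.png",q["pixels"])
s=r.sense(); print(s["tool_pos"],s["tcp_rot"],s["ft_force"],s["time"])
print(pix(q,s["tool_pos"]-[0,0,95]),pix(p,[614,159,16]),pix(p,s["tool_pos"]-[0,0,95]))
E
```

```text
[611.64611068 157.75003959 219.39156659] [1.79997444e+02 1.13717206e-02 9.01188711e+01] [ 0.03622218 -0.49205686  0.27883607] 7.4333
[265.76726991 164.73148541] [277.10024259 180.76912748] [274.81621329 210.69510439]
```

View pics/w2.png

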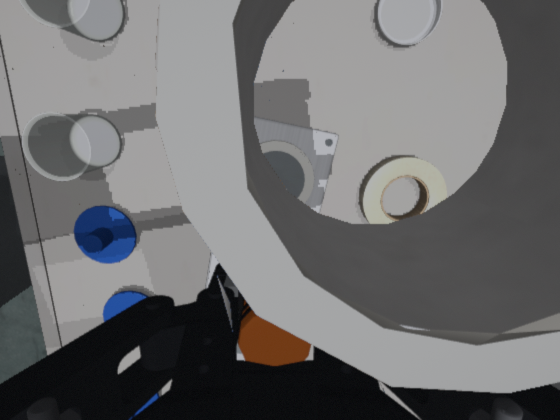

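The wrist view shows seat 1's grey centre at about (283,170), partly hidden by a large pale ring close to the camera. I'll check the side view before going down.

View pics/s2.png

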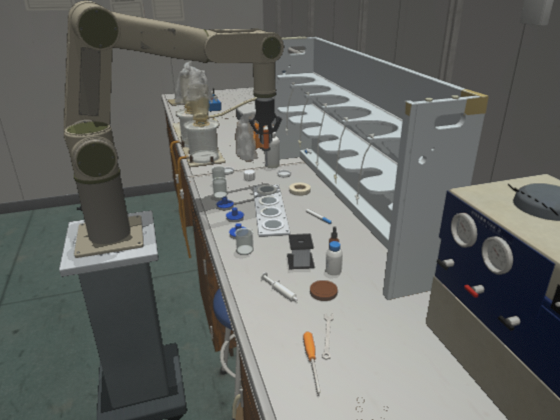

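```bash
python3 - <<'E'
from h import *
q=cv2.imread("pics/s2.png"); a=cv2.resize(q[90:250,190:350],(400,400),interpolation=cv2.INTER_CUBIC)
p=r.snapshot("scene")["pixels"]; b=cv2.resize(p[110:310,120:320],(400,400),interpolation=cv2.INTER_CUBIC)
cv2.imwrite("pics/cmp.png",np.hstack([a,b]))
E
```

```text
(no output)
```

View pics/cmp.png

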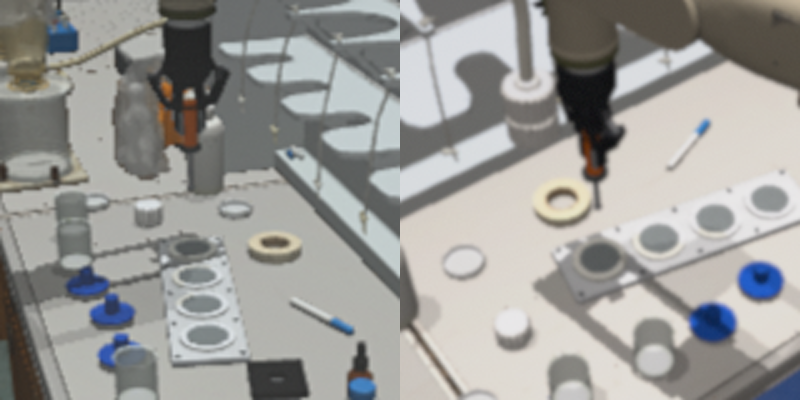

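```bash
python3 - <<'E'
from h import *
q=r.snapshot("side");p=r.snapshot("scene")
for a,b in [((184,155),(272,145)),((184,178),(272,165)),((184,178),(272,145))]:
    X=tri([(p,a),(q,b)]);print(X,pix(p,X),pix(q,X))
for z in (0,100,200,300,400): print(z,world(p,(184,178),z)[:2],world(q,(272,165),z)[:2])
E
```

```text
[683.02295627 179.0364099  237.49012014] [194.32053584 173.25994015] [281.04308606 134.16758515]
[686.56502065 183.73514563 150.62732842] [194.95596712 196.03272104] [281.67654822 154.20248965]
[672.78789214 204.49389481 207.24264153] [189.29112436 187.37563403] [276.80211824 139.6646394 ]
0 [916.12038504  98.15874761] [716.77591189 436.3438035 ]
100 [818.18145201 145.6633485 ] [650.67557308 203.95406304]
200 [720.24251898 193.1679494 ] [584.57523428 -28.43567743]
300 [622.30358595 240.67255029] [ 518.47489547 -260.82541789]
400 [524.36465292 288.17715119] [ 452.37455666 -493.21515836]
```

```bash
python3 - <<'E'
from h import *
q=r.snapshot("side");p=r.snapshot("scene")
for z in (250,300,350,400): 
    X=world(p,(184,165),z);print(z,X,pix(q,X))
a=cv2.imread("pics/side0.png");b=cv2.imread("pics/scene0.png")
cv2.imwrite("pics/lamp.png",np.hstack([cv2.resize(a[20:200,190:370],(400,400)),cv2.resize(b[0:210,80:290],(400,400))]))
E
```

```text
250 [715.37666183 190.17268981 250.        ] [287.93452518 129.47476211]
300 [664.11429617 215.31556709 300.        ] [273.65874495 116.71426299]
350 [612.85193051 240.45844437 350.        ] [259.14803894 103.74377392]
400 [561.58956485 265.60132165 400.        ] [244.39656003  90.55806843]
```

View pics/lamp.png

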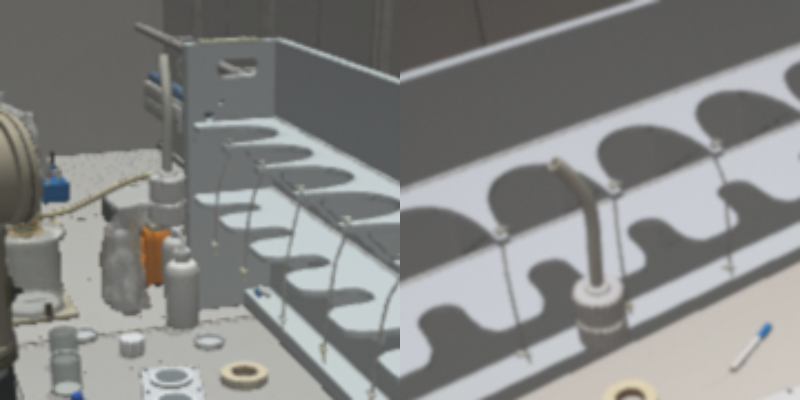

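The side and scene views show a hanging extractor nozzle on a pipe near seat 1 (side px ~264,110; scene px ~184,165). The ring was its mouth, seen from inside. I'll measure it so I can keep clear.

```bash
python3 - <<'E'
from h import *
q=r.snapshot("side");p=r.snapshot("scene")
for a,b in [((184.5,154),(264,103)),((184.5,181),(264,121)),((170,88),(264,50))]:
    X=tri([(p,a),(q,b)]);print(X,pix(p,X)-a,pix(q,X)-b, "dist",np.linalg.norm(X-np.array(p["extrinsics"])[:3,3]))
E
```

```text
[631.35196366 224.50466604 358.8388914 ] [0.80174106 1.62727296] [ 0.72024333 -0.87367034] dist 1320.1930731988482
[630.26710621 236.31279006 280.28606289] [0.137484   0.25940251] [ 0.12484931 -0.1378291 ] dist 1367.716871699872
[637.07178877 236.50637441 552.65775724] [0.16822542 0.43983792] [ 0.14407888 -0.23185272] dist 1203.9802478281765
```

carry_out(commands=[{"translation":[-0.01,0,0],"spin":0,"jaw":0.0},{"translation":[-0.02,0,0],"spin":0,"jaw":0.0},{"translation":[-0.03,0,0],"spin":0,"jaw":0.0},{"translation":[-0.02,0,0],"spin":0,"jaw":0.0},{"translation":[0,0,0],"spin":-0.12,"jaw":0.0},{"translation":[0,0,0],"spin":-0.12,"jaw":0.0},{"translation":[0,0,0],"spin":-0.12,"jaw":0.0},{"translation":[0,0,0],"spin":-0.12,"jaw":0.0}])

```text
time: 8.45
tool_pos: [611.7, 78.2, 219.3]
tcp_rot: [-180.0, 0.0, 118.0]
ft_force: [-1.2, -0.9, -1.6]
finger_gap: 22.7
grip_force: 58.7
```

carry_out(commands=[{"translation":[0,0,0],"spin":-0.12,"jaw":0.0},{"translation":[0,0,0],"spin":-0.12,"jaw":0.0},{"translation":[0,0,0],"spin":-0.12,"jaw":0.0},{"translation":[0,0,0],"spin":-0.12,"jaw":0.0},{"translation":[0,0,0],"spin":-0.12,"jaw":0.0},{"translation":[0,0,0],"spin":-0.12,"jaw":0.0},{"translation":[0,0,0],"spin":-0.12,"jaw":0.0},{"translation":[0,0,0],"spin":-0.12,"jaw":0.0}])

```text
time: 9.12
tool_pos: [611.7, 78.5, 219.3]
tcp_rot: [-180.0, 0.0, 173.1]
ft_force: [0.7, -0.5, -1.0]
finger_gap: 22.5
grip_force: 58.7
```

carry_out(commands=[{"translation":[0,0,0.02],"spin":-0.12,"jaw":0.0},{"translation":[0,0,0.03],"spin":0,"jaw":0.0},{"translation":[0,0,0.03],"spin":0,"jaw":0.0},{"translation":[0,0.01,0],"spin":0,"jaw":0.0},{"translation":[0,0.02,0],"spin":0,"jaw":0.0},{"translation":[0,0.02,0],"spin":0,"jaw":0.0},{"translation":[0,0.01,0],"spin":0,"jaw":0.0},{"translation":[0,0,0],"spin":0,"jaw":0.0}])

```text
time: 9.78
tool_pos: [612.6, 141.6, 140.9]
tcp_rot: [180.0, 0.1, 179.8]
ft_force: [-0.7, -0.6, -0.5]
finger_gap: 22.8
grip_force: 58.8
```

```bash
python3 - <<'E'
from h import *
p=r.snapshot("wrist"); cv2.imwrite("pics/w3.png",p["pixels"])
s=r.sense(); print(s["tool_pos"],s["tcp_rot"],s["ft_force"],s["time"])
q=r.snapshot("side");o=r.snapshot("scene")
for n,i in [("side",q),("scene",o)]: cv2.imwrite(f"pics/{n}3.png",i["pixels"])
print(pix(p,s["tool_pos"]-[0,0,95]),pix(q,s["tool_pos"]-[0,0,95]),pix(o,s["tool_pos"]-[0,0,95]))
for d in r.landmark_of(p,"probe"): print(d)
for k,X in enumerate([(614,159,16),(593.5,64.5,16)]): print(pix(p,X))
E
```

```text
[612.55510643 140.22317494 140.60185692] [1.79999518e+02 7.70460483e-02 1.79729549e+02] [ 0.36324556 -0.4196317  -0.9258558 ] 9.8333
[271.6955136  210.56286489] [267.57467736 184.34386465] [224.39974296 229.54471329]
[294.74301804 202.17710023]
[178.01752933 178.00548246]
```

View pics/w3.png

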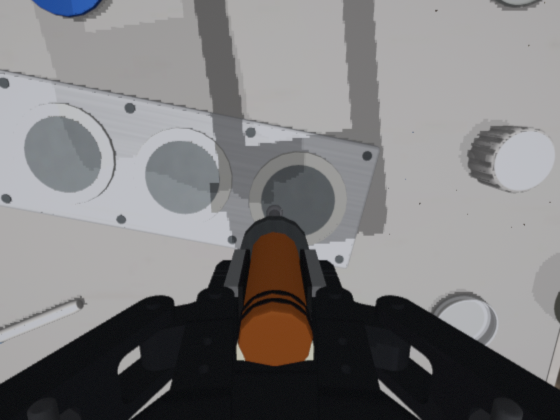

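The wrist view shows seat 1 centred at (298,198), with the tip just above its near edge at (272,211). I'll move 6 mm further in and go down carefully.

carry_out(commands=[{"translation":[0,0.006,0.004],"spin":0,"jaw":0.0},{"translation":[0,0,0.008],"spin":0,"jaw":0.0},{"translation":[0,0,0.006],"spin":0,"jaw":0.0},{"translation":[0,0,0.003],"spin":0,"jaw":0.0},{"translation":[0,0,0.002],"spin":0,"jaw":0.0},{"translation":[0,0,0],"spin":0,"jaw":0.0},{"translation":[0,0,0],"spin":0,"jaw":0.0},{"translation":[0,0,0],"spin":0,"jaw":0.0}])

```text
time: 10.65
tool_pos: [612.0, 144.9, 116.3]
tcp_rot: [-180.0, -0.0, 179.6]
ft_force: [-3.8, -0.4, 3.7]
finger_gap: 22.8
grip_force: 59.4
```

carry_out(commands=[{"translation":[0,0,0.001],"spin":0,"jaw":0.0},{"translation":[0,0,0],"spin":0,"jaw":0.0},{"translation":[0,0,0],"spin":0,"jaw":0.0},{"translation":[0,0,0],"spin":0,"jaw":0.0},{"translation":[0,0,0],"spin":0,"jaw":0.0},{"translation":[0,0,0],"spin":0,"jaw":0.0},{"translation":[0,0,0],"spin":0,"jaw":0.0},{"translation":[0,0,0],"spin":0,"jaw":0.0}])

```text
time: 11.32
tool_pos: [612.4, 145.0, 116.1]
tcp_rot: [-180.0, 0.0, 179.6]
ft_force: [-3.7, -1.9, 7.3]
finger_gap: 22.8
grip_force: 59.9
```

Contact is already at about 4 N/mm. Seat 2 next, for comparison.

carry_out(commands=[{"translation":[0,0,-0.008],"spin":0,"jaw":0.0},{"translation":[0,0,-0.008],"spin":0,"jaw":0.0},{"translation":[0.005,-0.019,0],"spin":0,"jaw":0.0},{"translation":[0.005,-0.02,0],"spin":0,"jaw":0.0},{"translation":[0.005,-0.02,0],"spin":0,"jaw":0.0},{"translation":[0.004,-0.02,0],"spin":0,"jaw":0.0},{"translation":[0,0,0],"spin":0,"jaw":0.0},{"translation":[0,0,0],"spin":0,"jaw":0.0}])

```text
time: 11.98
tool_pos: [592.9, 65.5, 131.9]
tcp_rot: [180.0, 0.0, 179.5]
ft_force: [-0.1, 1.2, -0.8]
finger_gap: 22.8
grip_force: 59.0
```

carry_out(commands=[{"translation":[0,0,0.006],"spin":0,"jaw":0.0},{"translation":[0,0,0.004],"spin":0,"jaw":0.0},{"translation":[0,0,0.003],"spin":0,"jaw":0.0},{"translation":[0,0,0.002],"spin":0,"jaw":0.0},{"translation":[0,0,0],"spin":0,"jaw":0.0},{"translation":[0,0,0],"spin":0,"jaw":0.0},{"translation":[0,0,0],"spin":0,"jaw":0.0},{"translation":[0,0,0],"spin":0,"jaw":0.0}])

```text
time: 12.65
tool_pos: [592.9, 66.5, 116.6]
tcp_rot: [180.0, 0.0, 179.6]
ft_force: [-0.5, -0.8, -0.0]
finger_gap: 22.5
grip_force: 59.0
```

carry_out(commands=[{"translation":[0,0,0.001],"spin":0,"jaw":0.0},{"translation":[0,0,0.001],"spin":0,"jaw":0.0},{"translation":[0,0,0],"spin":0,"jaw":0.0},{"translation":[0,0,0],"spin":0,"jaw":0.0},{"translation":[0,0,0],"spin":0,"jaw":0.0},{"translation":[0,0,0],"spin":0,"jaw":0.0},{"translation":[0,0,0],"spin":0,"jaw":0.0},{"translation":[0,0,0],"spin":0,"jaw":0.0}])

```text
time: 13.32
tool_pos: [592.7, 66.3, 114.4]
tcp_rot: [180.0, 0.0, 179.6]
ft_force: [-0.3, -0.3, -0.6]
finger_gap: 22.6
grip_force: 59.0
```

carry_out(commands=[{"translation":[0,0,0.001],"spin":0,"jaw":0.0},{"translation":[0,0,0.001],"spin":0,"jaw":0.0},{"translation":[0,0,0],"spin":0,"jaw":0.0},{"translation":[0,0,0],"spin":0,"jaw":0.0},{"translation":[0,0,0],"spin":0,"jaw":0.0},{"translation":[0,0,0],"spin":0,"jaw":0.0},{"translation":[0,0,0],"spin":0,"jaw":0.0},{"translation":[0,0,0],"spin":0,"jaw":0.0}])

```text
time: 13.98
tool_pos: [592.8, 66.3, 112.5]
tcp_rot: [-180.0, 0.0, 179.6]
ft_force: [0.5, -0.2, 1.5]
finger_gap: 22.5
grip_force: 59.3
```

carry_out(commands=[{"translation":[0,0,0.001],"spin":0,"jaw":0.0},{"translation":[0,0,0],"spin":0,"jaw":0.0},{"translation":[0,0,0],"spin":0,"jaw":0.0},{"translation":[0,0,0],"spin":0,"jaw":0.0},{"translation":[0,0,0],"spin":0,"jaw":0.0},{"translation":[0,0,0],"spin":0,"jaw":0.0},{"translation":[0,0,0],"spin":0,"jaw":0.0},{"translation":[0,0,0],"spin":0,"jaw":0.0}])

```text
time: 14.65
tool_pos: [593.2, 66.3, 112.2]
tcp_rot: [180.0, 0.1, 179.6]
ft_force: [-1.6, -0.2, 5.5]
finger_gap: 22.8
grip_force: 59.7
```

Seat 2 touches at TCP z of about 112.2, against 116.1 for seat 1, so seat 1 is the high one. Seats 3 and 4 next.

carry_out(commands=[{"translation":[0,0,-0.006],"spin":0,"jaw":0.0},{"translation":[0,0,-0.006],"spin":0,"jaw":0.0},{"translation":[0.005,-0.023,0],"spin":0,"jaw":0.0},{"translation":[0.005,-0.024,0],"spin":0,"jaw":0.0},{"translation":[0.005,-0.023,0],"spin":0,"jaw":0.0},{"translation":[0.005,-0.023,0],"spin":0,"jaw":0.0},{"translation":[0,0,0.003],"spin":0,"jaw":0.0},{"translation":[0,0,0.003],"spin":0,"jaw":0.0}])

```text
time: 15.32
tool_pos: [572.1, -27.6, 117.7]
tcp_rot: [180.0, 0.0, 179.5]
ft_force: [0.1, 0.2, -0.6]
finger_gap: 22.6
grip_force: 59.2
```

carry_out(commands=[{"translation":[0,0,0.002],"spin":0,"jaw":0.0},{"translation":[0,0,0.002],"spin":0,"jaw":0.0},{"translation":[0,0,0.001],"spin":0,"jaw":0.0},{"translation":[0,0,0.001],"spin":0,"jaw":0.0},{"translation":[0,0,0],"spin":0,"jaw":0.0},{"translation":[0,0,0],"spin":0,"jaw":0.0},{"translation":[0,0,0],"spin":0,"jaw":0.0},{"translation":[0,0,0],"spin":0,"jaw":0.0}])

```text
time: 15.98
tool_pos: [572.5, -25.7, 112.2]
tcp_rot: [180.0, 0.1, 179.7]
ft_force: [-1.4, 0.4, 5.0]
finger_gap: 22.5
grip_force: 59.7
```

carry_out(commands=[{"translation":[0,0,-0.006],"spin":0,"jaw":0.0},{"translation":[0,0,-0.006],"spin":0,"jaw":0.0},{"translation":[0.004,-0.023,0],"spin":0,"jaw":0.0},{"translation":[0.005,-0.024,0],"spin":0,"jaw":0.0},{"translation":[0.005,-0.024,0],"spin":0,"jaw":0.0},{"translation":[0.004,-0.023,0],"spin":0,"jaw":0.0},{"translation":[0,0,0.003],"spin":0,"jaw":0.0},{"translation":[0,0,0.003],"spin":0,"jaw":0.0}])

```text
time: 16.65
tool_pos: [553.7, -121.3, 117.9]
tcp_rot: [-180.0, 0.1, 179.5]
ft_force: [-0.3, 0.5, -1.1]
finger_gap: 23.2
grip_force: 59.3
```

carry_out(commands=[{"translation":[0,0,0.002],"spin":0,"jaw":0.0},{"translation":[0,0,0.002],"spin":0,"jaw":0.0},{"translation":[0,0,0.001],"spin":0,"jaw":0.0},{"translation":[0,0,0.001],"spin":0,"jaw":0.0},{"translation":[0,0,0],"spin":0,"jaw":0.0},{"translation":[0,0,0],"spin":0,"jaw":0.0},{"translation":[0,0,0],"spin":0,"jaw":0.0},{"translation":[0,0,0],"spin":0,"jaw":0.0}])

```text
time: 17.32
tool_pos: [553.9, -119.5, 112.2]
tcp_rot: [180.0, 0.1, 179.7]
ft_force: [-2.5, 1.1, 5.1]
finger_gap: 22.9
grip_force: 59.7
```

carry_out(commands=[{"translation":[0,0,-0.02],"spin":0,"jaw":0.0},{"translation":[0,0,-0.04],"spin":0,"jaw":0.0},{"translation":[0,0,-0.04],"spin":0,"jaw":0.0},{"translation":[0,-0.01,-0.01],"spin":0,"jaw":0.0},{"translation":[-0.005,-0.03,0],"spin":0,"jaw":0.0},{"translation":[-0.005,-0.04,0],"spin":0,"jaw":0.0},{"translation":[-0.005,-0.04,0],"spin":0,"jaw":0.0},{"translation":[-0.005,-0.04,0],"spin":0,"jaw":0.0}])

```text
time: 17.98
tool_pos: [572.8, -281.4, 221.6]
tcp_rot: [-180.0, 0.0, 179.7]
ft_force: [1.0, 1.1, -0.7]
finger_gap: 22.6
grip_force: 59.0
```

carry_out(commands=[{"translation":[-0.005,-0.04,0],"spin":0,"jaw":0.0},{"translation":[0,-0.02,0],"spin":0,"jaw":0.0},{"translation":[0,-0.009,0],"spin":0,"jaw":0.0},{"translation":[0,0,0],"spin":0,"jaw":0.0},{"translation":[0,0,0],"spin":0,"jaw":0.0},{"translation":[0,0,0],"spin":0,"jaw":0.0},{"translation":[0,0,0],"spin":0,"jaw":0.0},{"translation":[0,0,0],"spin":0,"jaw":0.0}])

```text
time: 18.65
tool_pos: [577.3, -348.0, 221.7]
tcp_rot: [-180.0, 0.0, 179.7]
ft_force: [0.1, -0.5, -1.9]
finger_gap: 22.7
grip_force: 59.1
```

```bash
python3 - <<'E'
from h import *
s=r.sense(); print(s["tool_pos"],s["tcp_rot"],s["ft_force"],s["time"])
a=r.snapshot("scene");b=r.snapshot("side"); 
cv2.imwrite("pics/st.png",np.hstack([cv2.resize(a["pixels"][110:190,310:390],(400,400),interpolation=cv2.INTER_CUBIC),cv2.resize(b["pixels"][190:290,260:360],(400,400),interpolation=cv2.INTER_CUBIC)]))
print(pix(a,s["tool_pos"]-[0,0,96]),pix(b,s["tool_pos"]-[0,0,96]),pix(a,[578.8,-348.7,80]),pix(b,[578.8,-348.7,80]))
w=r.snapshot("wrist"); print(pix(w,[578.8,-348.7,80]),pix(w,s["tool_pos"]-[0,0,96])); cv2.imwrite("pics/w4.png",w["pixels"])
E
```

```text
[ 577.31453191 -348.02144114  221.67533836] [-1.79997550e+02  2.22310784e-02  1.79717937e+02] [ 0.05199036 -0.4629381  -1.93924234] 18.65
[357.08296219 150.15382548] [299.49295122 226.26079741] [355.03764949 160.6868728 ] [299.84687987 239.10142131]
[273.58830146 197.758216  ] [274.34078655 210.63532383]
```

View pics/st.png

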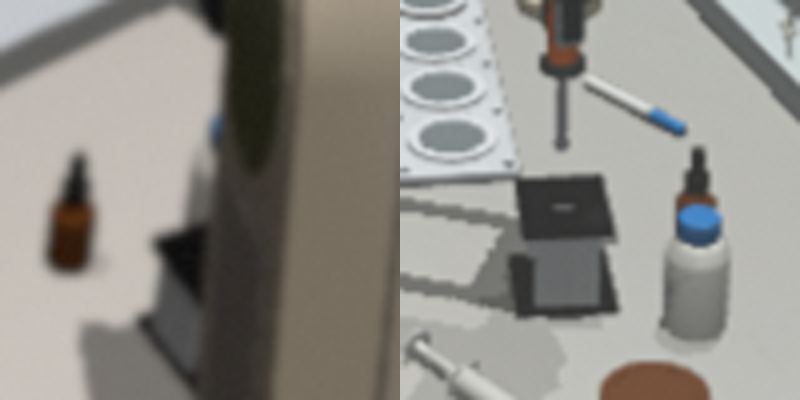

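The crop shows the stand's hole at side px (301,242), slightly nearer the camera than I predicted. I'll check it against the black plate's outline in the earlier wrist picture.

```bash
python3 - <<'E'
from h import *
w=r.snapshot("wrist")
im=cv2.imread("pics/w1.png"); p={"K":w["K"],"extrinsics":np.array([[1.0,-0.005,-0.003,578.869],[-0.006,-0.963,-0.271,-282.229],[-0.001,0.271,-0.963,434.211],[0,0,0,1]])}
for im,p in [(im,p),(w["pixels"],w)]:
    m=(im.max(2)<50).astype(np.uint8); m[240:]=0
    m=cv2.morphologyEx(m,cv2.MORPH_OPEN,np.ones((3,3)))
    n,l,s,c=cv2.connectedComponentsWithStats(m)
    for i in range(1,n):
        if s[i,4]>500:
            cs,_=cv2.findContours((l==i).astype(np.uint8),0,2); rc=cv2.minAreaRect(cs[0]); print(s[i],rc,np.round([world(p,q,80)[:2] for q in cv2.boxPoints(rc)]),np.round(world(p,rc[0],80)))
o=r.snapshot("side"); print(world(o,(301.25,242),80),world(o,(300.25,226.25),125.7))
cv2.imwrite("pics/w4c.png",np.hstack([cv2.resize(cv2.imread("pics/w1.png")[120:230,220:340],(400,367)),cv2.resize(w["pixels"][130:240,215:335],(400,367))]))
E
```

```text
[   0    0   58   62 2916] ((28.5, 30.5), (61.0, 57.0), 90.0) [[ 323. -179.]
 [ 376. -179.]
 [ 366. -231.]
 [ 311. -231.]] [ 344. -204.   80.]
[ 238  131   78   81 3088] ((275.5620422363281, 174.78045654296875), (67.32949829101562, 75.88552856445312), 13.172553062438965) [[ 534. -377.]
 [ 554. -298.]
 [ 622. -314.]
 [ 605. -395.]] [ 579. -345.   80.]
[ 229  139   96   97 6148] ((275.6159362792969, 186.88998413085938), (87.76195526123047, 84.34899139404297), 12.804265975952148) [[ 597. -393.]
 [ 526. -375.]
 [ 542. -303.]
 [ 616. -317.]] [ 569. -347.   80.]
[ 577.31624907 -365.86255175   80.        ] [ 579.51224677 -348.70756852  125.7       ]
```

View pics/w4c.png

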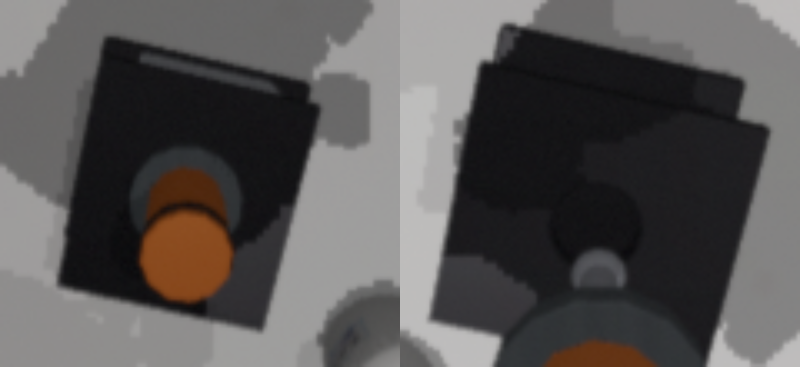

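The wrist picture puts the hole at (273,197), so it sits at about (578,-349), in line with where the probe was lifted out. Lowering the probe.

carry_out(commands=[{"translation":[0,-0.001,0.01],"spin":0,"jaw":0.0},{"translation":[0,0,0.02],"spin":0,"jaw":0.0},{"translation":[0,0,0.02],"spin":0,"jaw":0.0},{"translation":[0,0,0.02],"spin":0,"jaw":0.0},{"translation":[0,0,0.02],"spin":0,"jaw":0.0},{"translation":[0,0,0.015],"spin":0,"jaw":0.0},{"translation":[0,0,0.006],"spin":0,"jaw":0.0},{"translation":[0,0,0.003],"spin":0,"jaw":0.0}])

```text
time: 19.57
tool_pos: [576.2, -350.2, 106.7]
tcp_rot: [179.9, -0.1, 179.6]
ft_force: [-6.1, 5.4, 15.6]
finger_gap: 22.8
grip_force: 60.4
```

carry_out(commands=[{"translation":[0,0,0.001],"spin":0,"jaw":0.0},{"translation":[0,0,0],"spin":0,"jaw":0.0},{"translation":[0,0,0],"spin":0,"jaw":0.0},{"translation":[0,0,0],"spin":0,"jaw":0.03},{"translation":[0,0,0],"spin":0,"jaw":0.05},{"translation":[0,0,0],"spin":0,"jaw":0.07},{"translation":[0,0,0],"spin":0,"jaw":0.085},{"translation":[0,0,0],"spin":0,"jaw":0.085}])

```text
time: 20.23
tool_pos: [576.9, -350.6, 106.4]
tcp_rot: [-180.0, 0.0, 179.6]
ft_force: [0.0, 0.5, 0.2]
finger_gap: 76.9
grip_force: 0.0
```

carry_out(commands=[{"translation":[0,0,0],"spin":0,"jaw":0.085},{"translation":[0,0,-0.01],"spin":0,"jaw":0.085},{"translation":[0,0,-0.03],"spin":0,"jaw":0.085},{"translation":[0,0,-0.04],"spin":0,"jaw":0.085},{"translation":[0,0,-0.04],"spin":0,"jaw":0.085},{"translation":[0,0,-0.03],"spin":0,"jaw":0.085},{"translation":[0,0,0],"spin":0,"jaw":0.085},{"translation":[0,0,0],"spin":0,"jaw":0.085}])

```text
time: 20.9
tool_pos: [578.3, -351.5, 261.1]
tcp_rot: [-179.8, 0.3, 179.6]
ft_force: [-0.3, 1.0, -1.1]
finger_gap: 85.2
grip_force: 0.0
```

```bash
python3 - <<'E'
from h import *
s=r.sense(); print(s["tool_pos"],s["tcp_rot"],s["time"])
w=r.snapshot("wrist")
for b in blobs(w,*ORANGE,30): print(b,np.round(world(w,b[1],160),1))
E
```

```text
[ 578.26636988 -351.54172123  261.09311056] [-179.76312229    0.33843452  179.61481653] 20.9
(269, array([276.2, 182.4]), [264, 175, 26, 18]) [ 558.7 -350.   160. ]
(730, array([276.3, 204.3]), [261, 190, 31, 29]) [ 575.5 -350.   160. ]
(221, array([296.2, 274.6]), [285, 268, 25, 19]) [ 633.9 -334.3  160. ]
```

The probe is hanging upright again with its top at (575,-350). Now an overview of the carrier, covers and beakers.

carry_out(commands=[{"translation":[0.01,0.038,-0.01],"spin":0,"jaw":0.085},{"translation":[0.01,0.038,-0.01],"spin":0,"jaw":0.085},{"translation":[0.01,0.038,-0.01],"spin":0,"jaw":0.085},{"translation":[0.01,0.038,-0.01],"spin":0,"jaw":0.085},{"translation":[0.01,0.038,0],"spin":0,"jaw":0.085},{"translation":[0.01,0.038,0],"spin":0,"jaw":0.085},{"translation":[0.01,0.038,0],"spin":0,"jaw":0.085},{"translation":[0.008,0.035,0],"spin":0,"jaw":0.085}])

```text
time: 21.62
tool_pos: [499.0, -46.9, 294.4]
tcp_rot: [179.9, -0.2, 179.6]
ft_force: [1.0, 0.8, 1.1]
finger_gap: 84.6
grip_force: 0.0
```

carry_out(commands=[{"translation":[0,0,0],"spin":0,"jaw":0.085},{"translation":[0,0,0],"spin":0,"jaw":0.085},{"translation":[0,0,0],"spin":0,"jaw":0.085},{"translation":[0,0,0],"spin":0,"jaw":0.085},{"translation":[0,0,0],"spin":0,"jaw":0.085},{"translation":[0,0,0],"spin":0,"jaw":0.085},{"translation":[0,0,0],"spin":0,"jaw":0.085},{"translation":[0,0,0],"spin":0,"jaw":0.085}])

```text
time: 22.28
tool_pos: [500.9, -49.6, 296.2]
tcp_rot: [180.0, -0.0, 179.6]
ft_force: [-0.3, -0.1, 0.6]
finger_gap: 84.9
grip_force: 0.0
```

```bash
cat >> h.py <<'E'
def seats(p):
    hsv=cv2.cvtColor(p["pixels"],cv2.COLOR_BGR2GRAY); out=[]
    for X in [(613,161,16),(593,66,16),(573.5,-27,16),(555,-121,16)]:
        u=pix(p,X)
        if not(15<u[0]<545 and 15<u[1]<405): continue
        v=int(hsv[int(u[1]),int(u[0])]); m=(abs(hsv.astype(int)-v)<16).astype(np.uint8)
        n,l,s,c=cv2.connectedComponentsWithStats(m); i=l[int(u[1]),int(u[0])]
        cs,_=cv2.findContours((l==i).astype(np.uint8),0,2); e=cv2.minEnclosingCircle(max(cs,key=len))
        out.append((X,np.round(world(p,c[i],16)[:2],1),np.round(world(p,e[0],16)[:2],1),int(s[i,4])))
    return out
E
python3 - <<'E'
from h import *
s=r.sense(); print(s["tool_pos"],s["tcp_rot"],s["time"])
w=r.snapshot("wrist"); cv2.imwrite("pics/w5.png",w["pixels"])
for t in ["blue"]:
    for b in blobs(w,*BLUE,60): print("blue",b,np.round(world(w,b[1],13)[:2]))
for x in seats(w): print(x)
for t,z in [("beaker_1",0),("cover_1",0),("blank_cap",0)]:
    for d in r.landmark_of(w,t): print(t,np.round(d["xy"]),round(d["score"],2),np.round(world(w,d["xy"],z)[:2]))
E
```

```text
[500.9229537  -49.6023292  296.15693327] [ 1.79998024e+02 -1.58178950e-02  1.79554215e+02] 22.2833
blue (2379, array([394.9, 105.3]), [368, 78, 55, 56]) [423.  98.]
blue (2356, array([211. , 111.3]), [184, 84, 55, 56]) [ 428. -126.]
blue (2306, array([310. , 121.3]), [283, 94, 54, 55]) [441.  -5.]
((613, 161, 16), array([612.8, 163.8]), array([612.3, 163.6]), 1412)
((593, 66, 16), array([592.6,  68.6]), array([591.8,  68.2]), 1432)
((573.5, -27, 16), array([573.7, -24.8]), array([574. , -24.8]), 1493)
((555, -121, 16), array([ 555.1, -118. ]), array([ 555.4, -118.2]), 1546)
beaker_1 [128. 108.] 0.76 [ 424. -232.]
beaker_1 [466. 105.] 0.71 [423. 191.]
cover_1 [214. 111.] 0.88 [ 428. -125.]
cover_1 [392. 107.] 0.68 [425.  99.]
cover_1 [310. 124.] 0.59 [445.  -4.]
blank_cap [394. 106.] 0.63 [424. 101.]
blank_cap [552. 221.] 0.57 [577. 332.]
```

View pics/w5.png

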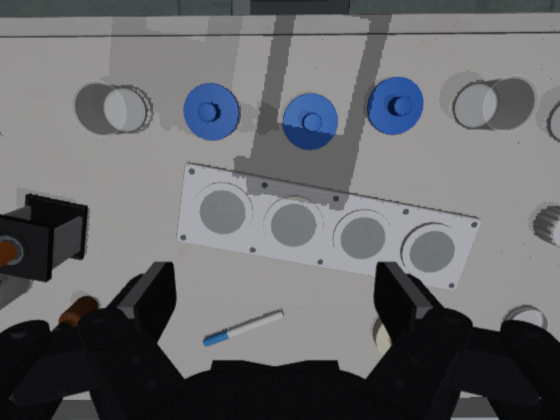

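The overview shows:
- The four seats at (222,212), (293,225), (363,237) and (432,250).
- Covers at (211,111), (310,121) and (395,105).
- Beakers at about (125,109), (478,105) and at the right edge (560,125).
- The cap at (550,225).

The cap goes first, before the beakers fill the row.

carry_out(commands=[{"translation":[0,0,0.01],"spin":0.12,"jaw":0.085},{"translation":[0,0,0.01],"spin":0.12,"jaw":0.085},{"translation":[0,0,0.01],"spin":0.12,"jaw":0.085},{"translation":[0,0,0.01],"spin":0.12,"jaw":0.085},{"translation":[0,0,0.01],"spin":0.12,"jaw":0.085},{"translation":[0,0,0.01],"spin":0.12,"jaw":0.085},{"translation":[0,0,0.01],"spin":0.12,"jaw":0.085},{"translation":[0,0,0.01],"spin":0.12,"jaw":0.085}])

```text
time: 23.15
tool_pos: [500.9, -49.0, 215.9]
tcp_rot: [180.0, 0.0, 124.3]
ft_force: [-0.4, -1.0, 0.1]
finger_gap: 85.0
grip_force: 0.0
```

carry_out(commands=[{"translation":[0,0,0],"spin":0.12,"jaw":0.085},{"translation":[0,0,0],"spin":0.12,"jaw":0.085},{"translation":[0,0,0],"spin":0.12,"jaw":0.085},{"translation":[0,0,0],"spin":0.12,"jaw":0.085},{"translation":[0,0,0],"spin":0.123,"jaw":0.085},{"translation":[0.03,0,0],"spin":0,"jaw":0.085},{"translation":[0.04,0,0],"spin":0,"jaw":0.085},{"translation":[0.04,0,0],"spin":0,"jaw":0.085}])

```text
time: 23.82
tool_pos: [500.7, 61.5, 216.5]
tcp_rot: [180.0, 0.0, 89.9]
ft_force: [0.3, -0.4, 1.2]
finger_gap: 85.2
grip_force: 0.0
```

carry_out(commands=[{"translation":[0.04,0,0],"spin":0,"jaw":0.085},{"translation":[0.04,0,0],"spin":0,"jaw":0.085},{"translation":[0.04,0,0],"spin":0,"jaw":0.085},{"translation":[0.04,0,0],"spin":0,"jaw":0.085},{"translation":[0.04,0,0],"spin":0,"jaw":0.085},{"translation":[0.04,0,0],"spin":0,"jaw":0.085},{"translation":[0.02,0.02,0],"spin":0,"jaw":0.085},{"translation":[0.005,0.03,0],"spin":0,"jaw":0.085}])

```text
time: 24.48
tool_pos: [548.6, 331.0, 216.4]
tcp_rot: [-180.0, -0.1, 90.4]
ft_force: [0.5, 0.3, -0.7]
finger_gap: 85.2
grip_force: 0.0
```

carry_out(commands=[{"translation":[0,0.02,0],"spin":0,"jaw":0.085},{"translation":[0,0.012,0],"spin":0,"jaw":0.085},{"translation":[0,0,0],"spin":0,"jaw":0.085},{"translation":[0,0,0],"spin":0,"jaw":0.085},{"translation":[0,0,0],"spin":0,"jaw":0.085},{"translation":[0,0,0],"spin":0,"jaw":0.085},{"translation":[0,0,0],"spin":0,"jaw":0.085},{"translation":[0,0,0],"spin":0,"jaw":0.085}])

```text
time: 25.15
tool_pos: [582.0, 326.1, 216.7]
tcp_rot: [180.0, -0.0, 90.1]
ft_force: [-0.8, 0.0, 0.4]
finger_gap: 85.1
grip_force: 0.0
```

```bash
python3 - <<'E'
from h import *
s=r.sense(); print(s["tool_pos"],s["tcp_rot"],s["time"])
w=r.snapshot("wrist"); cv2.imwrite("pics/w6.png",w["pixels"])
for d in r.regions_of(w,"blank_cap"):
    m=d["pixels"].astype(np.uint8); (x,y),rad=cv2.minEnclosingCircle(cv2.findNonZero(m)); print(round(d["score"],2),d["xy"],m.sum(),(x,y),rad)
for d in r.landmark_of(w,"blank_cap"): print(np.round(d["xy"]),round(d["score"],2),np.round(world(w,d["xy"],0)[:2],1))
# bright top disc
g=cv2.cvtColor(w["pixels"],cv2.COLOR_BGR2GRAY); print(pix(w,[583,328,34]),pix(w,[583+25,328,34]))
u=pix(w,[583,328,34]).astype(int); sub=g[u[1]-50:u[1]+50,u[0]-60:u[0]+60]
c=cv2.HoughCircles(cv2.resize(sub,None,fx=3,fy=3),cv2.HOUGH_GRADIENT,1.5,60,param1=80,param2=30,minRadius=90,maxRadius=150)
if c is not None:
    for q in c[0][:4]: uv=(u[0]-60+q[0]/3,u[1]-50+q[1]/3); print("hough",uv,q[2]/3,np.round(world(w,uv,34)[:2],1))
E
```

```text
[582.02805627 326.12035241 216.68121783] [ 1.79984030e+02 -1.23302010e-02  9.00705927e+01] 25.15
0.85 [273.3, 179.6] 2002 (271.255859375, 181.97653198242188) 26.12116050720215
[275. 178.] 0.85 [582.2 328.1]
[275.78972982 184.66511144] [301.10571648 184.73173289]
```

```bash
python3 - <<'E'
from h import *
w=r.snapshot("wrist")
g=cv2.cvtColor(w["pixels"],cv2.COLOR_BGR2GRAY)
d=r.regions_of(w,"blank_cap")[0]["pixels"]; ys,xs=np.where(d); print(xs.min(),xs.max(),ys.min(),ys.max())
for y in range(150,216,3): print(y," ".join(f"{v:3d}" for v in g[y,236:316:3]))
E
```

```text
246 295 156 208
150 105 105 104 106 105 104 105 105 104 105 105 104 105 104 104 105 105 105 105 105 106 106 106 105 106 105 105
153 104 104 105 105 105 105 104 106 105 105 105 105 105 105 105 105 105 105 105 105 105 105 106 105 105 106 105
156 105 105 105 105 105 105 105 105 105 101  94 100  86  91 104 104 104 105 105 105 105 105 106 105 105 105 104
159 105 105 105 105 104 105 105 100 101  92  84  79 102  94  77  87 100 105 105 105 105 105 105 106 106 105 105
162 105 105 105 104 105 105 101  81  80 117 121 123 123 120 104 108  95  91 105 105 105 106 106 106 106 106 106
165 105 105 105 105 105 104  96 113 126 133 134 132 134 136 133 128 111  78  91 105 105 105 105 106 106 105 105
168 105 105 105 105 100  77 114 132 134 134 133 133 133 134 134 133 130 118 100 105 106 106 106 105 105 106 105
171 105 104 104 105  89 103 132 133 134 133 133 134 132 133 133 134 133 133 113  88 105 105 105 106 105 105 105
174 105 105 106  98  95 122 132 133 134 132 132 131 131 132 131 132 134 132 127  93 105 105 106 106 105 105 104
177 105 105 105  97  89 132 132 132 132 133 129 131 131 132 132 134 133 132 
[... 679 characters left out ...]
 104 105 105 105 104 104 106
198 156 156 157 154 108  87 124 131 131 133 131 132 132 132 130 130 129 126 104 105 104 105 105 104 105 104 125
201 157 157 156 156 116 105  94 123 132 132 131 132 132 132 131 129 126  98 104 105 105 105 105 107 125 153 156
204 157 157 157 155 116 105 105  94 102 125 131 131 130 130 128 113  99 104 105 105 105 105 148 153 157 157 157
207 156 155 145 106 105 105 105 105 104 104 101  98  98 103  95 104 105 105 105 107 125 152 156 156 156 156 157
210 128 105 105 105 104 104 105 105 106 105 105 105 104 103  87  87 105 107 125 156 156 157 156 156 157 156 156
213  86  85 103 104 104 104 104 100  99 104 104 104 100  85  88 108 149 153 157 156 156 156 156 157 156 157 157
```

carry_out(commands=[{"translation":[-0.0045,-0.0032,0.02],"spin":0,"jaw":0.085},{"translation":[0,0,0.035],"spin":0,"jaw":0.085},{"translation":[0,0,0.035],"spin":0,"jaw":0.085},{"translation":[0,0,0.035],"spin":0,"jaw":0.085},{"translation":[0,0,0.035],"spin":0,"jaw":0.085},{"translation":[0,0,0.03],"spin":0,"jaw":0.085},{"translation":[0,0,0.015],"spin":0,"jaw":0.085},{"translation":[0,0,0.006],"spin":0,"jaw":0.085}], squeeze=40)

```text
time: 26.07
tool_pos: [576.9, 320.4, 1.5]
tcp_rot: [-179.7, 0.1, 90.1]
ft_force: [0.3, 0.7, 0.4]
finger_gap: 84.9
grip_force: 0.0
```

carry_out(commands=[{"translation":[0,0,0],"spin":0,"jaw":0.085},{"translation":[0,0,0],"spin":0,"jaw":0.065},{"translation":[0,0,0],"spin":0,"jaw":0.055},{"translation":[0,0,0],"spin":0,"jaw":0.045},{"translation":[0,0,0],"spin":0,"jaw":0.035},{"translation":[0,0,0],"spin":0,"jaw":0.03},{"translation":[0,0,0],"spin":0,"jaw":0.03},{"translation":[0,0,0],"spin":0,"jaw":0.03}], squeeze=40)

```text
time: 26.73
tool_pos: [581.3, 322.5, 8.4]
tcp_rot: [179.8, -0.1, 90.1]
ft_force: [-0.1, 0.2, 7.1]
finger_gap: 48.9
grip_force: 41.6
```

carry_out(commands=[{"translation":[0,0,-0.02],"spin":0,"jaw":0.03},{"translation":[0,0,-0.04],"spin":0,"jaw":0.03},{"translation":[0,-0.04,0],"spin":0,"jaw":0.03},{"translation":[0,-0.04,0],"spin":0,"jaw":0.03},{"translation":[-0.02,0,0],"spin":0,"jaw":0.03},{"translation":[-0.04,0,0],"spin":0,"jaw":0.03},{"translation":[-0.04,0,0],"spin":0,"jaw":0.03},{"translation":[-0.04,0,0],"spin":0,"jaw":0.03}])

```text
time: 27.4
tool_pos: [499.9, 180.8, 67.0]
tcp_rot: [179.8, -0.0, 90.2]
ft_force: [1.1, -0.1, 0.5]
finger_gap: 48.7
grip_force: 41.7
```

carry_out(commands=[{"translation":[-0.03,0.005,0],"spin":0,"jaw":0.03},{"translation":[-0.0015,0.02,0],"spin":0,"jaw":0.03},{"translation":[0,0.025,0],"spin":0,"jaw":0.03},{"translation":[0,0.025,0],"spin":0,"jaw":0.03},{"translation":[0,0.02,0],"spin":0,"jaw":0.03},{"translation":[0,0,0],"spin":0,"jaw":0.03},{"translation":[0,0,0],"spin":0,"jaw":0.03},{"translation":[0,0,0],"spin":0,"jaw":0.03}])

```text
time: 28.07
tool_pos: [594.1, 150.2, 65.6]
tcp_rot: [-180.0, -0.0, 90.1]
ft_force: [-0.5, -1.2, -0.2]
finger_gap: 49.0
grip_force: 41.7
```

```bash
python3 - <<'E'
from h import *
s=r.sense(); print(s["tool_pos"],s["tcp_rot"],s["time"],s["ft_force"],s["finger_gap"])
a=r.snapshot("scene"); b=r.snapshot("side"); w=r.snapshot("wrist")
for n,i in [("scene",a),("side",b),("wrist",w)]: cv2.imwrite(f"pics/{n}7.png",i["pixels"])
for n,i in [("scene",a),("side",b),("wrist",w)]:
  for d in r.landmark_of(i,"blank_cap"): print(n,np.round(d["xy"],1),round(d["score"],2),np.round(world(i,d["xy"],60)[:2],1))
print(pix(w,[612.3,162.5,20]),pix(w,[611,157,60]))
E
```

```text
[594.09257462 150.15170111  65.59671361] [-1.79992851e+02 -4.21015794e-03  9.00611007e+01] 28.0667 [-0.47530758 -1.19145633 -0.24127579] 49.006407855223536
scene [220.8 233.2] 0.76 [596.3 162.9]
side [264.4 180.5] 0.63 [602.2 149.8]
side [271.5 208.6] 0.6 [561.8 -92.1]
wrist [275.2 251.1] 0.91 [593.8 156.5]
[306.81209206 214.86286987] [311.39618171 250.28838177]
```

carry_out(commands=[{"translation":[0.001,0.009,0],"spin":0,"jaw":0.03},{"translation":[0,0.008,0],"spin":0,"jaw":0.03},{"translation":[0,0,0.015],"spin":0,"jaw":0.03},{"translation":[0,0,0.015],"spin":0,"jaw":0.03},{"translation":[0,0,0.006],"spin":0,"jaw":0.03},{"translation":[0,0,0.002],"spin":0,"jaw":0.03},{"translation":[0,0,0],"spin":0,"jaw":0.03},{"translation":[0,0,0],"spin":0,"jaw":0.03}])

```text
time: 29.03
tool_pos: [611.7, 151.1, 27.6]
tcp_rot: [180.0, -0.0, 90.1]
ft_force: [-0.6, 0.7, -0.2]
finger_gap: 49.0
grip_force: 43.3
```

```bash
python3 - <<'E'
from h import *
s=r.sense(); print(s["tool_pos"],s["tcp_rot"],s["time"],s["ft_force"],s["joint_efforts"])
w=r.snapshot("wrist"); cv2.imwrite("pics/w8.png",w["pixels"])
for d in r.landmark_of(w,"blank_cap"): print(np.round(d["xy"],1),round(d["score"],2),np.round(world(w,d["xy"],21)[:2],1))
g=cv2.cvtColor(w["pixels"],cv2.COLOR_BGR2GRAY);u=pix(w,[612.3,162.5,20]);print(u,pix(w,[612.3,202.5,20]),pix(w,[652.3,162.5,20]),pix(w,[611,157,54]))
for y in range(140,300,6): print(y," ".join(f"{v:3d}" for v in g[y,196:356:6]))
E
```

```text
[611.6669824  151.1081528   27.56284523] [ 1.79988137e+02 -1.60750314e-03  9.00588473e+01] 29.0333 [-0.5556198   0.71561349 -0.1778868 ] [-4.54115449e-03 -6.44277620e+01 -4.45433736e+01 -7.97652814e-03
  5.72413160e-02 -3.81556401e-04]
[275.2 250.1] 0.95 [611.8 157.4]
[276.22278891 239.43597769] [276.54731054 155.29253365] [359.92419453 239.64162401] [273.1353346  284.62159516]
140 139 145 139 141 139 142 140 140 141 139 140 138 140 141 138 139 139 137 137 137 137 138 134 141 138 139 138
146 141 143 141 140 139 141 141 140 141 139 139 139 139 142 139 136 140 137 136 137 139 138 135 140 136 138 138
152 142 143 143 139 140 140 140 139 140 140 139 139 139 140 141 137 141 136 135 136 139 138 137 139 138 138 137
158 142 142 142 139 141 138 141 141 139 142 137 127  96  94  95 103 113 136 136 135 137 136 138 138 139 138 137
164 143 141 143 139 142 138 141 142  97 149 151 151 151 151 151 151 151 151 127 116 137 135 139 138 139 138 138
170 144 141 142 139 143 139  99 150 150 150 151 151 151 150 150 150 151 150 151 150 150 127 140 137 138 138 137
176 146 141 142 139 142 146 150 150 151 150 150
[... 1604 characters left out ...]
 145 145 129 101  67  66 120
266  50  62  56  67 114 121 121 121 121 122 121 118 120 142 144 145 144 147 147 147 145 145 138 114  24  66  65
272  63  62  13  94 122 119 119 119 122 121 120 117 119 117 143 145 145 147 147 144 145 144 145 114  14  66  66
278  62  61   9 108 120 120 119 120 120 119 119 118 118 118 119 123 138 140 140 138 137 137 137 104  14  50  62
284  62  15   9 104 118 118 120 120 119 121 121 119 118 117 120 119 121 122 122 120 120 120 119 100  12  14  67
290  78  16   5  43 120 118 119 118 119 119 120 120 120 119 118 121 121 119 121 120 119 120 119  98  11  12  78
296  92  22  11  58 120 121 119 121 121 119 121 119 118 120 120 119 120 121 120 120 118 118 116  18  10  18  90
```

The wrist image puts seat 1's centre at about (612,160) and the cap at (612,157). Lowering the last bit, then releasing.

carry_out(commands=[{"translation":[0,0,0.001],"spin":0,"jaw":0.03},{"translation":[0,0,0.0005],"spin":0,"jaw":0.03},{"translation":[0,0,0],"spin":0,"jaw":0.03},{"translation":[0,0,0],"spin":0,"jaw":0.05},{"translation":[0,0,0],"spin":0,"jaw":0.06},{"translation":[0,0,0],"spin":0,"jaw":0.075},{"translation":[0,0,0],"spin":0,"jaw":0.085},{"translation":[0,0,0],"spin":0,"jaw":0.085}])

```text
time: 29.8
tool_pos: [611.3, 151.0, 25.6]
tcp_rot: [-180.0, 0.0, 90.1]
ft_force: [-0.1, 0.1, -0.3]
finger_gap: 85.4
grip_force: 0.0
```

carry_out(commands=[{"translation":[0,0,-0.01],"spin":0,"jaw":0.085},{"translation":[0,0,-0.03],"spin":0,"jaw":0.085},{"translation":[0,-0.03,-0.02],"spin":0,"jaw":0.085},{"translation":[0,-0.04,0],"spin":0,"jaw":0.085},{"translation":[0,-0.04,0],"spin":0,"jaw":0.085},{"translation":[0,-0.03,-0.03],"spin":0,"jaw":0.085},{"translation":[0,-0.02,-0.04],"spin":0,"jaw":0.085},{"translation":[0,0,-0.04],"spin":0,"jaw":0.085}])

```text
time: 30.47
tool_pos: [448.3, 150.7, 191.9]
tcp_rot: [-179.7, 0.1, 90.1]
ft_force: [1.3, 0.6, 0.0]
finger_gap: 85.1
grip_force: 0.0
```

carry_out(commands=[{"translation":[0.03,0,-0.015],"spin":0,"jaw":0.085},{"translation":[0.03,0,-0.02],"spin":0,"jaw":0.085},{"translation":[0,0,0],"spin":0,"jaw":0.085},{"translation":[0,0,0],"spin":0,"jaw":0.085},{"translation":[0,0,0],"spin":0,"jaw":0.085},{"translation":[0,0,0],"spin":0,"jaw":0.085},{"translation":[0,0,0],"spin":0,"jaw":0.085},{"translation":[0,0,0],"spin":0,"jaw":0.085}])

```text
time: 31.13
tool_pos: [452.9, 210.0, 226.5]
tcp_rot: [-179.9, 0.0, 90.0]
ft_force: [0.6, 0.7, 0.4]
finger_gap: 84.8
grip_force: 0.0
```

```bash
python3 - <<'E'
from h import *
s=r.sense(); print(s["tool_pos"],s["tcp_rot"],s["time"])
w=r.snapshot("wrist"); cv2.imwrite("pics/w9.png",w["pixels"])
for d in r.landmark_of(w,"blank_cap"): print("cap",np.round(d["xy"],1),round(d["score"],2),np.round(world(w,d["xy"],20)[:2],1))
for d in r.landmark_of(w,"beaker_1"): print("bk",np.round(d["xy"],1),round(d["score"],2),np.round(world(w,d["xy"],0)[:2],1))
for d in r.regions_of(w,"beaker_1"):
    m=d["pixels"];ys,xs=np.where(m);print("reg",round(d["score"],2),m.sum(),xs.min(),xs.max(),ys.min(),ys.max())
E
```

```text
[452.92212476 210.03835483 226.52391352] [-1.79901223e+02  3.98195362e-02  8.99949958e+01] 31.1333
cap [422.9 228.4] 0.89 [615.2 158.2]
bk [272.   98.4] 0.91 [449.4 294.6]
bk [244.1 188.6] 0.61 [418.  198.1]
reg 0.72 3190 213 274 169 233
reg 0.67 4293 238 298 93 174
reg 0.27 8247 326 480 163 363
```

```bash
cat >> h.py <<'E'
from scipy.optimize import minimize
def cyl_mask(p,x,y,z0,h,rad,shape=(420,560)):
    t=np.linspace(0,2*np.pi,40); P=[pix(p,[x+rad*np.cos(a),y+rad*np.sin(a),z]) for z in (z0,z0+h) for a in t]
    m=np.zeros(shape,np.uint8); cv2.fillConvexPoly(m,cv2.convexHull(np.round(np.array(P)*16).astype(np.int32)),1,shift=4); return m>0
def fit(p,mask,x0,z0=0,h=71,rad=29.5):
    f=lambda v:-(cyl_mask(p,v[0],v[1],z0,h,rad)&mask).sum()/(cyl_mask(p,v[0],v[1],z0,h,rad)|mask).sum()
    o=minimize(f,x0,method="Nelder-Mead",options={"initial_simplex":[[x0[0],x0[1]],[x0[0]+15,x0[1]],[x0[0],x0[1]+15]],"xatol":.2,"fatol":1e-4})
    return np.round(o.x,1),round(-o.fun,3)
def edgefit(p,x0,z0=0,h=71,rad=29.5,span=16,step=1.0,zs=None):
    g=cv2.cvtColor(p["pixels"],cv2.COLOR_BGR2GRAY); E=cv2.GaussianBlur(cv2.Canny(g,25,60),(0,0),1.2).astype(float)
    t=np.linspace(0,2*np.pi,90); best=[]
    for dx in np.arange(-span,span+.1,step):
        for dy in np.arange(-span,span+.1,step):
            s=0
            for z in (zs or (z0,z0+h)):
                P=np.array([pix(p,[x0[0]+dx+rad*np.cos(a),x0[1]+dy+rad*np.sin(a),z]) for a in t[::2]])
                P=P[(P[:,0]>0)&(P[:,0]<559)&(P[:,1]>0)&(P[:,1]<419)].round().astype(int); s+=E[P[:,1],P[:,0]].sum()/45
            best.append((s,x0[0]+dx,x0[1]+dy))
    best.sort(reverse=True); return [tuple(np.round(b,1)) for b in best[:4]]
E
python3 - <<'E'
from h import *
w=r.snapshot("wrist")
for d in r.regions_of(w,"beaker_1")[:2]:
    c=world(w,d["xy"],30)[:2]; f=fit(w,d["pixels"],c); print(d["xy"],c,f, edgefit(w,f[0]))
print(pix(w,[420,200,0]),pix(w,[420,200,71]))
E
```

```text
[241.1, 202.1] [417.8412528  190.68177438] (array([424.2, 198.3]), np.float64(0.881)) [(np.float64(130.2), np.float64(424.2), np.float64(199.3)), (np.float64(123.9), np.float64(425.2), np.float64(199.3)), (np.float64(123.3), np.float64(423.2), np.float64(199.3)), (np.float64(123.2), np.float64(424.2), np.float64(198.3))]
[269.2, 137.5] [447.4292841  257.04779094] (array([448.3, 264.7]), np.float64(0.734)) [(np.float64(89.7), np.float64(445.3), np.float64(263.7)), (np.float64(89.4), np.float64(445.3), np.float64(265.7)), (np.float64(89.3), np.float64(445.3), np.float64(262.7)), (np.float64(89.3), np.float64(444.3), np.float64(262.7))]
[245.40764566 187.33897493] [238.85076903 203.58637945]
```

carry_out(commands=[{"translation":[-0.006,-0.0147,0.01],"spin":0,"jaw":0.085},{"translation":[-0.005,-0.014,0.03],"spin":0,"jaw":0.085},{"translation":[0,0,0.03],"spin":0,"jaw":0.085},{"translation":[0,0,0.035],"spin":0,"jaw":0.085},{"translation":[0,0,0.035],"spin":0,"jaw":0.085},{"translation":[0,0,0.035],"spin":0,"jaw":0.085},{"translation":[0,0,0.02],"spin":0,"jaw":0.085},{"translation":[0,0,0.007],"spin":0,"jaw":0.085}], squeeze=35)

```text
time: 32.1
tool_pos: [421.4, 198.8, 21.5]
tcp_rot: [-179.6, 0.1, 90.1]
ft_force: [-0.7, -0.0, -1.1]
finger_gap: 85.0
grip_force: 0.0
```

carry_out(commands=[{"translation":[0,0,0],"spin":0,"jaw":0.085},{"translation":[0,0,0],"spin":0,"jaw":0.075},{"translation":[0,0,0],"spin":0,"jaw":0.065},{"translation":[0,0,0],"spin":0,"jaw":0.055},{"translation":[0,0,0],"spin":0,"jaw":0.045},{"translation":[0,0,0],"spin":0,"jaw":0.04},{"translation":[0,0,0],"spin":0,"jaw":0.04},{"translation":[0,0,0],"spin":0,"jaw":0.04}], squeeze=35)

```text
time: 32.77
tool_pos: [426.2, 200.6, 27.9]
tcp_rot: [179.8, -0.1, 90.1]
ft_force: [-2.3, -0.2, 6.1]
finger_gap: 56.6
grip_force: 36.0
```

carry_out(commands=[{"translation":[0,0,-0.01],"spin":0,"jaw":0.04},{"translation":[0,0,-0.025],"spin":0,"jaw":0.04},{"translation":[0,0,-0.025],"spin":0,"jaw":0.04},{"translation":[-0.01,0.015,0],"spin":0,"jaw":0.04},{"translation":[-0.02,0.03,0],"spin":0,"jaw":0.04},{"translation":[-0.03,0.035,0],"spin":0,"jaw":0.04},{"translation":[-0.03,0.035,0],"spin":0,"jaw":0.04},{"translation":[-0.025,0.03,0],"spin":0,"jaw":0.04}])

```text
time: 33.43
tool_pos: [565.1, 89.4, 87.4]
tcp_rot: [179.9, -0.0, 90.1]
ft_force: [1.2, 0.9, -1.8]
finger_gap: 57.1
grip_force: 38.2
```

carry_out(commands=[{"translation":[-0.013,0.018,0],"spin":0,"jaw":0.04},{"translation":[-0.005,0.006,0],"spin":0,"jaw":0.04},{"translation":[0,0,0.005],"spin":0,"jaw":0.04},{"translation":[0,0,0.015],"spin":0,"jaw":0.04},{"translation":[0,0,0.013],"spin":0,"jaw":0.04},{"translation":[0,0,0.004],"spin":0,"jaw":0.04},{"translation":[0,0,0],"spin":0,"jaw":0.04},{"translation":[0,0,0],"spin":0,"jaw":0.04}])

```text
time: 34.1
tool_pos: [586.1, 73.5, 48.3]
tcp_rot: [-179.9, -0.0, 90.1]
ft_force: [-0.6, -0.4, -0.7]
finger_gap: 56.9
grip_force: 38.3
```

```bash
python3 - <<'E'
from h import *
s=r.sense(); print(s["tool_pos"],s["tcp_rot"],s["time"],s["ft_force"],s["finger_gap"])
w=r.snapshot("wrist"); cv2.imwrite("pics/w10.png",w["pixels"])
for n in ("seat_a","beaker_1","station_1"):
  for d in r.landmark_of(w,n): print(n,np.round(d["xy"],1),round(d["score"],2),np.round(world(w,d["xy"],0 if n=="seat_a" else 16)[:2],1))
E
```

```text
[586.12942177  73.50191246  48.25615975] [-1.79929547e+02 -1.99155376e-03  9.01119376e+01] 34.1 [-0.55446046 -0.35937474 -0.71195027] 56.92119166683174
beaker_1 [267.7 244.1] 0.98 [582.1  72.6]
```

carry_out(commands=[{"translation":[-0.004,0.004,0],"spin":0,"jaw":0.04},{"translation":[-0.0035,0.003,0],"spin":0,"jaw":0.04},{"translation":[0,0,0],"spin":0,"jaw":0.04},{"translation":[0,0,0.002],"spin":0,"jaw":0.04},{"translation":[0,0,0.002],"spin":0,"jaw":0.04},{"translation":[0,0,0.001],"spin":0,"jaw":0.04},{"translation":[0,0,0],"spin":0,"jaw":0.04},{"translation":[0,0,0],"spin":0,"jaw":0.04}])

```text
time: 34.97
tool_pos: [594.2, 65.3, 44.0]
tcp_rot: [180.0, 0.0, 90.1]
ft_force: [-3.5, -0.6, 4.7]
finger_gap: 56.8
grip_force: 38.7
```

carry_out(commands=[{"translation":[0,0,0],"spin":0,"jaw":0.06},{"translation":[0,0,0],"spin":0,"jaw":0.07},{"translation":[0,0,0],"spin":0,"jaw":0.08},{"translation":[0,0,0],"spin":0,"jaw":0.085},{"translation":[0,0,0],"spin":0,"jaw":0.085},{"translation":[0,0,-0.02],"spin":0,"jaw":0.085},{"translation":[0,0,-0.04],"spin":0,"jaw":0.085},{"translation":[0,0,-0.04],"spin":0,"jaw":0.085}])

```text
time: 35.63
tool_pos: [592.0, 65.3, 142.3]
tcp_rot: [-179.7, 0.0, 90.1]
ft_force: [1.4, 0.2, 0.7]
finger_gap: 85.0
grip_force: 0.0
```

carry_out(commands=[{"translation":[0,0,-0.04],"spin":0,"jaw":0.085},{"translation":[0,0,-0.04],"spin":0,"jaw":0.085},{"translation":[-0.04,0,0],"spin":0,"jaw":0.085},{"translation":[-0.03,0,0],"spin":0,"jaw":0.085},{"translation":[0,0,0],"spin":0,"jaw":0.085},{"translation":[0,0,0],"spin":0,"jaw":0.085},{"translation":[0,0,0],"spin":0,"jaw":0.085},{"translation":[0,0,0],"spin":0,"jaw":0.085}])

```text
time: 36.3
tool_pos: [593.8, -3.8, 223.0]
tcp_rot: [-179.9, -0.0, 90.1]
ft_force: [1.0, -0.6, -0.4]
finger_gap: 84.7
grip_force: 0.0
```

```bash
python3 - <<'E'
from h import *
s=r.sense(); print(s["tool_pos"],s["tcp_rot"],s["time"])
w=r.snapshot("wrist"); cv2.imwrite("pics/w11.png",w["pixels"])
print("beaker",edgefit(w,(593,66),z0=16,span=10)[:2])
print("seat1",edgefit(w,(612,161),zs=(20,),rad=40,span=8)[:2]); print("seat2",edgefit(w,(593,66),zs=(16,),rad=40,span=8)[:2]); print("seat3",edgefit(w,(574,-28),zs=(16,),rad=40,span=8)[:2])
print("cap",edgefit(w,(612,157),zs=(54,),rad=25,span=8)[:2])
for d in r.landmark_of(w,"beaker_1"): print("bk",np.round(d["xy"],1),round(d["score"],2),np.round(world(w,d["xy"],0)[:2],1))
E
```

```text
[593.83785331  -3.79840708 222.97612973] [-1.79948505e+02 -2.93402092e-02  9.00924631e+01] 36.3
beaker [(np.float64(127.8), np.float64(591.0), np.float64(67.0)), (np.float64(127.7), np.float64(590.0), np.float64(67.0))]
seat1 [(np.float64(49.6), np.float64(612.0), np.float64(161.0)), (np.float64(48.0), np.float64(611.0), np.float64(161.0))]
seat2 [(np.float64(62.6), np.float64(593.0), np.float64(66.0)), (np.float64(60.0), np.float64(593.0), np.float64(67.0))]
seat3 [(np.float64(80.9), np.float64(575.0), np.float64(-25.0)), (np.float64(79.4), np.float64(574.0), np.float64(-25.0))]
cap [(np.float64(51.0), np.float64(608.0), np.float64(151.0)), (np.float64(50.9), np.float64(611.0), np.float64(150.0))]
bk [270.7 112.5] 0.79 [589.1  66.8]
```

carry_out(commands=[{"translation":[0,-0.03,0],"spin":0,"jaw":0.085},{"translation":[0,-0.04,0],"spin":0,"jaw":0.085},{"translation":[0,-0.04,0],"spin":0,"jaw":0.085},{"translation":[0.03,-0.03,0],"spin":0,"jaw":0.085},{"translation":[0.04,0,0],"spin":0,"jaw":0.085},{"translation":[0.04,0,0],"spin":0,"jaw":0.085},{"translation":[0.04,0,0],"spin":0,"jaw":0.085},{"translation":[0.04,0,0],"spin":0,"jaw":0.085}])

```text
time: 37.07
tool_pos: [453.7, 187.0, 223.9]
tcp_rot: [179.9, -0.0, 90.1]
ft_force: [0.4, -0.4, 0.0]
finger_gap: 84.9
grip_force: 0.0
```

carry_out(commands=[{"translation":[0.04,0,0],"spin":0,"jaw":0.085},{"translation":[0.04,0,0],"spin":0,"jaw":0.085},{"translation":[0.02,0,0],"spin":0,"jaw":0.085},{"translation":[0.01,0,0],"spin":0,"jaw":0.085},{"translation":[0,0,0],"spin":0,"jaw":0.085},{"translation":[0,0,0],"spin":0,"jaw":0.085},{"translation":[0,0,0],"spin":0,"jaw":0.085},{"translation":[0,0,0],"spin":0,"jaw":0.085}])

```text
time: 37.73
tool_pos: [454.6, 293.3, 223.6]
tcp_rot: [180.0, 0.0, 90.0]
ft_force: [0.2, 0.2, -0.1]
finger_gap: 84.9
grip_force: 0.0
```

```bash
python3 - <<'E'
from h import *
s=r.sense(); print(s["tool_pos"],s["tcp_rot"],s["time"])
w=r.snapshot("wrist"); cv2.imwrite("pics/w12.png",w["pixels"])
for d in r.landmark_of(w,"beaker_1"): print("bk",np.round(d["xy"],1),round(d["score"],2),np.round(world(w,d["xy"],0)[:2],1))
for d in r.regions_of(w,"beaker_1")[:3]:
    c=world(w,d["xy"],30)[:2]; f=fit(w,d["pixels"],c); print(d["xy"],round(d["score"],2),c,f, edgefit(w,f[0])[:2])
E
```

```text
[454.61155671 293.28318734 223.56656256] [1.79994417e+02 2.13764242e-02 8.99670639e+01] 37.7333
bk [380.7 361.7] 0.79 [592.4  52.2]
bk [271.3 180.3] 0.75 [450.7 291.5]
[268.4, 217.1] 0.71 [447.88064998 258.15158912] (array([447.2, 261.2]), np.float64(0.808)) [(np.float64(90.8), np.float64(445.2), np.float64(261.2)), (np.float64(89.0), np.float64(444.2), np.float64(261.2))]
[369.5, 359.7] 0.66 [567.58074035  80.42778124] (array([550.6, 101. ]), np.float64(0.062)) [(np.float64(69.3), np.float64(565.6), np.float64(116.0)), (np.float64(69.3), np.float64(566.6), np.float64(116.0))]
```

```bash
python3 - <<'E'
from h import *
w=r.snapshot("wrist")
d=r.regions_of(w,"beaker_1")[0]["pixels"]; ys,xs=np.where(d); print(xs.min(),xs.max(),ys.min(),ys.max())
for name,zs in (("both",(0,71)),("rim",(71,)),("base",(0,))): print(name,edgefit(w,(448,285),zs=zs,span=36,step=2))
for z in (0,71): print(z,pix(w,[450,290,z]),pix(w,[450,260,z]))
a=r.snapshot("scene"); b=r.snapshot("side")
for n,i in (("scene",a),("side",b)):
    for d in r.landmark_of(i,"beaker_1"): print(n,np.round(d["xy"],1),round(d["score"],2),np.round(world(i,d["xy"],0)[:2],1))
E
```

```text
238 295 177 257
both [(np.float64(85.4), np.float64(444.0), np.float64(261.0)), (np.float64(85.3), np.float64(446.0), np.float64(261.0)), (np.float64(80.7), np.float64(446.0), np.float64(263.0)), (np.float64(78.1), np.float64(444.0), np.float64(259.0))]
rim [(np.float64(55.1), np.float64(452.0), np.float64(279.0)), (np.float64(51.2), np.float64(450.0), np.float64(279.0)), (np.float64(51.0), np.float64(452.0), np.float64(277.0)), (np.float64(51.0), np.float64(444.0), np.float64(279.0))]
base [(np.float64(48.6), np.float64(446.0), np.float64(265.0)), (np.float64(47.9), np.float64(446.0), np.float64(267.0)), (np.float64(47.4), np.float64(448.0), np.float64(265.0)), (np.float64(46.0), np.float64(448.0), np.float64(267.0))]
0 [270.59615977 181.99366226] [270.66394989 208.02974912]
71 [269.64656745 197.30442813] [269.75385299 228.63736955]
scene [358.6 221.4] 0.96 [ 426.  -231.1]
scene [209.6 295.5] 0.87 [473.5 285.9]
scene [248.1 222.9] 0.58 [626.  46.]
side [265.7 198. ] 0.83 [595.7 111.7]
side [224.6 176.3] 0.68 [479.4 376.5]
```

```bash
python3 - <<'E'
from h import *
w=r.snapshot("wrist"); a=r.snapshot("scene"); b=r.snapshot("side")
A=cv2.resize(w["pixels"][130:310,190:350],(400,450),interpolation=cv2.INTER_CUBIC)
B=cv2.resize(a["pixels"][230:330,160:249],(400,450),interpolation=cv2.INTER_CUBIC)
cv2.imwrite("pics/bk3.png",np.hstack([A,B]))
E
```

```text
(no output)
```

View pics/bk3.png

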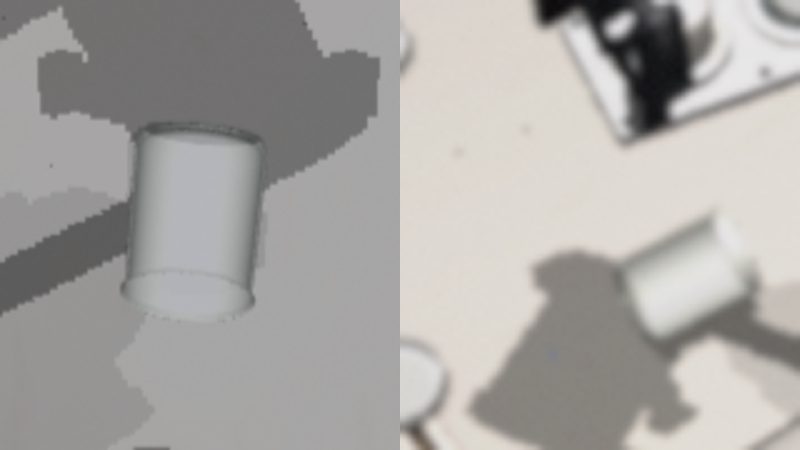

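The wrist crop shows this beaker lying on its side, axis roughly along y. The cap carry must have knocked it over. The base is at the upper (+y) end and the mouth, with its lip, at the lower end. I'll fit its lying pose, then tip it upright against the carrier's edge.

```bash
cat >> h.py <<'E'
def lying_mask(p,x,y,a,L=71,rad=29.5):
    t=np.linspace(0,2*np.pi,40);u=np.array([np.cos(a),np.sin(a),0]);v=np.array([-np.sin(a),np.cos(a),0])
    P=[pix(p,np.array([x,y,rad])+k*L/2*u+rad*(np.cos(q)*v+np.sin(q)*np.array([0,0,1]))) for k in (-1,1) for q in t]
    m=np.zeros((420,560),np.uint8); cv2.fillConvexPoly(m,cv2.convexHull(np.round(np.array(P)*16).astype(np.int32)),1,shift=4); return m>0
def fitlying(p,mask,x0):
    f=lambda v:-(lying_mask(p,*v)&mask).sum()/(lying_mask(p,*v)|mask).sum()
    o=minimize(f,x0,method="Nelder-Mead",options={"initial_simplex":[x0,[x0[0]+10,x0[1],x0[2]],[x0[0],x0[1]+10,x0[2]],[x0[0],x0[1],x0[2]+.2]],"xatol":.1,"fatol":1e-4}); return o.x,-o.fun
E
python3 - <<'E'
from h import *
w=r.snapshot("wrist")
for d in r.regions_of(w,"beaker_1")[:2]:
    o,f=fitlying(w,d["pixels"],[447,260,1.5]); print(np.round(o,2),np.degrees(o[2]),round(f,3))
print(r.sense()["tool_pos"])
E
```

```text
[447.  260.    1.5] 85.94366926962348 -0.0
[448.37 259.52   1.44] 82.51576761891285 0.886
[454.29896932 294.70584701 223.52078911]
```

carry_out(commands=[{"translation":[-0.017,-0.003,0.01],"spin":0,"jaw":0.085},{"translation":[-0.017,-0.003,0.02],"spin":0,"jaw":0.085},{"translation":[0,0,0.03],"spin":0.065,"jaw":0.085},{"translation":[0,0,0.03],"spin":0.065,"jaw":0.085},{"translation":[0,0,0.03],"spin":0,"jaw":0.085},{"translation":[0,0,0.03],"spin":0,"jaw":0.085},{"translation":[0,0,0.03],"spin":0,"jaw":0.085},{"translation":[0,0,0.015],"spin":0,"jaw":0.085}], squeeze=25)

```text
time: 39.1
tool_pos: [445.9, 259.6, 24.5]
tcp_rot: [-179.8, 0.1, 82.6]
ft_force: [-1.0, -0.5, 0.9]
finger_gap: 85.2
grip_force: 0.0
```

carry_out(commands=[{"translation":[0,0,0.01],"spin":0,"jaw":0.085},{"translation":[0,0,0.006],"spin":0,"jaw":0.085},{"translation":[0,0,0],"spin":0,"jaw":0.075},{"translation":[0,0,0],"spin":0,"jaw":0.065},{"translation":[0,0,0],"spin":0,"jaw":0.055},{"translation":[0,0,0],"spin":0,"jaw":0.045},{"translation":[0,0,0],"spin":0,"jaw":0.045},{"translation":[0,0,0],"spin":0,"jaw":0.045}], squeeze=25)

```text
time: 39.77
tool_pos: [449.5, 261.3, 14.2]
tcp_rot: [179.9, -0.1, 82.6]
ft_force: [-2.1, -0.2, 7.1]
finger_gap: 55.3
grip_force: 26.3
```

carry_out(commands=[{"translation":[0,0,-0.02],"spin":0,"jaw":0.045},{"translation":[0,0,-0.04],"spin":0,"jaw":0.045},{"translation":[0,0,0],"spin":0.117,"jaw":0.045},{"translation":[0,0,0],"spin":0.117,"jaw":0.045},{"translation":[0,0,0],"spin":0.117,"jaw":0.045},{"translation":[0,0,0],"spin":0.117,"jaw":0.045},{"translation":[0,0,0],"spin":0.117,"jaw":0.045},{"translation":[0,0,0],"spin":0.117,"jaw":0.045}])

```text
time: 40.43
tool_pos: [448.7, 260.7, 73.1]
tcp_rot: [180.0, -0.1, 42.1]
ft_force: [-0.1, 0.6, -1.4]
finger_gap: 55.2
grip_force: 27.7
```

carry_out(commands=[{"translation":[0,0,0],"spin":0.117,"jaw":0.045},{"translation":[0,0,0],"spin":0.117,"jaw":0.045},{"translation":[0,0,0],"spin":0.117,"jaw":0.045},{"translation":[0,0,0],"spin":0.117,"jaw":0.045},{"translation":[0,0,0],"spin":0.117,"jaw":0.045},{"translation":[0,0,0],"spin":0.117,"jaw":0.045},{"translation":[0,0,0],"spin":0.117,"jaw":0.045},{"translation":[0,0,0],"spin":0.118,"jaw":0.045}])

```text
time: 41.1
tool_pos: [448.6, 260.7, 73.1]
tcp_rot: [-180.0, -0.0, -11.6]
ft_force: [-0.3, -0.5, -1.0]
finger_gap: 54.8
grip_force: 27.7
```

carry_out(commands=[{"translation":[0.01,0.02,0],"spin":0,"jaw":0.045},{"translation":[0.015,0.025,0],"spin":0,"jaw":0.045},{"translation":[0.015,0.025,0],"spin":0,"jaw":0.045},{"translation":[0.012,0.02,0],"spin":0,"jaw":0.045},{"translation":[0.007,0.013,0],"spin":0,"jaw":0.045},{"translation":[0,0,0],"spin":0,"jaw":0.045},{"translation":[0,0,0],"spin":0,"jaw":0.045},{"translation":[0,0,0],"spin":0,"jaw":0.045}])

```text
time: 41.77
tool_pos: [486.0, 148.5, 72.8]
tcp_rot: [-180.0, -0.0, -11.3]
ft_force: [-0.3, 0.8, -1.3]
finger_gap: 55.1
grip_force: 27.7
```

```bash
python3 - <<'E'
from h import *
s=r.sense(); print(s["tool_pos"],s["tcp_rot"],s["time"],s["ft_force"],s["finger_gap"])
w=r.snapshot("wrist"); cv2.imwrite("pics/w13.png",w["pixels"])
for d in r.landmark_of(w,"beaker_1"): print("bk",np.round(d["xy"],1),round(d["score"],2))
b=np.array([s["tool_pos"][0],s["tool_pos"][1],s["tool_pos"][2]+15]); n=np.array([.98,-.197,0])
print("base exp",pix(w,b+35.5*n),"mouth exp",pix(w,b-35.5*n))
for k in ("scene","side"):
    i=r.snapshot(k)
    for d in r.landmark_of(i,"beaker_1")[:3]: print(k,np.round(d["xy"],1),round(d["score"],2))
    print(pix(i,b+35.5*n),pix(i,b-35.5*n))
E
```

```text
[486.02185854 148.543397    72.78086982] [-1.79970568e+02 -1.32186068e-02 -1.13163050e+01] 41.7667 [-0.32987486  0.80653972 -1.33196781] 55.06010022719323
bk [388.7  12.1] 0.63
bk [272.8 207.8] 0.58
base exp [275.86018694 200.55726865] mouth exp [275.35850836 353.02307137]
scene [360.7 222. ] 0.95
scene [242.6 240.3] 0.76
scene [218.4 236.2] 0.52
[241.98193071 239.59978987] [252.81423918 257.82490901]
side [244.  249.3] 0.76
side [267.1 200.7] 0.75
side [249.2 177.3] 0.65
[244.93679437 177.56378302] [226.90256756 178.4304583 ]
```

Base leads toward the carrier edge, as planned. Lowering and approaching.

carry_out(commands=[{"translation":[0,0,0.02],"spin":0,"jaw":0.045},{"translation":[0,0,0.02],"spin":0,"jaw":0.045},{"translation":[0,0,0.012],"spin":0,"jaw":0.045},{"translation":[0,0,0.004],"spin":0,"jaw":0.045},{"translation":[0.01,0,0],"spin":0,"jaw":0.045},{"translation":[0.01,0,0],"spin":0,"jaw":0.045},{"translation":[0.008,0,0],"spin":0,"jaw":0.045},{"translation":[0,0,0],"spin":0,"jaw":0.045}])

```text
time: 42.73
tool_pos: [516.3, 142.4, 17.9]
tcp_rot: [-179.9, -0.2, -11.3]
ft_force: [0.1, 0.2, -0.5]
finger_gap: 54.9
grip_force: 26.7
```

carry_out(commands=[{"translation":[0.002,0,0],"spin":0,"jaw":0.045},{"translation":[0.001,0,0],"spin":0,"jaw":0.045},{"translation":[0,0,0],"spin":0,"jaw":0.045},{"translation":[0,0,0],"spin":0,"jaw":0.045},{"translation":[0,0,0],"spin":0,"jaw":0.045},{"translation":[0,0,0],"spin":0,"jaw":0.045},{"translation":[0,0,0],"spin":0,"jaw":0.045},{"translation":[0,0,0],"spin":0,"jaw":0.045}])

```text
time: 43.4
tool_pos: [516.3, 142.1, 16.5]
tcp_rot: [180.0, 0.0, -11.3]
ft_force: [0.2, -0.2, -0.6]
finger_gap: 55.0
grip_force: 26.7
```

carry_out(commands=[{"translation":[0.001,0,0],"spin":0,"jaw":0.045},{"translation":[0.001,0,0],"spin":0,"jaw":0.045},{"translation":[0.001,0,0],"spin":0,"jaw":0.045},{"translation":[0,0,0],"spin":0,"jaw":0.045},{"translation":[0,0,0],"spin":0,"jaw":0.045},{"translation":[0,0,0],"spin":0,"jaw":0.045},{"translation":[0,0,0],"spin":0,"jaw":0.045},{"translation":[0,0,0],"spin":0,"jaw":0.045}])

```text
time: 44.07
tool_pos: [518.9, 141.5, 16.3]
tcp_rot: [180.0, 0.1, -11.3]
ft_force: [-4.1, 0.6, 1.7]
finger_gap: 54.9
grip_force: 26.7
```

```bash
python3 - <<'E'
from h import *
s=r.sense(); print(s["tool_pos"],s["ft_force"],s["wrist_torque"])
i=r.snapshot("scene"); w=r.snapshot("wrist")
# carrier front edge in the wrist image: scan columns away from beaker, brightness along rows
g=cv2.cvtColor(w["pixels"],cv2.COLOR_BGR2GRAY)
E0=np.array([550.8,135,12]);d=np.array([.197,.98,0])
for k in (-60,-45,45,60):
    print(k,pix(w,E0+k*d)," ".join(str(g[int(pix(w,E0+k*d+o*np.array([.98,-.197,0]))[1]),int(pix(w,E0+k*d+o*np.array([.98,-.197,0]))[0])]) for o in range(-16,17,2)))
E
```

```text
[518.91455776 141.50010154  16.34900196] [-4.10040142  0.63737931  1.68104925] [0.26506154 0.88389405 0.00255176]
-60 [408.85881891 196.44780417] 156 155 156 155 156 155 155 156 153 157 173 173 173 173 173 163 173
-45 [375.62910985 196.36738441] 140 155 156 155 156 156 156 156 153 155 174 173 174 173 173 173 170
45 [176.17004927 195.88467032] 103 103 104 103 103 103 103 103 126 133 173 174 173 173 173 164 174
60 [142.91339857 195.80418536] 103 103 103 103 102 102 155 155 140 162 173 173 173 173 173 173 173
```

carry_out(commands=[{"translation":[0.0037,0,-0.0042],"spin":0,"jaw":0.045},{"translation":[0.0037,0,-0.0042],"spin":0,"jaw":0.045},{"translation":[0.0042,0,-0.0032],"spin":0,"jaw":0.045},{"translation":[0.0042,0,-0.0032],"spin":0,"jaw":0.045},{"translation":[0,0,0],"spin":0,"jaw":0.045},{"translation":[0,0,0],"spin":0,"jaw":0.045},{"translation":[0,0,0],"spin":0,"jaw":0.045},{"translation":[0,0,0],"spin":0,"jaw":0.045}])

```text
time: 44.83
tool_pos: [535.0, 138.5, 31.5]
tcp_rot: [-180.0, -0.0, -11.3]
ft_force: [-4.4, 0.6, 5.1]
finger_gap: 54.4
grip_force: 26.6
```

```bash
cat >> h.py <<'E'
def tilt_mask(p,P,n,th,L0=35.5,H=71,rad=29.5):
    # P pad point at distance L0 from base along axis; th rotation (0 = base forward, pi/2 = upright)
    n=np.array([n[0],n[1],0.]);z=np.array([0,0,1.]);b=n*np.cos(th)-z*np.sin(th);v=np.cross(z,n);q=np.cross(b,v)
    t=np.linspace(0,2*np.pi,40)
    pts=[pix(p,np.array(P)+k*b+rad*(np.cos(a)*v+np.sin(a)*q)) for k in (L0,L0-H) for a in t]
    m=np.zeros((420,560),np.uint8); cv2.fillConvexPoly(m,cv2.convexHull(np.round(np.array(pts)*16).astype(np.int32)),1,shift=4); return m>0
def tiltscan(P,n,L0=35.5):
    for k in ("scene","side","wrist"):
        i=r.snapshot(k); u=pix(i,P)
        for d in r.regions_of(i,"beaker_1"):
            if np.hypot(*(np.array(d["xy"])-u))<60 or k=="wrist":
                m=d["pixels"]; print(k,np.round(d["xy"]),round(d["score"],2),[(a,round((tilt_mask(i,P,n,np.radians(a),L0)&m).sum()/(tilt_mask(i,P,n,np.radians(a),L0)|m).sum(),2)) for a in range(-30,121,15)])
        for d in r.landmark_of(i,"beaker_1"):
            if np.hypot(*(np.array(d["xy"])-u))<60: 
                n3=np.array([n[0],n[1],0]);e=[(a,round(float(np.hypot(*(pix(i,np.array(P)+L0*(n3*np.cos(np.radians(a))-np.array([0,0,1])*np.sin(np.radians(a))))-d["xy"]))),1)) for a in range(-30,121,15)]; print(k,"lm",np.round(d["xy"],1),round(d["score"],2),e)
E
python3 - <<'E'
from h import *
s=r.sense(); print(s["tool_pos"],s["ft_force"],s["finger_gap"])
tiltscan(s["tool_pos"]+[0,0,15.3],(.98,-.197))
E
```

```text
[534.9532534  138.47152859  31.53489507] [-4.35195894  0.61083496  5.09950571] 54.423293862318175
scene [244. 247.] 0.6 [(-30, np.float64(0.54)), (-15, np.float64(0.54)), (0, np.float64(0.56)), (15, np.float64(0.59)), (30, np.float64(0.63)), (45, np.float64(0.59)), (60, np.float64(0.52)), (75, np.float64(0.49)), (90, np.float64(0.49)), (105, np.float64(0.48)), (120, np.float64(0.51))]
scene [258. 209.] 0.58 [(-30, np.float64(0.0)), (-15, np.float64(0.0)), (0, np.float64(0.0)), (15, np.float64(0.0)), (30, np.float64(0.0)), (45, np.float64(0.0)), (60, np.float64(0.0)), (75, np.float64(0.0)), (90, np.float64(0.0)), (105, np.float64(0.0)), (120, np.float64(0.0))]
scene [278. 218.] 0.39 [(-30, np.float64(0.0)), (-15, np.float64(0.0)), (0, np.float64(0.0)), (15, np.float64(0.0)), (30, np.float64(0.0)), (45, np.float64(0.0)), (60, np.float64(0.0)), (75, np.float64(0.0)), (90, np.float64(0.0)), (105, np.float64(0.0)), (120, np.float64(0.0))]
scene lm [234. 241.] 0.86 [(-30, 7.3), (-15, 6.1), (0, 4.4), (15, 2.4), (30, 2.3), (45, 4.9), (60, 8.0), (75, 11.1), (90, 13.9), (105, 16.3), (120, 18.1
[... 1929 characters left out ...]
.0)), (60, np.float64(0.0)), (75, np.float64(0.0)), (90, np.float64(0.0)), (105, np.float64(0.0)), (120, np.float64(0.0))]
wrist [274. 285.] 0.81 [(-30, np.float64(0.69)), (-15, np.float64(0.68)), (0, np.float64(0.68)), (15, np.float64(0.7)), (30, np.float64(0.68)), (45, np.float64(0.71)), (60, np.float64(0.68)), (75, np.float64(0.66)), (90, np.float64(0.64)), (105, np.float64(0.61)), (120, np.float64(0.73))]
wrist [281. 118.] 0.7 [(-30, np.float64(0.06)), (-15, np.float64(0.06)), (0, np.float64(0.04)), (15, np.float64(0.02)), (30, np.float64(0.04)), (45, np.float64(0.05)), (60, np.float64(0.04)), (75, np.float64(0.02)), (90, np.float64(0.0)), (105, np.float64(0.0)), (120, np.float64(0.01))]
```

It is rotating, with the fits peaking near 30° as planned. Continuing the arc.

carry_out(commands=[{"translation":[0.0048,0,-0.002],"spin":0,"jaw":0.045},{"translation":[0.0048,0,-0.002],"spin":0,"jaw":0.045},{"translation":[0.0052,0,-0.0007],"spin":0,"jaw":0.045},{"translation":[0.0052,0,-0.0007],"spin":0,"jaw":0.045},{"translation":[0.0052,0,0.0006],"spin":0,"jaw":0.045},{"translation":[0.0052,0,0.0006],"spin":0,"jaw":0.045},{"translation":[0,0,0],"spin":0,"jaw":0.045},{"translation":[0,0,0],"spin":0,"jaw":0.045}])

```text
time: 45.95
tool_pos: [565.9, 132.3, 36.3]
tcp_rot: [-180.0, -0.1, -11.3]
ft_force: [-2.5, 1.3, 6.7]
finger_gap: 54.5
grip_force: 25.0
```

```bash
python3 - <<'E' | grep -v "0.0)), (-15, np.float64(0.0)" | sed 's/np.float64//g'
from h import *
s=r.sense(); print(s["tool_pos"],s["ft_force"],s["finger_gap"])
tiltscan(s["tool_pos"]+[0,0,15.3],(.98,-.197))
E
```

```text
[565.87234576 132.30473007  36.31726509] [-2.49747067  1.30336354  6.74193535] 54.51278241289402
scene [238. 236.] 0.84 [(-30, (0.61)), (-15, (0.57)), (0, (0.56)), (15, (0.59)), (30, (0.62)), (45, (0.66)), (60, (0.68)), (75, (0.65)), (90, (0.6)), (105, (0.57)), (120, (0.57))]
scene lm [236.2 242.2] 0.89 [(-30, 17.6), (-15, 16.6), (0, 14.9), (15, 12.6), (30, 9.8), (45, 6.8), (60, 3.8), (75, 1.3), (90, 2.4), (105, 4.5), (120, 6.1)]
scene lm [250.9 225.4] 0.68 [(-30, 19.6), (-15, 20.0), (0, 20.3), (15, 20.5), (30, 20.8), (45, 21.4), (60, 22.2), (75, 23.2), (90, 24.2), (105, 25.1), (120, 25.6)]
scene lm [243.7 230.3] 0.27 [(-30, 13.4), (-15, 13.4), (0, 13.0), (15, 12.6), (30, 12.4), (45, 12.7), (60, 13.5), (75, 14.8), (90, 16.2), (105, 17.4), (120, 18.3)]
side [266. 191.] 0.87 [(-30, (0.09)), (-15, (0.09)), (0, (0.1)), (15, (0.13)), (30, (0.14)), (45, (0.13)), (60, (0.12)), (75, (0.1)), (90, (0.07)), (105, (0.06)), (120, (0.07))]
side [255. 184.] 0.77 [(-30, (0.25)), (-15, (0.26)), (0, (0.28)), (15, (0.25)), (30, (0.25)), (45, (0.26)), (60, (0.29)), (75, (0.29)), (90, (0.27)), (105, (0.2
[... 303 characters left out ...]
 28.6), (105, 30.3), (120, 31.7)]
side lm [226.6 205.4] 0.57 [(-30, 45.1), (-15, 44.9), (0, 44.2), (15, 43.0), (30, 41.4), (45, 39.5), (60, 37.4), (75, 35.1), (90, 32.8), (105, 30.8), (120, 29.1)]
side lm [268.9 198. ] 0.55 [(-30, 17.7), (-15, 15.6), (0, 13.5), (15, 11.6), (30, 10.0), (45, 9.3), (60, 9.5), (75, 10.8), (90, 12.7), (105, 14.9), (120, 17.1)]
wrist [274. 300.] 0.64 [(-30, (0.56)), (-15, (0.56)), (0, (0.56)), (15, (0.58)), (30, (0.57)), (45, (0.6)), (60, (0.57)), (75, (0.56)), (90, (0.58)), (105, (0.62)), (120, (0.61))]
wrist lm [274.5 250.7] 0.78 [(-30, 24.2), (-15, 40.9), (0, 50.2), (15, 52.9), (30, 49.8), (45, 42.1), (60, 30.9), (75, 17.1), (90, 1.6), (105, 15.8), (120, 33.8)]
```

carry_out(commands=[{"translation":[0,0,-0.01],"spin":0,"jaw":0.045},{"translation":[0,0,-0.03],"spin":0,"jaw":0.045},{"translation":[-0.02,0,0],"spin":0,"jaw":0.045},{"translation":[-0.03,0,0],"spin":0,"jaw":0.045},{"translation":[-0.03,0,0],"spin":0,"jaw":0.045},{"translation":[-0.01,0,0.02],"spin":0,"jaw":0.045},{"translation":[0,0,0.02],"spin":0,"jaw":0.045},{"translation":[0,0,0],"spin":0,"jaw":0.045}])

```text
time: 47.07
tool_pos: [473.5, 149.4, 32.5]
tcp_rot: [179.9, 0.2, -11.3]
ft_force: [-1.2, -0.3, -2.3]
finger_gap: 54.3
grip_force: 27.1
```

carry_out(commands=[{"translation":[0,0,0.004],"spin":0,"jaw":0.045},{"translation":[0,0,0.004],"spin":0,"jaw":0.045},{"translation":[0,0,0.003],"spin":0,"jaw":0.045},{"translation":[0,0,0.003],"spin":0,"jaw":0.045},{"translation":[0,0,0.002],"spin":0,"jaw":0.045},{"translation":[0,0,0],"spin":0,"jaw":0.045},{"translation":[0,0,0],"spin":0,"jaw":0.045},{"translation":[0,0,0],"spin":0,"jaw":0.045}])

```text
time: 47.73
tool_pos: [482.1, 150.0, 24.3]
tcp_rot: [-179.9, -0.6, -11.3]
ft_force: [2.1, -4.2, 18.4]
finger_gap: 54.5
grip_force: 30.3
```

```bash
python3 - <<'E' | grep -v "0.0)), (-15, np.float64(0.0)" | sed 's/np.float64//g'
from h import *
s=r.sense(); print(s["tool_pos"],s["ft_force"],s["finger_gap"])
tiltscan(s["tool_pos"]+[0,0,15.3],(.98,-.197))
E
```

```text
[482.07424338 150.01724412  24.30500657] [ 2.06562898 -4.20487613 18.3967919 ] 54.49011235389579
scene [250. 261.] 0.73 [(-30, (0.56)), (-15, (0.53)), (0, (0.52)), (15, (0.54)), (30, (0.59)), (45, (0.61)), (60, (0.62)), (75, (0.6)), (90, (0.56)), (105, (0.52)), (120, (0.53))]
scene lm [246.7 266.7] 0.84 [(-30, 18.1), (-15, 17.2), (0, 15.5), (15, 13.2), (30, 10.3), (45, 7.2), (60, 3.9), (75, 0.9), (90, 2.3), (105, 4.8), (120, 6.7)]
side [235. 191.] 0.74 [(-30, (0.33)), (-15, (0.35)), (0, (0.36)), (15, (0.34)), (30, (0.33)), (45, (0.33)), (60, (0.35)), (75, (0.35)), (90, (0.33)), (105, (0.32)), (120, (0.32))]
side lm [264.9 200.3] 0.56 [(-30, 26.9), (-15, 25.0), (0, 23.6), (15, 22.8), (30, 22.8), (45, 23.6), (60, 25.0), (75, 26.9), (90, 29.1), (105, 31.4), (120, 33.7)]
side lm [238.2 196.5] 0.47 [(-30, 12.8), (-15, 11.6), (0, 10.1), (15, 8.4), (30, 6.5), (45, 4.5), (60, 2.3), (75, 0.1), (90, 2.3), (105, 4.5), (120, 6.7)]
wrist [273. 301.] 0.66 [(-30, (0.54)), (-15, (0.54)), (0, (0.55)), (15, (0.57)), (30, (0.56)), (45, (0.58)), (60, (0.55)), (75, (0.55)), (90, (0.57)), (105, (0.61)), (120, (0.59))]
wrist lm [274.8 260.9] 0.58 [(-30, 35.1), (-15, 51.6), (0, 60.7), (15, 63.2), (30, 59.9), (45, 52.1), (60, 40.8), (75, 26.9), (90, 11.1), (105, 6.1), (120, 24.0)]
```

The tilt left is only about 9°, well within the self-righting range. I'll ease the pressure and release so it settles on its base.

carry_out(commands=[{"translation":[0.002,0,-0.001],"spin":0,"jaw":0.045},{"translation":[0,0,-0.002],"spin":0,"jaw":0.045},{"translation":[0,0,0],"spin":0,"jaw":0.052},{"translation":[0,0,0],"spin":0,"jaw":0.056},{"translation":[0,0,0],"spin":0,"jaw":0.06},{"translation":[0,0,0],"spin":0,"jaw":0.065},{"translation":[0,0,0],"spin":0,"jaw":0.075},{"translation":[0,0,0],"spin":0,"jaw":0.085}])

```text
time: 48.85
tool_pos: [477.9, 149.5, 22.0]
tcp_rot: [180.0, 0.1, -11.3]
ft_force: [-0.3, -0.6, -0.3]
finger_gap: 84.4
grip_force: 0.0
```

carry_out(commands=[{"translation":[0,0,0],"spin":0,"jaw":0.085},{"translation":[0,0,-0.02],"spin":0,"jaw":0.085},{"translation":[0,0,-0.04],"spin":0,"jaw":0.085},{"translation":[0,0,-0.04],"spin":0,"jaw":0.085},{"translation":[0,0,-0.04],"spin":0,"jaw":0.085},{"translation":[0,0,-0.04],"spin":0,"jaw":0.085},{"translation":[0,0,-0.02],"spin":0,"jaw":0.085},{"translation":[0,0,0],"spin":0,"jaw":0.085}])

```text
time: 49.52
tool_pos: [481.5, 150.3, 229.3]
tcp_rot: [-179.8, -0.5, -11.3]
ft_force: [0.9, 0.5, -0.1]
finger_gap: 85.0
grip_force: 0.0
```

```bash
python3 - <<'E'
from h import *
s=r.sense(); print(s["tool_pos"],s["tcp_rot"],s["time"])
w=r.snapshot("wrist"); cv2.imwrite("pics/w14.png",w["pixels"])
print("bk",edgefit(w,(482,150),span=20,step=2)[:3],"rim",edgefit(w,(482,150),zs=(71,),span=16,step=2)[:2],"base",edgefit(w,(482,150),zs=(0,),span=16,step=2)[:2])
for b in blobs(w,*BLUE,60): print("blue",b,np.round(world(w,b[1],13)[:2]))
for d in r.landmark_of(w,"blank_cap"): print("cap",np.round(d["xy"],1),round(d["score"],2),np.round(world(w,d["xy"],20)[:2],1))
E
```

```text
[481.46043618 150.29853395 229.31967041] [-179.76957719   -0.54445509  -11.29343174] 49.5167
bk [(np.float64(119.4), np.float64(480.0), np.float64(150.0)), (np.float64(118.1), np.float64(482.0), np.float64(150.0)), (np.float64(115.5), np.float64(480.0), np.float64(148.0))] rim [(np.float64(79.8), np.float64(480.0), np.float64(150.0)), (np.float64(72.0), np.float64(480.0), np.float64(148.0))] base [(np.float64(54.0), np.float64(478.0), np.float64(146.0)), (np.float64(53.3), np.float64(476.0), np.float64(148.0))]
blue (2513, array([533.1, 177.9]), [504, 148, 56, 61]) [ 431. -123.]
blue (2779, array([422.8, 187.9]), [392, 159, 62, 59]) [443.  -5.]
blue (2426, array([301.9, 247.1]), [274, 220, 57, 55]) [400. 136.]
cap [245.1  53.7] 0.63 [610.9 155.1]
```

```bash
python3 - <<'E'
from h import *
for k in ("wrist","scene"):
    w=r.snapshot(k)
    for d in r.landmark_of(w,"beaker_1"): print(k,np.round(d["xy"],1),round(d["score"],2))
    print("z0",pix(w,[481,149.5,0]),"z71",pix(w,[481,149.5,71]))
E
```

```text
wrist [274.5 176.7] 0.65
wrist [425.   50.7] 0.64
wrist [339.1  50.3] 0.6
wrist [523.  54.] 0.6
z0 [275.05675718 176.28703478] z71 [275.08104756 190.36790129]
scene [247.1 270. ] 0.96
scene [249.2 226.7] 0.94
scene [363.5 223.6] 0.63
z0 [248.58985333 269.47494452] z71 [248.20972239 253.76154395]
```

carry_out(commands=[{"translation":[-0.001,0,0.02],"spin":0,"jaw":0.085},{"translation":[0,0,0.035],"spin":0,"jaw":0.085},{"translation":[0,0,0.035],"spin":0,"jaw":0.085},{"translation":[0,0,0.035],"spin":0,"jaw":0.085},{"translation":[0,0,0.035],"spin":0,"jaw":0.085},{"translation":[0,0,0.025],"spin":0,"jaw":0.085},{"translation":[0,0,0.014],"spin":0,"jaw":0.085},{"translation":[0,0,0.005],"spin":0,"jaw":0.085}], squeeze=35)

```text
time: 50.48
tool_pos: [473.4, 149.0, 13.8]
tcp_rot: [179.8, 0.4, -11.3]
ft_force: [-1.0, -0.4, 0.0]
finger_gap: 84.9
grip_force: 0.0
```

carry_out(commands=[{"translation":[0,0,0],"spin":0,"jaw":0.085},{"translation":[0,0,0],"spin":0,"jaw":0.075},{"translation":[0,0,0],"spin":0,"jaw":0.065},{"translation":[0,0,0],"spin":0,"jaw":0.055},{"translation":[0,0,0],"spin":0,"jaw":0.045},{"translation":[0,0,0],"spin":0,"jaw":0.04},{"translation":[0,0,0],"spin":0,"jaw":0.04},{"translation":[0,0,0],"spin":0,"jaw":0.04}], squeeze=35)

```text
time: 51.15
tool_pos: [478.8, 150.0, 20.3]
tcp_rot: [-179.9, -0.2, -11.3]
ft_force: [-1.0, -1.8, 7.4]
finger_gap: 56.5
grip_force: 36.8
```

carry_out(commands=[{"translation":[0,0,-0.015],"spin":0,"jaw":0.04},{"translation":[0,0,-0.03],"spin":0,"jaw":0.04},{"translation":[0,0,-0.035],"spin":0,"jaw":0.04},{"translation":[0,0,-0.02],"spin":0,"jaw":0.04},{"translation":[0.012,0.015,0],"spin":0,"jaw":0.04},{"translation":[0.02,0.024,0],"spin":0,"jaw":0.04},{"translation":[0.023,0.027,0],"spin":0,"jaw":0.04},{"translation":[0.023,0.027,0],"spin":0,"jaw":0.04}])

```text
time: 51.82
tool_pos: [536.4, 42.6, 119.5]
tcp_rot: [-180.0, -0.1, -11.2]
ft_force: [0.5, 1.1, -0.9]
finger_gap: 56.2
grip_force: 37.7
```

carry_out(commands=[{"translation":[0.02,0.024,0],"spin":0,"jaw":0.04},{"translation":[0.016,0.02,0],"spin":0,"jaw":0.04},{"translation":[0.01,0.012,0],"spin":0,"jaw":0.04},{"translation":[0.004,0.005,0],"spin":0,"jaw":0.04},{"translation":[0,0,0],"spin":0,"jaw":0.04},{"translation":[0,0,0],"spin":0,"jaw":0.04},{"translation":[0,0,0],"spin":0,"jaw":0.04},{"translation":[0,0,0],"spin":0,"jaw":0.04}])

```text
time: 52.48
tool_pos: [572.3, -24.9, 118.5]
tcp_rot: [-180.0, 0.0, -11.2]
ft_force: [-0.1, -0.7, -1.1]
finger_gap: 56.4
grip_force: 37.7
```

carry_out(commands=[{"translation":[0.0023,0.0012,0.015],"spin":0,"jaw":0.04},{"translation":[0,0,0.025],"spin":0,"jaw":0.04},{"translation":[0,0,0.02],"spin":0,"jaw":0.04},{"translation":[0,0,0.012],"spin":0,"jaw":0.04},{"translation":[0,0,0.006],"spin":0,"jaw":0.04},{"translation":[0,0,0.0025],"spin":0,"jaw":0.04},{"translation":[0,0,0],"spin":0,"jaw":0.04},{"translation":[0,0,0],"spin":0,"jaw":0.04}])

```text
time: 53.15
tool_pos: [575.7, -27.9, 39.2]
tcp_rot: [-180.0, -0.1, -11.3]
ft_force: [-0.0, 0.1, -1.1]
finger_gap: 56.7
grip_force: 37.7
```

carry_out(commands=[{"translation":[0,0,0.001],"spin":0,"jaw":0.04},{"translation":[0,0,0.001],"spin":0,"jaw":0.04},{"translation":[0,0,0],"spin":0,"jaw":0.04},{"translation":[0,0,0],"spin":0,"jaw":0.04},{"translation":[0,0,0],"spin":0,"jaw":0.04},{"translation":[0,0,0],"spin":0,"jaw":0.04},{"translation":[0,0,0],"spin":0,"jaw":0.04},{"translation":[0,0,0],"spin":0,"jaw":0.04}])

```text
time: 53.82
tool_pos: [575.1, -28.0, 36.4]
tcp_rot: [180.0, -0.0, -11.3]
ft_force: [-0.6, -0.5, 1.8]
finger_gap: 56.8
grip_force: 37.8
```

carry_out(commands=[{"translation":[0,0,0],"spin":0,"jaw":0.055},{"translation":[0,0,0],"spin":0,"jaw":0.062},{"translation":[0,0,0],"spin":0,"jaw":0.068},{"translation":[0,0,0],"spin":0,"jaw":0.07},{"translation":[0,0,0],"spin":0,"jaw":0.07},{"translation":[0,0,-0.02],"spin":0,"jaw":0.07},{"translation":[0,0,-0.035],"spin":0,"jaw":0.07},{"translation":[0,0,-0.04],"spin":0,"jaw":0.07}])

```text
time: 54.48
tool_pos: [572.3, -27.5, 129.1]
tcp_rot: [180.0, 0.4, -11.3]
ft_force: [1.7, -0.3, 1.1]
finger_gap: 70.4
grip_force: 0.0
```

carry_out(commands=[{"translation":[0,0,-0.04],"spin":0,"jaw":0.085},{"translation":[0,0,-0.04],"spin":0,"jaw":0.085},{"translation":[-0.013,0.03,-0.025],"spin":0,"jaw":0.085},{"translation":[-0.018,0.036,0],"spin":0,"jaw":0.085},{"translation":[-0.018,0.036,0],"spin":0,"jaw":0.085},{"translation":[-0.018,0.036,0],"spin":0,"jaw":0.085},{"translation":[-0.018,0.036,0],"spin":0,"jaw":0.085},{"translation":[-0.018,0.036,0],"spin":0,"jaw":0.085}])

```text
time: 55.15
tool_pos: [431.3, -214.7, 236.1]
tcp_rot: [180.0, -0.0, -11.3]
ft_force: [0.7, -1.9, 0.0]
finger_gap: 84.9
grip_force: 0.0
```

carry_out(commands=[{"translation":[-0.004,0.02,0],"spin":0,"jaw":0.085},{"translation":[0,0,0],"spin":0,"jaw":0.085},{"translation":[0,0,0],"spin":0,"jaw":0.085},{"translation":[0,0,0],"spin":0,"jaw":0.085},{"translation":[0,0,0],"spin":0,"jaw":0.085},{"translation":[0,0,0],"spin":0,"jaw":0.085},{"translation":[0,0,0],"spin":0,"jaw":0.085},{"translation":[0,0,0],"spin":0,"jaw":0.085}])

```text
time: 55.82
tool_pos: [425.2, -231.8, 236.0]
tcp_rot: [-180.0, 0.0, -11.2]
ft_force: [-0.8, -0.4, 1.0]
finger_gap: 85.1
grip_force: 0.0
```

```bash
python3 - <<'E'
from h import *
s=r.sense(); print(s["tool_pos"],s["tcp_rot"],s["time"])
w=r.snapshot("wrist"); cv2.imwrite("pics/w15.png",w["pixels"])
for d in r.landmark_of(w,"beaker_1"): print("bk",np.round(d["xy"],1),round(d["score"],2),np.round(world(w,d["xy"],0)[:2],1))
print(edgefit(w,(425,-235),span=20,step=2)[:3])
print("b@3",edgefit(w,(575,-28),z0=16,span=12,step=2)[:2])
for b in blobs(w,*BLUE,60): print("blue",b,np.round(world(w,b[1],13)[:2]))
E
```

```text
[ 425.18429573 -231.8268473   235.98024992] [-1.79993915e+02  5.83352537e-03 -1.12198884e+01] 55.8167
bk [44.4 70.1] 0.87 [582.  -15.8]
bk [276.3 175.8] 0.63 [ 424.7 -233.2]
[(np.float64(128.2), np.float64(427.0), np.float64(-235.0)), (np.float64(121.8), np.float64(429.0), np.float64(-235.0)), (np.float64(119.1), np.float64(427.0), np.float64(-233.0))]
b@3 [(np.float64(100.4), np.float64(575.0), np.float64(-26.0)), (np.float64(94.0), np.float64(575.0), np.float64(-24.0))]
blue (2669, array([181.3, 191.7]), [152, 163, 60, 58]) [ 430. -126.]
blue (2666, array([ 74.6, 201.5]), [45, 173, 60, 58]) [442.  -5.]
blue (64, array([  1.1, 263.2]), [0, 252, 4, 23]) [387. 107.]
```

carry_out(commands=[{"translation":[0.0024,0.0028,0.03],"spin":0,"jaw":0.085},{"translation":[0,0,0.036],"spin":0,"jaw":0.085},{"translation":[0,0,0.036],"spin":0,"jaw":0.085},{"translation":[0,0,0.036],"spin":0,"jaw":0.085},{"translation":[0,0,0.036],"spin":0,"jaw":0.085},{"translation":[0,0,0.025],"spin":0,"jaw":0.085},{"translation":[0,0,0.012],"spin":0,"jaw":0.085},{"translation":[0,0,0.005],"spin":0,"jaw":0.085}], squeeze=35)

```text
time: 56.58
tool_pos: [425.1, -234.5, 17.7]
tcp_rot: [-179.9, 0.2, -11.3]
ft_force: [0.3, 0.0, -0.5]
finger_gap: 84.8
grip_force: 0.0
```

carry_out(commands=[{"translation":[0,0,0],"spin":0,"jaw":0.085},{"translation":[0,0,0],"spin":0,"jaw":0.075},{"translation":[0,0,0],"spin":0,"jaw":0.065},{"translation":[0,0,0],"spin":0,"jaw":0.055},{"translation":[0,0,0],"spin":0,"jaw":0.045},{"translation":[0,0,0],"spin":0,"jaw":0.04},{"translation":[0,0,0],"spin":0,"jaw":0.04},{"translation":[0,0,0],"spin":0,"jaw":0.04}], squeeze=35)

```text
time: 57.25
tool_pos: [428.2, -236.6, 22.3]
tcp_rot: [179.9, -0.2, -11.3]
ft_force: [0.4, 0.9, 5.3]
finger_gap: 56.5
grip_force: 36.0
```

carry_out(commands=[{"translation":[0,0,-0.015],"spin":0,"jaw":0.04},{"translation":[0,0,-0.03],"spin":0,"jaw":0.04},{"translation":[0,0,-0.035],"spin":0,"jaw":0.04},{"translation":[0,0,-0.02],"spin":0,"jaw":0.04},{"translation":[0.01,-0.014,0],"spin":0,"jaw":0.04},{"translation":[0.018,-0.025,0],"spin":0,"jaw":0.04},{"translation":[0.02,-0.026,0],"spin":0,"jaw":0.04},{"translation":[0.02,-0.026,0],"spin":0,"jaw":0.04}])

```text
time: 57.92
tool_pos: [512.4, -159.4, 121.6]
tcp_rot: [180.0, -0.1, -11.4]
ft_force: [1.1, -0.2, -1.9]
finger_gap: 56.6
grip_force: 37.8
```

carry_out(commands=[{"translation":[0.018,-0.025,0],"spin":0,"jaw":0.04},{"translation":[0.011,-0.015,0],"spin":0,"jaw":0.04},{"translation":[0.0054,-0.0077,0],"spin":0,"jaw":0.04},{"translation":[0,0,0],"spin":0,"jaw":0.04},{"translation":[0,0,0],"spin":0,"jaw":0.04},{"translation":[0,0,0],"spin":0,"jaw":0.04},{"translation":[0,0,0],"spin":0,"jaw":0.04},{"translation":[0,0,0],"spin":0,"jaw":0.04}])

```text
time: 58.58
tool_pos: [553.5, -120.7, 120.1]
tcp_rot: [180.0, 0.0, -11.4]
ft_force: [0.1, 0.1, -1.7]
finger_gap: 56.5
grip_force: 37.8
```

carry_out(commands=[{"translation":[0.002,0,0.015],"spin":0,"jaw":0.04},{"translation":[0,0,0.025],"spin":0,"jaw":0.04},{"translation":[0,0,0.02],"spin":0,"jaw":0.04},{"translation":[0,0,0.012],"spin":0,"jaw":0.04},{"translation":[0,0,0.006],"spin":0,"jaw":0.04},{"translation":[0,0,0.003],"spin":0,"jaw":0.04},{"translation":[0,0,0.001],"spin":0,"jaw":0.04},{"translation":[0,0,0],"spin":0,"jaw":0.04}])

```text
time: 59.25
tool_pos: [557.0, -120.5, 39.1]
tcp_rot: [180.0, -0.1, -11.3]
ft_force: [-0.3, -0.7, -0.4]
finger_gap: 56.4
grip_force: 37.8
```

carry_out(commands=[{"translation":[0,0,0.0005],"spin":0,"jaw":0.04},{"translation":[0,0,0],"spin":0,"jaw":0.04},{"translation":[0,0,0],"spin":0,"jaw":0.04},{"translation":[0,0,0],"spin":0,"jaw":0.055},{"translation":[0,0,0],"spin":0,"jaw":0.062},{"translation":[0,0,0],"spin":0,"jaw":0.068},{"translation":[0,0,0],"spin":0,"jaw":0.07},{"translation":[0,0,0],"spin":0,"jaw":0.07}])

```text
time: 59.92
tool_pos: [556.1, -120.1, 37.5]
tcp_rot: [-180.0, 0.0, -11.3]
ft_force: [-0.8, 0.9, 0.7]
finger_gap: 69.9
grip_force: 0.0
```

carry_out(commands=[{"translation":[0,0,-0.015],"spin":0,"jaw":0.07},{"translation":[0,0,-0.035],"spin":0,"jaw":0.07},{"translation":[0,0,-0.04],"spin":0,"jaw":0.07},{"translation":[0,0,-0.04],"spin":0,"jaw":0.07},{"translation":[-0.04,0,-0.04],"spin":0,"jaw":0.06},{"translation":[-0.04,0,-0.02],"spin":0,"jaw":0.05},{"translation":[-0.035,0,0],"spin":0,"jaw":0.05},{"translation":[0,0,0],"spin":0,"jaw":0.05}])

```text
time: 60.58
tool_pos: [451.8, -98.9, 215.8]
tcp_rot: [180.0, 0.1, -11.3]
ft_force: [-1.1, -0.2, -1.9]
finger_gap: 50.0
grip_force: 0.0
```

carry_out(commands=[{"translation":[0,0,0],"spin":0,"jaw":0.05},{"translation":[0,0,0],"spin":0,"jaw":0.05},{"translation":[0,0,0],"spin":0,"jaw":0.05},{"translation":[0,0,0],"spin":0,"jaw":0.05},{"translation":[0,0,0],"spin":0,"jaw":0.05},{"translation":[0,0,0],"spin":0,"jaw":0.05},{"translation":[0,0,0],"spin":0,"jaw":0.05},{"translation":[0,0,0],"spin":0,"jaw":0.05}])

```text
time: 61.25
tool_pos: [456.5, -100.2, 215.4]
tcp_rot: [-180.0, 0.0, -11.3]
ft_force: [0.5, -0.0, -0.6]
finger_gap: 49.9
grip_force: 0.0
```

```bash
cat >> h.py <<'E'
def knob(p,b,):
    # disc outline (z 10..15, r 34) IoU-fit of the blue blob incl. knob, via bright-insensitive mask
    m=cv2.inRange(cv2.cvtColor(p["pixels"],cv2.COLOR_BGR2HSV),np.array(BLUE[0]),np.array(BLUE[1]))
    n,l,s,c=cv2.connectedComponentsWithStats(m); i=l[int(b[1][1]),int(b[1][0])]
    mm=cv2.morphologyEx((l==i).astype(np.uint8),cv2.MORPH_CLOSE,np.ones((15,15)))>0
    return fit(p,mm,world(p,b[1],13)[:2],z0=10,h=5,rad=34)
E
python3 - <<'E'
from h import *
s=r.sense(); print(s["tool_pos"],s["tcp_rot"],s["time"])
w=r.snapshot("wrist"); cv2.imwrite("pics/w16.png",w["pixels"])
for b in blobs(w,*BLUE,500): print("blue",b,knob(w,b))
for n,X in (("s4",(555.5,-120.5)),("s3",(575,-27))): print(n,edgefit(w,X,z0=16,span=10,step=1)[:2])
E
```

```text
[ 456.49728757 -100.23594058  215.38552101] [-1.79995294e+02  3.28995121e-02 -1.12967787e+01] 61.25
blue (2952, array([303.9, 200.7]), [273, 171, 63, 60]) (array([ 429.1, -125.5]), np.float64(0.906))
blue (2868, array([190.6, 210.9]), [160, 182, 62, 59]) (array([441.1,  -5. ]), np.float64(0.899))
blue (2517, array([ 79., 270.]), [49, 244, 61, 54]) (array([397.8, 137.3]), np.float64(0.892))
s4 [(np.float64(151.4), np.float64(553.5), np.float64(-113.5)), (np.float64(149.0), np.float64(554.5), np.float64(-113.5))]
s3 [(np.float64(131.2), np.float64(575.0), np.float64(-25.0)), (np.float64(128.6), np.float64(574.0), np.float64(-25.0))]
```

carry_out(commands=[{"translation":[-0.011,0.015,0.02],"spin":0,"jaw":0.05},{"translation":[-0.011,0.015,0.025],"spin":0,"jaw":0.05},{"translation":[0,0,0.02],"spin":0,"jaw":0.05},{"translation":[0,0,0],"spin":0,"jaw":0.05},{"translation":[0,0,0],"spin":0,"jaw":0.05},{"translation":[0,0,0],"spin":0,"jaw":0.05},{"translation":[0,0,0],"spin":0,"jaw":0.05},{"translation":[0,0,0],"spin":0,"jaw":0.05}])

```text
time: 61.97
tool_pos: [430.1, -125.5, 152.3]
tcp_rot: [180.0, -0.1, -11.3]
ft_force: [-1.0, -0.0, -0.5]
finger_gap: 49.9
grip_force: 0.0
```

```bash
cat >> h.py <<'E'
def rel(p,X,Y,t):  # offset of (X,Y) from TCP in tool axes, mm
    a=np.radians(t["tcp_rot"][2]); d=np.array([X,Y])-t["tool_pos"][:2]
    return np.round([d@[np.cos(a),np.sin(a)], d@[np.sin(a),-np.cos(a)]],1)
E
python3 - <<'E'
from h import *
s=r.sense(); print(s["tool_pos"],s["tcp_rot"],s["time"])
w=r.snapshot("wrist"); cv2.imwrite("pics/w17.png",w["pixels"])
B=blobs(w,*BLUE,500)
for b in B: f=knob(w,b); print("blue",b[0],f,rel(w,*f[0],s))
c=knob(w,min(B,key=lambda b:np.hypot(*(b[1]-[275,220]))))[0]
k=edgefit(w,c,zs=(41,),rad=11,span=8)[:3]; print("knobtop",k); k=edgefit(w,c,zs=(15,),rad=34,span=8)[:3]; print("disc",k,rel(w,*k[0][1:],s))
E
```

```text
[ 430.14295241 -125.49441144  152.29616647] [ 1.79971681e+02 -1.48255171e-01 -1.12648436e+01] 61.9667
blue 4536 (array([ 427.9, -125.9]), np.float64(0.927)) [-2.1  0.8]
blue 4432 (array([441.3,  -4.1]), np.float64(0.911)) [ -12.8 -121.2]
blue 2197 (array([399.1, 138.9]), np.float64(0.959)) [ -82.1 -253.2]
knobtop [(np.float64(75.5), np.float64(433.9), np.float64(-126.9)), (np.float64(70.8), np.float64(432.9), np.float64(-126.9)), (np.float64(69.5), np.float64(433.9), np.float64(-127.9))]
disc [(np.float64(90.0), np.float64(429.9), np.float64(-125.9)), (np.float64(85.1), np.float64(429.9), np.float64(-126.9)), (np.float64(82.1), np.float64(428.9), np.float64(-125.9))] [-0.2  0.4]
```

carry_out(commands=[{"translation":[0,0.0004,0.02],"spin":0,"jaw":0.05},{"translation":[0,0,0.035],"spin":0,"jaw":0.05},{"translation":[0,0,0.035],"spin":0,"jaw":0.05},{"translation":[0,0,0.028],"spin":0,"jaw":0.05},{"translation":[0,0,0.012],"spin":0,"jaw":0.05},{"translation":[0,0,0.005],"spin":0,"jaw":0.05},{"translation":[0,0,0],"spin":0,"jaw":0.05},{"translation":[0,0,0],"spin":0,"jaw":0.05}], squeeze=40)

```text
time: 62.68
tool_pos: [429.8, -126.0, 16.7]
tcp_rot: [180.0, -0.1, -11.3]
ft_force: [0.7, -0.2, -0.2]
finger_gap: 50.1
grip_force: 0.0
```

carry_out(commands=[{"translation":[0,0,0],"spin":0,"jaw":0.04},{"translation":[0,0,0],"spin":0,"jaw":0.03},{"translation":[0,0,0],"spin":0,"jaw":0.02},{"translation":[0,0,0],"spin":0,"jaw":0.01},{"translation":[0,0,0],"spin":0,"jaw":0.005},{"translation":[0,0,0],"spin":0,"jaw":0.005},{"translation":[0,0,0],"spin":0,"jaw":0.005},{"translation":[0,0,0],"spin":0,"jaw":0.005}], squeeze=40)

```text
time: 63.35
tool_pos: [430.1, -126.2, 17.2]
tcp_rot: [180.0, -0.1, -11.3]
ft_force: [-0.9, 0.8, 6.8]
finger_gap: 20.7
grip_force: 38.8
```

carry_out(commands=[{"translation":[0,0,-0.015],"spin":0,"jaw":0.005},{"translation":[0,0,-0.03],"spin":0,"jaw":0.005},{"translation":[0,0,-0.04],"spin":0,"jaw":0.005},{"translation":[0,0,-0.04],"spin":0,"jaw":0.005},{"translation":[0.02,-0.017,-0.03],"spin":0,"jaw":0.005},{"translation":[0.02,-0.016,-0.01],"spin":0,"jaw":0.005},{"translation":[0,0,0],"spin":0,"jaw":0.005},{"translation":[0,0,0],"spin":0,"jaw":0.005}])

```text
time: 64.02
tool_pos: [475.9, -101.0, 182.3]
tcp_rot: [180.0, -0.2, -11.2]
ft_force: [0.3, -0.1, -1.1]
finger_gap: 20.6
grip_force: 39.3
```

carry_out(commands=[{"translation":[0,0,0],"spin":0,"jaw":0.005},{"translation":[0,0,0],"spin":0,"jaw":0.005},{"translation":[0,0,0],"spin":0,"jaw":0.005},{"translation":[0,0,0],"spin":0,"jaw":0.005},{"translation":[0,0,0],"spin":0,"jaw":0.005},{"translation":[0,0,0],"spin":0,"jaw":0.005},{"translation":[0,0,0],"spin":0,"jaw":0.005},{"translation":[0,0,0],"spin":0,"jaw":0.005}])

```text
time: 64.68
tool_pos: [474.5, -101.3, 180.6]
tcp_rot: [180.0, 0.0, -11.3]
ft_force: [0.2, 0.3, -0.0]
finger_gap: 20.6
grip_force: 39.3
```

```bash
python3 - <<'E'
from h import *
s=r.sense(); print(s["tool_pos"],s["tcp_rot"],s["time"],s["finger_gap"])
w=r.snapshot("wrist"); cv2.imwrite("pics/w18.png",w["pixels"])
for zs in ((16,87),(87,),(16,)): print("s4",zs,edgefit(w,(555,-118),zs=zs,span=12,step=1)[:3])
print("inner rim",edgefit(w,(555,-118),zs=(87,),rad=25.5,span=12)[:2],"seat",edgefit(w,(555,-120),zs=(16,),rad=40,span=8)[:2])
for zs in ((16,87),(87,)): print("s3",zs,edgefit(w,(575,-27),zs=zs,span=10,step=1)[:2])
for d in r.landmark_of(w,"beaker_1"): print("lm",np.round(world(w,d["xy"],16)[:2],1),round(d["score"],2))
z=s["tool_pos"][2]-17.2; 
for b in blobs(w,*BLUE,500): print(b,fit(w,cv2.morphologyEx((cv2.inRange(cv2.cvtColor(w["pixels"],cv2.COLOR_BGR2HSV),np.array(BLUE[0]),np.array(BLUE[1]))),cv2.MORPH_CLOSE,np.ones((9,9)))>0,s["tool_pos"][:2],z0=z+10,h=5,rad=34) if b[1][1]>230 and 150<b[1][0]<400 else "")
E
```

```text
[ 474.48370616 -101.27415739  180.59597543] [ 1.79999473e+02  1.65381971e-03 -1.13082024e+01] 64.6833 20.584418702859978
s4 (16, 87) [(np.float64(137.3), np.float64(553.0), np.float64(-116.0)), (np.float64(133.0), np.float64(551.0), np.float64(-116.0)), (np.float64(130.8), np.float64(552.0), np.float64(-116.0))]
s4 (87,) [(np.float64(79.6), np.float64(553.0), np.float64(-116.0)), (np.float64(75.7), np.float64(553.0), np.float64(-117.0)), (np.float64(75.3), np.float64(552.0), np.float64(-116.0))]
s4 (16,) [(np.float64(71.9), np.float64(555.0), np.float64(-122.0)), (np.float64(70.7), np.float64(554.0), np.float64(-121.0)), (np.float64(69.4), np.float64(554.0), np.float64(-114.0))]
inner rim [(np.float64(84.0), np.float64(554.0), np.float64(-118.0)), (np.float64(82.3), np.float64(554.0), np.float64(-117.0))] seat [(np.float64(82.8), np.float64(555.0), np.float64(-118.0)), (np.float64(81.3), np.float64(555.0), np.float64(-117.0))]
s3 (16, 87) [(np.float64(123.7), np.float64(574.0), np.float64(-25.0)), (np.float64(119.4), np.float64(575.0), np.float64(-25.0))]
s3 (87,) [(np.float64(56.4), np.float64(576.0), np.float64(-28.0)), (np.float64(55.9), np.float64(576.0), np.float64(-29.0))]
lm [574.2 -30. ] 0.81
lm [594.   65.1] 0.79
lm [ 553.5 -115.7] 0.73
(13380, array([254. , 248.8]), [153, 196, 193, 132]) (array([474.5, -99.3]), np.float64(0.501))
(2963, array([ 65.1, 301.1]), [33, 273, 66, 57])
```

carry_out(commands=[{"translation":[0.02,0.001,0],"spin":0,"jaw":0.005},{"translation":[0.03,0.001,0],"spin":0,"jaw":0.005},{"translation":[0.022,0,0],"spin":0,"jaw":0.005},{"translation":[0.01,0,0.01],"spin":0,"jaw":0.005},{"translation":[0,0,0.025],"spin":0,"jaw":0.005},{"translation":[0,0,0.025],"spin":0,"jaw":0.005},{"translation":[0,0,0.01],"spin":0,"jaw":0.005},{"translation":[0,0,0],"spin":0,"jaw":0.005}])

```text
time: 65.45
tool_pos: [552.1, -118.4, 107.0]
tcp_rot: [-180.0, 0.4, -11.3]
ft_force: [-0.1, 0.5, -0.6]
finger_gap: 20.4
grip_force: 39.3
```

carry_out(commands=[{"translation":[0,0,0],"spin":0,"jaw":0.005},{"translation":[0,0,0],"spin":0,"jaw":0.005},{"translation":[0,0,0.002],"spin":0,"jaw":0.005},{"translation":[0,0,0.002],"spin":0,"jaw":0.005},{"translation":[0,0,0.002],"spin":0,"jaw":0.005},{"translation":[0,0,0.002],"spin":0,"jaw":0.005},{"translation":[0,0,0],"spin":0,"jaw":0.005},{"translation":[0,0,0],"spin":0,"jaw":0.005}])

```text
time: 66.12
tool_pos: [554.4, -119.2, 102.5]
tcp_rot: [-180.0, 0.0, -11.3]
ft_force: [-0.1, -0.5, -0.5]
finger_gap: 20.5
grip_force: 39.3
```

carry_out(commands=[{"translation":[0,0,0.002],"spin":0,"jaw":0.005},{"translation":[0,0,0.002],"spin":0,"jaw":0.005},{"translation":[0,0,0.0015],"spin":0,"jaw":0.005},{"translation":[0,0,0.001],"spin":0,"jaw":0.005},{"translation":[0,0,0.001],"spin":0,"jaw":0.005},{"translation":[0,0,0],"spin":0,"jaw":0.005},{"translation":[0,0,0],"spin":0,"jaw":0.005},{"translation":[0,0,0],"spin":0,"jaw":0.005}])

```text
time: 66.78
tool_pos: [554.6, -119.2, 95.2]
tcp_rot: [-180.0, -0.0, -11.3]
ft_force: [0.2, 0.1, -0.1]
finger_gap: 20.6
grip_force: 39.3
```

carry_out(commands=[{"translation":[0,0,0.001],"spin":0,"jaw":0.005},{"translation":[0,0,0],"spin":0,"jaw":0.005},{"translation":[0,0,0],"spin":0,"jaw":0.005},{"translation":[0,0,0],"spin":0,"jaw":0.02},{"translation":[0,0,0],"spin":0,"jaw":0.03},{"translation":[0,0,0],"spin":0,"jaw":0.04},{"translation":[0,0,0],"spin":0,"jaw":0.05},{"translation":[0,0,0],"spin":0,"jaw":0.05}])

```text
time: 67.45
tool_pos: [554.6, -119.2, 94.1]
tcp_rot: [-180.0, -0.0, -11.3]
ft_force: [-0.6, 0.6, -0.3]
finger_gap: 50.2
grip_force: 0.0
```

carry_out(commands=[{"translation":[0,0,-0.015],"spin":0,"jaw":0.05},{"translation":[0,0,-0.035],"spin":0,"jaw":0.05},{"translation":[0,0,-0.04],"spin":0,"jaw":0.05},{"translation":[-0.03,-0.02,-0.03],"spin":0,"jaw":0.05},{"translation":[-0.04,-0.04,0],"spin":0,"jaw":0.05},{"translation":[-0.04,-0.04,0],"spin":0,"jaw":0.05},{"translation":[-0.02,-0.012,0.03],"spin":0,"jaw":0.05},{"translation":[0,0,0.03],"spin":0,"jaw":0.05}])

```text
time: 68.12
tool_pos: [468.0, -8.8, 152.4]
tcp_rot: [-179.9, -0.3, -11.1]
ft_force: [-0.0, -0.2, -0.7]
finger_gap: 50.0
grip_force: 0.0
```

carry_out(commands=[{"translation":[0,0,0],"spin":0,"jaw":0.05},{"translation":[0,0,0],"spin":0,"jaw":0.05},{"translation":[0,0,0],"spin":0,"jaw":0.05},{"translation":[0,0,0],"spin":0,"jaw":0.05},{"translation":[0,0,0],"spin":0,"jaw":0.05},{"translation":[0,0,0],"spin":0,"jaw":0.05},{"translation":[0,0,0],"spin":0,"jaw":0.05},{"translation":[0,0,0],"spin":0,"jaw":0.05}])

```text
time: 68.78
tool_pos: [468.8, -11.8, 151.2]
tcp_rot: [-180.0, -0.0, -11.3]
ft_force: [-0.2, -0.3, -1.2]
finger_gap: 49.8
grip_force: 0.0
```

```bash
cat > cov.py <<'E'
from h import *
s=r.sense(); print(s["tool_pos"],s["tcp_rot"],s["time"])
w=r.snapshot("wrist"); cv2.imwrite("pics/cov_%d.png"%s["time"],w["pixels"])
B=blobs(w,*BLUE,500)
for b in B:
    on=world(w,b[1],13)[0]>480; c=world(w,b[1],89 if on else 13)[:2]
    k=edgefit(w,c,zs=(92,87) if on else (15,),rad=34,span=9)[:2]; print("on carrier" if on else "bench",b[0],b[1],k,rel(w,*k[0][1:],s))
E
python3 cov.py
```

```text
[468.75078493 -11.79850389 151.19590742] [-1.79998339e+02 -3.24369323e-02 -1.13201534e+01] 68.7833
on carrier 10664 [433.9  49.2] [(np.float64(96.8), np.float64(554.5), np.float64(-118.9)), (np.float64(93.9), np.float64(554.5), np.float64(-119.9))] [105.1  88.2]
bench 4229 [273.9 225.6] [(np.float64(87.2), np.float64(442.7), np.float64(-5.5)), (np.float64(79.3), np.float64(441.7), np.float64(-5.5))] [-26.8  -1.1]
bench 2213 [132.2 285.7] [(np.float64(43.8), np.float64(401.5), np.float64(135.3)), (np.float64(43.5), np.float64(401.5), np.float64(134.3))] [ -94.8 -131. ]
```

carry_out(commands=[{"translation":[-0.0135,-0.0005,0.01],"spin":0,"jaw":0.05},{"translation":[-0.0133,-0.0006,0.02],"spin":0,"jaw":0.05},{"translation":[0,0,0.035],"spin":0,"jaw":0.05},{"translation":[0,0,0.035],"spin":0,"jaw":0.05},{"translation":[0,0,0.02],"spin":0,"jaw":0.05},{"translation":[0,0,0.01],"spin":0,"jaw":0.05},{"translation":[0,0,0.004],"spin":0,"jaw":0.05},{"translation":[0,0,0],"spin":0,"jaw":0.05}], squeeze=40)

```text
time: 69.5
tool_pos: [442.2, -5.2, 16.6]
tcp_rot: [180.0, 0.1, -11.3]
ft_force: [0.2, 0.3, 0.2]
finger_gap: 49.9
grip_force: 0.0
```

carry_out(commands=[{"translation":[0,0,0],"spin":0,"jaw":0.05},{"translation":[0,0,0],"spin":0,"jaw":0.03},{"translation":[0,0,0],"spin":0,"jaw":0.02},{"translation":[0,0,0],"spin":0,"jaw":0.01},{"translation":[0,0,0],"spin":0,"jaw":0.005},{"translation":[0,0,0],"spin":0,"jaw":0.005},{"translation":[0,0,0],"spin":0,"jaw":0.005},{"translation":[0,0,0],"spin":0,"jaw":0.005}], squeeze=40)

```text
time: 70.17
tool_pos: [443.7, -5.4, 18.4]
tcp_rot: [-180.0, -0.2, -11.3]
ft_force: [-1.2, 0.8, 6.0]
finger_gap: 20.3
grip_force: 38.9
```

carry_out(commands=[{"translation":[0,0,-0.015],"spin":0,"jaw":0.005},{"translation":[0,0,-0.035],"spin":0,"jaw":0.005},{"translation":[0,0,-0.04],"spin":0,"jaw":0.005},{"translation":[0.015,0,-0.035],"spin":0,"jaw":0.005},{"translation":[0.03,-0.002,0],"spin":0,"jaw":0.005},{"translation":[0.035,-0.0023,0],"spin":0,"jaw":0.005},{"translation":[0.03,0,0],"spin":0,"jaw":0.005},{"translation":[0.016,0,0],"spin":0,"jaw":0.005}])

```text
time: 70.83
tool_pos: [570.0, -26.4, 143.1]
tcp_rot: [-180.0, -0.2, -11.3]
ft_force: [0.1, 1.0, -0.4]
finger_gap: 20.8
grip_force: 39.2
```

carry_out(commands=[{"translation":[0.008,0,0],"spin":0,"jaw":0.005},{"translation":[0,0,0],"spin":0,"jaw":0.005},{"translation":[0,0,0],"spin":0,"jaw":0.005},{"translation":[0,0,0.01],"spin":0,"jaw":0.005},{"translation":[0,0,0.012],"spin":0,"jaw":0.005},{"translation":[0,0,0.006],"spin":0,"jaw":0.005},{"translation":[0,0,0],"spin":0,"jaw":0.005},{"translation":[0,0,0],"spin":0,"jaw":0.005}])

```text
time: 71.5
tool_pos: [573.4, -27.0, 112.6]
tcp_rot: [180.0, 0.1, -11.3]
ft_force: [0.7, 0.1, -0.3]
finger_gap: 20.9
grip_force: 39.2
```

carry_out(commands=[{"translation":[0.001,0,0.003],"spin":0,"jaw":0.005},{"translation":[0,0,0.002],"spin":0,"jaw":0.005},{"translation":[0,0,0.002],"spin":0,"jaw":0.005},{"translation":[0,0,0.002],"spin":0,"jaw":0.005},{"translation":[0,0,0.002],"spin":0,"jaw":0.005},{"translation":[0,0,0],"spin":0,"jaw":0.005},{"translation":[0,0,0],"spin":0,"jaw":0.005},{"translation":[0,0,0],"spin":0,"jaw":0.005}])

```text
time: 72.17
tool_pos: [575.6, -27.5, 102.8]
tcp_rot: [-180.0, -0.0, -11.3]
ft_force: [-0.4, 0.8, 0.7]
finger_gap: 20.6
grip_force: 39.2
```

carry_out(commands=[{"translation":[0,0,0.002],"spin":0,"jaw":0.005},{"translation":[0,0,0.002],"spin":0,"jaw":0.005},{"translation":[0,0,0.0015],"spin":0,"jaw":0.005},{"translation":[0,0,0.001],"spin":0,"jaw":0.005},{"translation":[0,0,0.0005],"spin":0,"jaw":0.005},{"translation":[0,0,0],"spin":0,"jaw":0.005},{"translation":[0,0,0],"spin":0,"jaw":0.005},{"translation":[0,0,0],"spin":0,"jaw":0.005}])

```text
time: 72.83
tool_pos: [575.6, -27.5, 95.8]
tcp_rot: [-180.0, -0.0, -11.3]
ft_force: [0.4, -1.1, -0.7]
finger_gap: 20.8
grip_force: 39.2
```

carry_out(commands=[{"translation":[0,0,0.0003],"spin":0,"jaw":0.005},{"translation":[0,0,0],"spin":0,"jaw":0.005},{"translation":[0,0,0],"spin":0,"jaw":0.02},{"translation":[0,0,0],"spin":0,"jaw":0.03},{"translation":[0,0,0],"spin":0,"jaw":0.04},{"translation":[0,0,0],"spin":0,"jaw":0.05},{"translation":[0,0,0],"spin":0,"jaw":0.05},{"translation":[0,0,-0.015],"spin":0,"jaw":0.05}])

```text
time: 73.5
tool_pos: [573.3, -27.2, 107.4]
tcp_rot: [180.0, 0.3, -11.3]
ft_force: [-0.2, 0.4, -0.5]
finger_gap: 50.0
grip_force: 0.0
```

carry_out(commands=[{"translation":[0,0,-0.035],"spin":0,"jaw":0.05},{"translation":[0,0,-0.035],"spin":0,"jaw":0.05},{"translation":[-0.035,0,-0.01],"spin":0,"jaw":0.05},{"translation":[-0.04,0,0],"spin":0,"jaw":0.05},{"translation":[-0.035,-0.02,0],"spin":0,"jaw":0.05},{"translation":[-0.03,-0.028,0],"spin":0,"jaw":0.05},{"translation":[-0.03,-0.028,0],"spin":0,"jaw":0.05},{"translation":[-0.02,-0.028,0],"spin":0,"jaw":0.05}])

```text
time: 74.17
tool_pos: [407.6, 112.7, 190.5]
tcp_rot: [-180.0, -0.0, -11.4]
ft_force: [0.6, 0.8, 0.5]
finger_gap: 49.8
grip_force: 0.0
```

carry_out(commands=[{"translation":[0,-0.02,0],"spin":0,"jaw":0.05},{"translation":[0,0,0.02],"spin":0,"jaw":0.05},{"translation":[0,0,0.02],"spin":0,"jaw":0.05},{"translation":[0,0,0],"spin":0,"jaw":0.05},{"translation":[0,0,0],"spin":0,"jaw":0.05},{"translation":[0,0,0],"spin":0,"jaw":0.05},{"translation":[0,0,0],"spin":0,"jaw":0.05},{"translation":[0,0,0],"spin":0,"jaw":0.05}])

```text
time: 74.83
tool_pos: [414.5, 131.2, 151.8]
tcp_rot: [-180.0, -0.1, -11.3]
ft_force: [-0.5, 0.5, 1.0]
finger_gap: 50.1
grip_force: 0.0
```

```bash
python3 cov.py; python3 - <<'E'
from h import *
w=r.snapshot("wrist")
for zs,rad in (((16,87),29.5),((87,),29.5),((87,),25.5),((16,),40)): print("s2",zs,rad,edgefit(w,(592.5,66),zs=zs,rad=rad,span=10)[:2])
E
```

```text
[414.45577999 131.23348069 151.80119813] [-1.79954430e+02 -1.06126125e-01 -1.13387283e+01] 74.8333
bench 4350 [273.1 212.5] [(np.float64(87.6), np.float64(400.4), np.float64(135.9)), (np.float64(82.6), np.float64(399.4), np.float64(135.9))] [-14.7  -1.8]
s2 (16, 87) 29.5 [(np.float64(11.6), np.float64(582.5), np.float64(71.0)), (np.float64(11.3), np.float64(582.5), np.float64(72.0))]
s2 (87,) 29.5 [(np.float64(0.0), np.float64(602.5), np.float64(76.0)), (np.float64(0.0), np.float64(602.5), np.float64(75.0))]
s2 (87,) 25.5 [(np.float64(0.0), np.float64(602.5), np.float64(76.0)), (np.float64(0.0), np.float64(602.5), np.float64(75.0))]
s2 (16,) 40 [(np.float64(11.5), np.float64(592.5), np.float64(69.0)), (np.float64(10.9), np.float64(592.5), np.float64(70.0))]
```

carry_out(commands=[{"translation":[-0.0075,-0.0008,0.01],"spin":0,"jaw":0.05},{"translation":[-0.0072,-0.001,0.02],"spin":0,"jaw":0.05},{"translation":[0,0,0.035],"spin":0,"jaw":0.05},{"translation":[0,0,0.035],"spin":0,"jaw":0.05},{"translation":[0,0,0.02],"spin":0,"jaw":0.05},{"translation":[0,0,0.01],"spin":0,"jaw":0.05},{"translation":[0,0,0.005],"spin":0,"jaw":0.05},{"translation":[0,0,0],"spin":0,"jaw":0.05}], squeeze=40)

```text
time: 75.6
tool_pos: [399.4, 135.9, 15.3]
tcp_rot: [180.0, 0.0, -11.3]
ft_force: [-0.2, 0.4, 0.7]
finger_gap: 50.1
grip_force: 0.0
```

carry_out(commands=[{"translation":[0,0,0],"spin":0,"jaw":0.05},{"translation":[0,0,0],"spin":0,"jaw":0.03},{"translation":[0,0,0],"spin":0,"jaw":0.02},{"translation":[0,0,0],"spin":0,"jaw":0.01},{"translation":[0,0,0],"spin":0,"jaw":0.005},{"translation":[0,0,0],"spin":0,"jaw":0.005},{"translation":[0,0,0],"spin":0,"jaw":0.005},{"translation":[0,0,0],"spin":0,"jaw":0.005}], squeeze=40)

```text
time: 76.27
tool_pos: [400.8, 136.3, 17.1]
tcp_rot: [-179.9, -0.1, -11.3]
ft_force: [-2.1, -1.3, 5.2]
finger_gap: 20.7
grip_force: 38.9
```

carry_out(commands=[{"translation":[0,0,-0.015],"spin":0,"jaw":0.005},{"translation":[0,0,-0.035],"spin":0,"jaw":0.005},{"translation":[0,0,-0.04],"spin":0,"jaw":0.005},{"translation":[0.02,0.005,-0.04],"spin":0,"jaw":0.005},{"translation":[0.03,0.008,-0.03],"spin":0,"jaw":0.005},{"translation":[0.035,0.008,0],"spin":0,"jaw":0.005},{"translation":[0.026,0.006,0],"spin":0,"jaw":0.005},{"translation":[0.012,0.003,0],"spin":0,"jaw":0.005}])

```text
time: 76.93
tool_pos: [515.3, 82.1, 173.5]
tcp_rot: [-180.0, -0.3, -11.4]
ft_force: [0.6, 0.7, -1.2]
finger_gap: 20.6
grip_force: 39.2
```

carry_out(commands=[{"translation":[0,0,0],"spin":0,"jaw":0.005},{"translation":[0,0,0],"spin":0,"jaw":0.005},{"translation":[0,0,0],"spin":0,"jaw":0.005},{"translation":[0,0,0],"spin":0,"jaw":0.005},{"translation":[0,0,0],"spin":0,"jaw":0.005},{"translation":[0,0,0],"spin":0,"jaw":0.005},{"translation":[0,0,0],"spin":0,"jaw":0.005},{"translation":[0,0,0],"spin":0,"jaw":0.005}])

```text
time: 77.6
tool_pos: [511.7, 83.8, 171.6]
tcp_rot: [-180.0, -0.0, -11.3]
ft_force: [0.6, 0.4, -0.1]
finger_gap: 20.5
grip_force: 39.2
```

```bash
python3 - <<'E'
from h import *
s=r.sense(); print(s["tool_pos"],s["tcp_rot"],s["time"])
w=r.snapshot("wrist"); cv2.imwrite("pics/w20.png",w["pixels"])
for zs,rad in (((16,87),29.5),((87,),29.5),((87,),25.5),((16,),40)): print("s2",zs,rad,edgefit(w,(592.5,66),zs=zs,rad=rad,span=10)[:2])
for d in r.landmark_of(w,"beaker_1"): print("lm",np.round(world(w,d["xy"],16)[:2],1),round(d["score"],2))
print("s3 cover",edgefit(w,(575,-27),zs=(92,87),rad=34,span=9)[:2],"seat1",edgefit(w,(612,161),zs=(20,),rad=40,span=8)[:2])
for d in r.landmark_of(w,"blank_cap"): print("cap",np.round(world(w,d["xy"],20)[:2],1),round(d["score"],2))
E
```

```text
[511.68960331  83.84108235 171.58387697] [-1.79995198e+02 -9.16181872e-03 -1.12755863e+01] 77.6
s2 (16, 87) 29.5 [(np.float64(107.4), np.float64(589.5), np.float64(67.0)), (np.float64(107.4), np.float64(588.5), np.float64(66.0))]
s2 (87,) 29.5 [(np.float64(66.0), np.float64(589.5), np.float64(69.0)), (np.float64(63.2), np.float64(590.5), np.float64(69.0))]
s2 (87,) 25.5 [(np.float64(81.2), np.float64(591.5), np.float64(64.0)), (np.float64(78.1), np.float64(591.5), np.float64(63.0))]
s2 (16,) 40 [(np.float64(78.0), np.float64(593.5), np.float64(68.0)), (np.float64(76.2), np.float64(593.5), np.float64(67.0))]
lm [593.4  66. ] 0.68
s3 cover [(np.float64(144.9), np.float64(574.0), np.float64(-28.0)), (np.float64(141.6), np.float64(574.0), np.float64(-27.0))] seat1 [(np.float64(47.2), np.float64(612.0), np.float64(161.0)), (np.float64(45.8), np.float64(612.0), np.float64(160.0))]
cap [611.  156.6] 0.58
```

carry_out(commands=[{"translation":[0.02,0.001,0],"spin":0,"jaw":0.005},{"translation":[0.03,0.0012,0],"spin":0,"jaw":0.005},{"translation":[0.022,0,0],"spin":0,"jaw":0.005},{"translation":[0.0103,0,0.01],"spin":0,"jaw":0.005},{"translation":[0,0,0.025],"spin":0,"jaw":0.005},{"translation":[0,0,0.018],"spin":0,"jaw":0.005},{"translation":[0,0,0.008],"spin":0,"jaw":0.005},{"translation":[0,0,0],"spin":0,"jaw":0.005}])

```text
time: 78.42
tool_pos: [590.2, 65.2, 107.6]
tcp_rot: [179.9, 0.3, -11.3]
ft_force: [0.1, 0.6, -0.7]
finger_gap: 20.8
grip_force: 39.2
```

carry_out(commands=[{"translation":[0,0,0],"spin":0,"jaw":0.005},{"translation":[0,0,0],"spin":0,"jaw":0.005},{"translation":[0,0,0.002],"spin":0,"jaw":0.005},{"translation":[0,0,0.002],"spin":0,"jaw":0.005},{"translation":[0,0,0.002],"spin":0,"jaw":0.005},{"translation":[0,0,0.002],"spin":0,"jaw":0.005},{"translation":[0,0,0],"spin":0,"jaw":0.005},{"translation":[0,0,0],"spin":0,"jaw":0.005}])

```text
time: 79.08
tool_pos: [591.9, 65.3, 102.2]
tcp_rot: [180.0, 0.0, -11.3]
ft_force: [0.6, -0.9, -0.1]
finger_gap: 20.5
grip_force: 39.2
```

Inside without force. Finishing, releasing and backing off.

carry_out(commands=[{"translation":[0,0,0.002],"spin":0,"jaw":0.005},{"translation":[0,0,0.002],"spin":0,"jaw":0.005},{"translation":[0,0,0.0015],"spin":0,"jaw":0.005},{"translation":[0,0,0.001],"spin":0,"jaw":0.005},{"translation":[0,0,0.001],"spin":0,"jaw":0.005},{"translation":[0,0,0],"spin":0,"jaw":0.005},{"translation":[0,0,0],"spin":0,"jaw":0.005},{"translation":[0,0,0],"spin":0,"jaw":0.005}])

```text
time: 79.75
tool_pos: [592.2, 65.3, 95.0]
tcp_rot: [-180.0, -0.0, -11.3]
ft_force: [-0.2, -0.6, 0.2]
finger_gap: 20.7
grip_force: 39.2
```

carry_out(commands=[{"translation":[0,0,0.0005],"spin":0,"jaw":0.005},{"translation":[0,0,0],"spin":0,"jaw":0.005},{"translation":[0,0,0],"spin":0,"jaw":0.02},{"translation":[0,0,0],"spin":0,"jaw":0.03},{"translation":[0,0,0],"spin":0,"jaw":0.04},{"translation":[0,0,0],"spin":0,"jaw":0.05},{"translation":[0,0,0],"spin":0,"jaw":0.05},{"translation":[0,0,-0.015],"spin":0,"jaw":0.05}])

```text
time: 80.42
tool_pos: [589.9, 65.3, 106.3]
tcp_rot: [179.9, 0.3, -11.3]
ft_force: [0.5, -0.2, 0.4]
finger_gap: 50.2
grip_force: 0.0
```

carry_out(commands=[{"translation":[0,0,-0.035],"spin":0,"jaw":0.05},{"translation":[0,0,-0.035],"spin":0,"jaw":0.05},{"translation":[0,0,-0.03],"spin":0,"jaw":0.05},{"translation":[-0.03,0.01,-0.03],"spin":0,"jaw":0.05},{"translation":[-0.035,0.02,-0.03],"spin":0,"jaw":0.05},{"translation":[-0.035,0.02,0],"spin":0,"jaw":0.05},{"translation":[-0.03,0.02,0],"spin":0,"jaw":0.05},{"translation":[-0.01,0.01,0],"spin":0,"jaw":0.05}])

```text
time: 81.08
tool_pos: [444.2, 16.1, 263.5]
tcp_rot: [180.0, -0.0, -11.3]
ft_force: [-1.1, -0.9, -1.5]
finger_gap: 50.1
grip_force: 0.0
```

carry_out(commands=[{"translation":[0,0,0],"spin":0,"jaw":0.05},{"translation":[0,0,0],"spin":0,"jaw":0.05},{"translation":[0,0,0],"spin":0,"jaw":0.05},{"translation":[0,0,0],"spin":0,"jaw":0.05},{"translation":[0,0,0],"spin":0,"jaw":0.05},{"translation":[0,0,0],"spin":0,"jaw":0.05},{"translation":[0,0,0],"spin":0,"jaw":0.05},{"translation":[0,0,0],"spin":0,"jaw":0.05}])

```text
time: 81.75
tool_pos: [447.3, 16.8, 262.8]
tcp_rot: [180.0, 0.0, -11.3]
ft_force: [-0.3, -0.7, 0.9]
finger_gap: 49.7
grip_force: 0.0
```

```bash
python3 cov.py; python3 - <<'E'
from h import *
w=r.snapshot("wrist")
for n,X in (("s2",(593,66)),("s3",(574.5,-27)),("s4",(555,-119.5))):
    print(n,"cover",edgefit(w,X,zs=(92,87),rad=34,span=10)[:2],"knob",edgefit(w,X,zs=(118,),rad=11,span=10)[:1],"beaker",edgefit(w,X,zs=(16,50),span=8)[:1],"seat",edgefit(w,X,zs=(16,),rad=40,span=8)[:1])
print("cap",edgefit(w,(611,157),zs=(20,54),rad=25,span=10)[:2],"seat1",edgefit(w,(612,160.5),zs=(20,),rad=40,span=8)[:1])
for d in r.landmark_of(w,"blank_cap"): print("cap",np.round(world(w,d["xy"],20)[:2],1),round(d["score"],2))
for k in ("scene","side"):
    i=r.snapshot(k)
    for t,z in (("blank_cap",20),("cover_1",77),("beaker_1",16),("probe",10)):
        print(k,t,[(np.round(world(i,d["xy"],z)[:2]).tolist(),round(d["score"],2)) for d in r.landmark_of(i,t)])
E
```

```text
[447.25639752  16.82306248 262.79692859] [ 1.79998293e+02  3.15333556e-02 -1.12810771e+01] 81.75
on carrier 4968 [185.4  36.9] [(np.float64(143.6), np.float64(591.0), np.float64(66.6)), (np.float64(134.1), np.float64(592.0), np.float64(66.6))] [131.2 -76.9]
on carrier 3742 [298.2  28.6] [(np.float64(131.1), np.float64(573.5), np.float64(-26.2)), (np.float64(130.6), np.float64(574.5), np.float64(-27.2))] [132.2  17.5]
on carrier 5014 [406.4  36.9] [(np.float64(126.9), np.float64(554.2), np.float64(-119.0)), (np.float64(122.6), np.float64(554.2), np.float64(-118.0))] [131.4 112.3]
s2 cover [(np.float64(136.8), np.float64(591.0), np.float64(66.0)), (np.float64(136.8), np.float64(591.0), np.float64(67.0))] knob [(np.float64(87.2), np.float64(591.0), np.float64(66.0))] beaker [(np.float64(96.0), np.float64(593.0), np.float64(69.0))] seat [(np.float64(60.7), np.float64(593.0), np.float64(69.0))]
s3 cover [(np.float64(136.3), np.float64(574.5), np.float64(-27.0)), (np.float64(129.5), np.float64(573.5), np.float64(-26.0))] knob [(np.float64(83.3), np.float64(573.5), np.float64(-26.0))] beake
[... 609 characters left out ...]
t64(610.0), np.float64(160.5))]
cap [610.2 154. ] 0.67
scene blank_cap [([622.0, 162.0], 0.7)]
scene cover_1 [([588.0, 67.0], 0.81), ([571.0, -33.0], 0.6), ([549.0, -127.0], 0.51)]
scene beaker_1 [([623.0, 156.0], 0.71), ([600.0, 54.0], 0.69), ([581.0, -35.0], 0.68), ([574.0, 27.0], 0.68), ([603.0, 168.0], 0.68), ([554.0, -121.0], 0.54)]
scene probe [([610.0, 63.0], 0.65), ([583.0, -367.0], 0.61)]
side blank_cap []
side cover_1 [([558.0, -128.0], 0.56), ([572.0, -36.0], 0.53), ([591.0, 74.0], 0.47)]
side beaker_1 [([548.0, -126.0], 0.77), ([641.0, -455.0], 0.58), ([576.0, -30.0], 0.48), ([582.0, 52.0], 0.43)]
side probe [([589.0, -20.0], 0.28), ([581.0, 37.0], 0.24), ([729.0, -132.0], 0.15)]
```

```bash
python3 - <<'E'
from bench import r
print(r.hand_in())
E
```

```text
the job is handed in; nothing more can be done
None
```

The job is handed in, with no verdict returned. The probe found the leftmost seat high and hangs back in its stand, the white cap is on that seat, and the three beakers stand covered on the other three; my last wrist-camera checks agreed with this, except the probe, last checked right after I hung it back. I knocked one beaker over while carrying the cap and stood it up again before placing it.

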